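# Hang the turner's calliper gauges on their stand

## Robot

A 6-joint arm with a two-finger parallel gripper is mounted at the origin on a cart in front of the work surface, level with it; the furniture and walls round the work are solid. World frame = base frame: x ahead of the robot, y to its left, z up, the work surface at z = 0. Lengths are in m, angles in rad, forces in N, time in s.
With the tool pointing down it reaches from about 0.35 to 0.975 m from the base axis. Payload 4.9 kg.
Tool frame: the origin (TCP) lies midway between the tips of the shut fingers; the grasp point (between the pads) lies 19 mm behind it; z points along the fingers, y is the direction in which the jaws open and shut (so a half turn about z gives the same grasp; the last joint's range is limited). The gripper opens to 85 mm and grips with 20 to 120 N. Pads are 22 mm wide; open, the fingers measure 114 mm over their backs; the gripper's body (76 mm by 85 mm) begins 54 mm behind the grasp point. The pads swing forward as they close: fully open they stand 13 mm farther back than shut.
Start: joints at [1.15, 0.053, 1.613, -0, 1.476, -0.119], TCP at [0.186, 0.597, 0.231] pointing down, gripper open.
Joint ranges: [-3.01, 3.01], [-1.01, 2.22], [0.06, 2.58], [-1.02, 4.17], [0.09, 2.62], [-3.14, 3.14]. Speed limits (rad/s): [2.57, 2.57, 3.14, 3.14, 3.14, 3.14].

## Interface

Orientations are given as a rotation vector (axis times angle).
In Python, from station import ctrl gives the robot as it stands.
- The arm moves only by the tool jog_arm, never from a script. Its argument "steps" is a list of rows, each an object of numbers: "dx", "dy", "dz": the shift along the world's x, y, z in units of 60 mm (1.0 is 60 mm); "twist": the turn about the world's z in units of 10 degrees (1.0 is 10 degrees). A call has 1 to 5 rows; each row is the pose to reach, as a shift and turn from the pose measured when the call began; what a row does not reach only later rows make up. A row lasts 1/8 s, in which the tool goes at most 62.5 mm and 10.7 degrees, less where a joint would pass 70% of its speed; a pose out of reach is approached as far as the arm can. A call with a gripper value outside its range is refused whole. "gripper" is the closure in counts, from 0 (fully open) to 255 (shut), set as the call begins (left out, the last holds). The fingers move at their own pace and stop on an object; "newtons" is the grip in N (left out, the last holds). Time passes only in rows, so rows that repeat a pose let the fingers close. It gives the time, the measured TCP pose, the force and the opening at its end, in the units of the state.
- ctrl.get_obs(): the state, without advancing time (a new reading comes with each control period).
- ctrl.get_image(name): name is "side" or "top"; returns a dict with "frame" (420x560x3 uint8, red, green, blue), "range_z" (420x560 float32, m along the optical axis (not along the pixel's ray), 0 where there is no reading), "fx", "fy", "cx", "cy" (pixels), "extrinsics" (4x4, takes a point from camera to world coordinates). Camera axes: x right, y down, z forward; pixel columns grow to the right and rows downward; lengths in m; the calibration is good to about 2 mm. A picture is of the moment at which its call begins.
- ctrl.finish_job(): hands the job in, once; it reports no verdict.
The state is a dict: "t": time; "q": joint angles; "dq": joint speeds; "effort": joint torques, N m; "tool_pos": TCP position; "tool_rot": TCP orientation; "contact_force": force on the tool from outside, world axes, zero at the start; "wrist_torque": the same for the moment, N m; "opening": finger opening in m.
Only numpy, scipy, OpenCV 4.12 (cv2) and the standard library are available. Lean on these libraries where they do the work, as an engineer would, in place of code of your own. Each camera call takes 0.05 s, during which the arm holds its last target.

## Task

Set out the turner's gauges at the bench: swing the chest's lift-off lid up until it stands upright on its hinges, lift it straight up off its pins and lay it flat on the bench clear of the chest. Then take the plywood calliper gauges out of their slots and hang every one of them by its eye on the stand's single hook, the largest first, against the post side, and each next smaller one in front of it, so that all hang freely in order of size with the smallest nearest the hook's tip. Leave the finial and the jar standing where they are and do not tip the stand over.

Things in the scene. Friction and masses are not known exactly. Their poses are not given: they have to be found in the camera images.
- chest: Finger-jointed wooden chest fixed to the bench, 108 mm deep (own x), 224 wide (own y), walls and floor 9 mm thick; front and back walls 132 mm high, the two end walls only 78, open above as hand-holds. Origin: centre of its underside, z up. Its front, where the lid's pull bar is, faces own -x, roughly to the robot's right; hinges at the back. Too narrow inside to lay anything down.
- rack (a point): Middle of the top of the slotted rack inside the chest, 59 mm above the bench, axes as the chest's. Six slots, 16 mm wide (own x) and 80 mm long (own y), centred at x = -30, 0, +30 and y = -43, +43 mm; each holds at most one gauge, standing with its fork down on the chest's floor and up to 4 degrees aslant.
- hinge_axis (a point): Middle of the hinge axis: two fixed 8 mm steel pins along the chest's y, 70 mm behind its centre (own +x), 138 mm above the bench.
- lid: Loose wooden lid, 0.2 to 0.33 kg. Origin on the hinge axis, between its two brass hinge hooks. Panel 228 mm wide (own y), 12 thick, from own x -10 to -127; top face at z +6, two cleats below to z -18 that fit inside the chest. The hooks (gap 12 mm) are open towards own +x and reach to x +13. Lying top up on the bench its origin is 18 mm high.
- lid_bar (a point): Middle of the lid's pull: a round steel bar 10 mm thick, 74 mm long, along the lid's y, at own x -165, z +10; 33 mm free between it and the lid's front edge. Pinched, it can turn between the fingers. The shut lid is trapped on the pins; it turns up about them with no friction to hold it (let go, it falls shut), and upright it lifts off after 20 mm.
- stand: Loose gauge stand, 1.8 kg: dark cast foot 130 (own x) x 120 x 18 mm, 26 mm square oak post at own x +22 to +48, 186 mm high, and a steel hook 8 mm thick: its axis leaves the post at 165 mm height, runs level in own -x to x -85, then turns up to its tip. Origin: centre of the foot's underside, z up. It may be pushed aside during the work.
- hook_tip (a point): Tip of the hook: own x -103 mm of the stand, 179 mm above the bench.
- finial: Turned wooden ball finial, 54 x 54 x 69 mm, standing; a bystander. Origin under its centre.
- screw_jar: Amber jar with a black lid, 62 mm across, 84 mm high, standing; a bystander. Origin under its centre.
- gauge_red: Turner's calliper gauge, 12 mm plywood with a red band, the largest of five sizes (may be absent), 50 to 75 g: flat-sided handle 42 mm wide, round hanging eye (26 mm hole), below it a fork 74 mm wide with a 54 mm gap. Origin: midway between the fork tips, z up to the eye, 97 mm above; x square to the plate, y across it; 118 mm high in all.
- eye_red (a point): Centre of the eye of the gauge with the red band, 21 mm below the top of its handle; axes as the gauge's. Held by the handle's flat sides at this height, the gauge hangs plumb.
- gauge_blue: Turner's calliper gauge, 12 mm plywood with a blue band, the second largest of five sizes (may be absent), 50 to 75 g: flat-sided handle 42 mm wide, round hanging eye (26 mm hole), below it a fork 66 mm wide with a 46 mm gap. Origin: midway between the fork tips, z up to the eye, 93 mm above; x square to the plate, y across it; 114 mm high in all.
- eye_blue (a point): Centre of the eye of the gauge with the blue band, 21 mm below the top of its handle; axes as the gauge's. Held by the handle's flat sides at this height, the gauge hangs plumb.
- gauge_yellow: Turner's calliper gauge, 12 mm plywood with a yellow band, the middle of five sizes (may be absent), 50 to 75 g: flat-sided handle 42 mm wide, round hanging eye (26 mm hole), below it a fork 58 mm wide with a 38 mm gap. Origin: midway between the fork tips, z up to the eye, 89 mm above; x square to the plate, y across it; 110 mm high in all.
- eye_yellow (a point): Centre of the eye of the gauge with the yellow band, 21 mm below the top of its handle; axes as the gauge's. Held by the handle's flat sides at this height, the gauge hangs plumb.
- gauge_green: Turner's calliper gauge, 12 mm plywood with a green band, the second smallest of five sizes (may be absent), 50 to 75 g: flat-sided handle 42 mm wide, round hanging eye (26 mm hole), below it a fork 50 mm wide with a 30 mm gap. Origin: midway between the fork tips, z up to the eye, 85 mm above; x square to the plate, y across it; 106 mm high in all.
- eye_green (a point): Centre of the eye of the gauge with the green band, 21 mm below the top of its handle; axes as the gauge's. Held by the handle's flat sides at this height, the gauge hangs plumb.
- gauge_white: Turner's calliper gauge, 12 mm plywood with a white band, the smallest of five sizes (may be absent), 50 to 75 g: flat-sided handle 42 mm wide, round hanging eye (26 mm hole), below it a fork 42 mm wide with a 22 mm gap. Origin: midway between the fork tips, z up to the eye, 81 mm above; x square to the plate, y across it; 102 mm high in all.
- eye_white (a point): Centre of the eye of the gauge with the white band, 21 mm below the top of its handle; axes as the gauge's. Held by the handle's flat sides at this height, the gauge hangs plumb.

How it is judged:
By the outcome, as a careful person would: the job done as asked, in the order asked, and still so for the second after the job is handed in, with the robot touching nothing.
Of gauge_red, gauge_blue, gauge_yellow, gauge_green, gauge_white only 3 to 5 are there at a start; the rules pass over those that are not, and their reading is None.
At some moment in a run one of stand may be knocked a few centimetres aside while the robot is not near it.
It also fails if it takes over 210 s, if anything falls off the work surface, if the arm or the gripper's body presses on something with over 40 N, if the wrist force passes 120 N, or if a joint passes its speed limit or range.

## Working session

There is one attempt and no reset: what is moved stays moved. The work goes in short steps, Python scripts to look and compute and a tool call to move; the robot and the scene stay as the last step left them, time stands still between calls to the robot, and variables do not carry over. Pictures are saved under pics/ and viewed, and the job is handed in when it is done.

Besides the shell and the picture viewer there is one more tool, called after "Call:" by a JSON object that holds its "method" and its "body", one argument or row to a line. jog_arm: Moves the arm, as the interface text tells. Its arguments: {"type":"object","properties":{"steps":{"type":"array"},"gripper":{"type":"number"},"newtons":{"type":"number"}},"required":["steps"]}

I'll start by looking at both camera views.

```bash
ls; mkdir -p pics
cat > h.py <<'E'
import numpy as np, cv2
from station import ctrl
def shot(name,fn):
    im=ctrl.get_image(name); cv2.imwrite('pics/'+fn+'.png',im['frame'][:,:,::-1]); np.savez('pics/'+fn+'.npz',**im); return im
def load(fn): return dict(np.load('pics/'+fn+'.npz'))
def w(im,u,v,z=None):
    if z is None:
        p=im['range_z'][int(v)-1:int(v)+2,int(u)-1:int(u)+2]; z=np.median(p[p>0])
    c=np.array([(u-im['cx'])/im['fx']*z,(v-im['cy'])/im['fy']*z,z,1]); return (im['extrinsics']@c)[:3]
def wz(im,u,v,zw):
    E=im['extrinsics']; d=E[:3,:3]@np.array([(u-im['cx'])/im['fx'],(v-im['cy'])/im['fy'],1]); o=E[:3,3]; return o+d*(zw-o[2])/d[2]
def proj(im,p):
    c=np.linalg.inv(im['extrinsics'])@np.append(p,1); return c[0]/c[2]*im['fx']+im['cx'],c[1]/c[2]*im['fy']+im['cy'],c[2]
def cloud(im):
    z=im['range_z']; v,u=np.indices(z.shape); c=np.stack([(u-im['cx'])/im['fx']*z,(v-im['cy'])/im['fy']*z,z,np.ones_like(z)],-1); P=(c@im['extrinsics'].T)[...,:3]; P[z<=0]=np.nan; return P
def crop(fn,u0,v0,u1,v1,k,out):
    a=cv2.imread('pics/'+fn+'.png')[v0:v1,u0:u1]; cv2.imwrite('pics/'+out+'.png',cv2.resize(a,None,fx=k,fy=k,interpolation=cv2.INTER_CUBIC))
E
python3 - <<'E'
from h import *
print(ctrl.get_obs())
for n in('side','top'):
    im=shot(n,n+'0'); print(n,im['fx'],im['cx'],im['cy'],im['extrinsics'].round(3).tolist())
E
```

```text
pics
{'t': 0.0, 'q': array([ 1.14999732e+00,  5.33614816e-02,  1.61429267e+00,  3.91052801e-06,
        1.47598433e+00, -1.18981734e-01]), 'dq': array([-0.00119492, -0.00085589,  0.00087829, -0.00039969,  0.00066376,
       -0.00024729]), 'effort': array([ 2.50899584e-04, -3.93667138e+01, -3.70181179e+01, -4.92718596e-05,
        6.78619574e-03, -4.99102839e-06]), 'tool_pos': array([0.18551829, 0.59618438, 0.23006094]), 'tool_rot': array([-4.72213833e-01, -3.10534352e+00,  3.09506612e-03]), 'contact_force': array([ 0.33425138,  0.36905532, -0.85626155]), 'wrist_torque': array([-0.0139773 , -0.00696889,  0.0433217 ]), 'opening': 0.08558616371962191}
side 473.77390672097494 269.27842953198797 198.75640438496623 [[0.675, -0.299, 0.674, -0.465], [-0.738, -0.287, 0.611, -1.008], [0.011, -0.91, -0.415, 0.7], [0.0, 0.0, 0.0, 1.0]]
top 512.4642281920287 282.48139072509446 204.8781448862898 [[0.006, -0.982, 0.191, 0.12], [-1.0, -0.006, 0.003, -0.154], [-0.002, -0.191, -0.982, 1.877], [0.0, 0.0, 0.0, 1.0]]
```

View pics/side0.png

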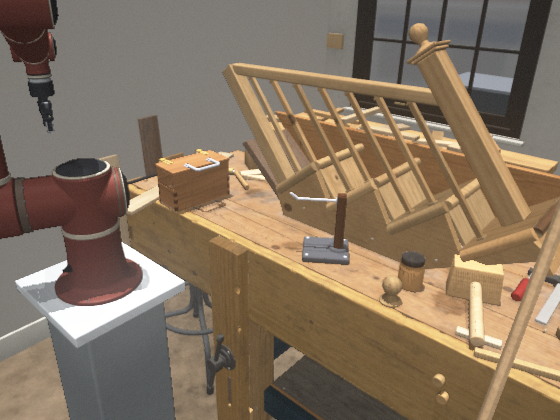

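View pics/top0.png

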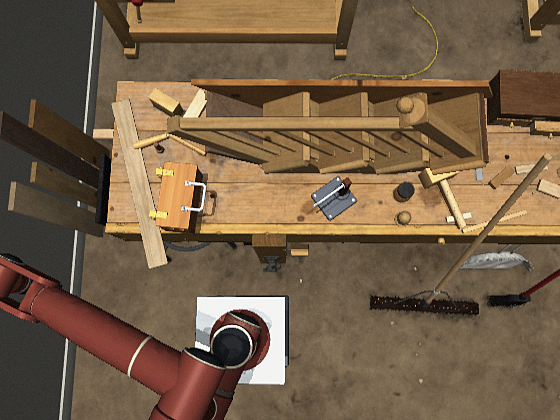

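Run:
```python
from h import *
crop('top0',90,80,340,270,3,'ctop'); crop('side0',120,120,440,320,2.5,'cside')
im=load('top0');P=cloud(im)
for nm,(u0,v0,u1,v1) in dict(chest=(140,150,220,240),stand=(300,160,370,230)).items():
    q=P[v0:v1,u0:u1].reshape(-1,3); q=q[np.isfinite(q[:,2])]
    print(nm,np.histogram(q[:,2],bins=np.arange(-0.02,0.25,0.01)))
```

```text
chest (array([ 104, 1329, 1624,  760,  111,   39,   44,   37,   30,   59,   53,
         31,   35,   30,   15,  357, 1722,  347,   11,    8,   15,   14,
         12,    0,    0,    0]), array([-0.02, -0.01,  0.  ,  0.01,  0.02,  0.03,  0.04,  0.05,  0.06,
        0.07,  0.08,  0.09,  0.1 ,  0.11,  0.12,  0.13,  0.14,  0.15,
        0.16,  0.17,  0.18,  0.19,  0.2 ,  0.21,  0.22,  0.23,  0.24]))
stand (array([  69, 1450, 1307,  666,  344,   44,   39,   33,   34,   31,   27,
         26,   47,   67,   69,   64,   56,   53,   95,   99,   77,   41,
         55,   69,   23,    0]), array([-0.02, -0.01,  0.  ,  0.01,  0.02,  0.03,  0.04,  0.05,  0.06,
        0.07,  0.08,  0.09,  0.1 ,  0.11,  0.12,  0.13,  0.14,  0.15,
        0.16,  0.17,  0.18,  0.19,  0.2 ,  0.21,  0.22,  0.23,  0.24]))
```

View pics/ctop.png

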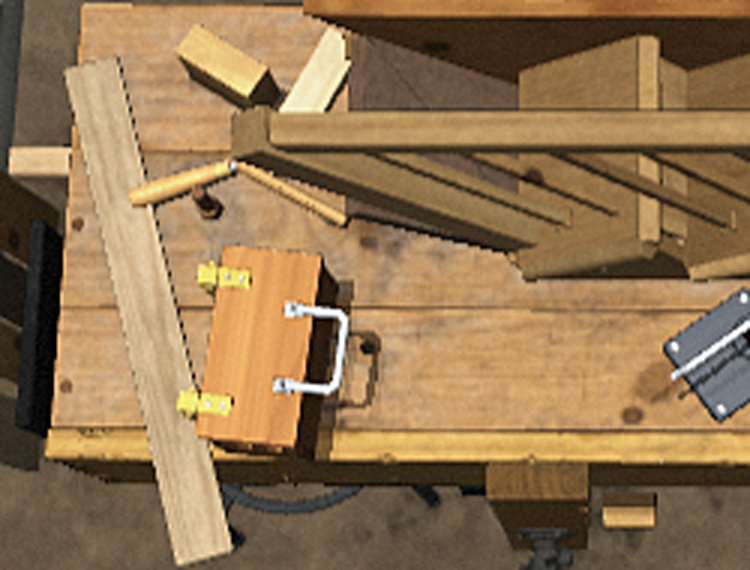

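View pics/cside.png

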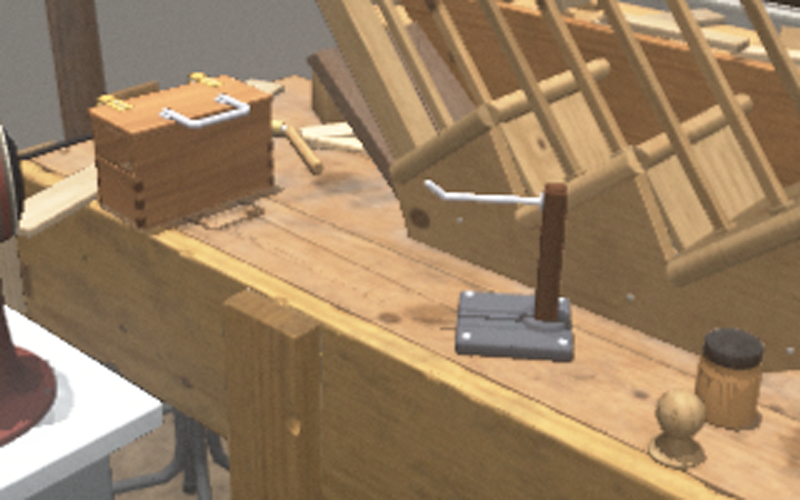

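Run:
```python
from h import *
crop('top0',145,150,225,240,8,'c1'); crop('side0',150,140,240,215,8,'c2');crop('top0',300,165,365,230,8,'c3'); crop('side0',280,180,365,275,7,'c4')
```

```text
(no output)
```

View pics/c1.png

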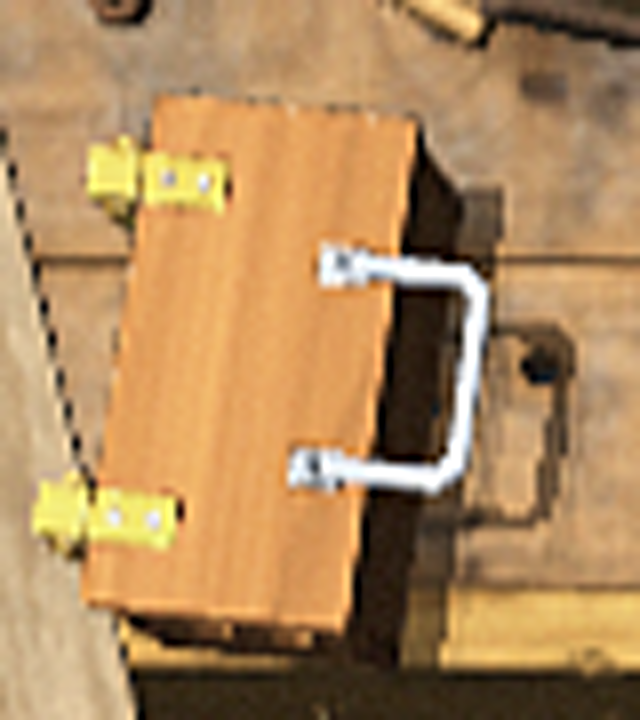

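View pics/c2.png

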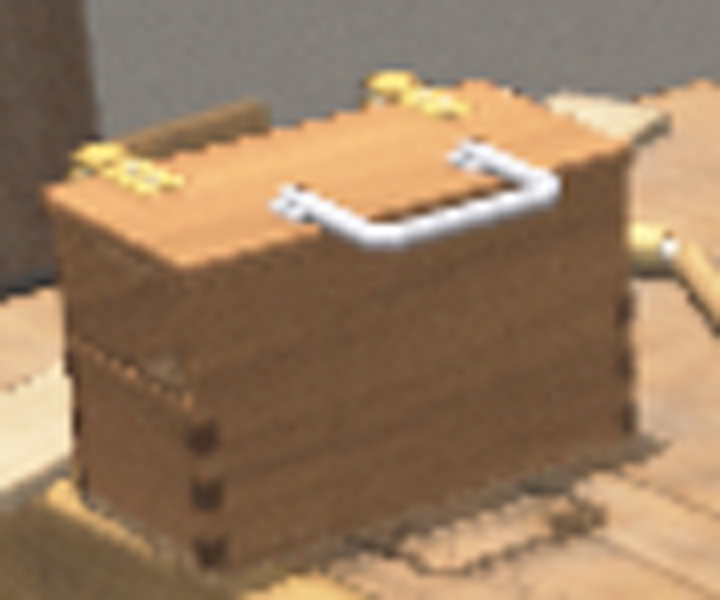

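View pics/c3.png

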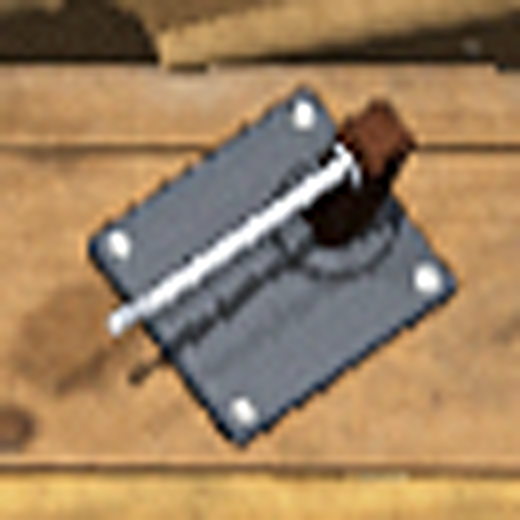

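View pics/c4.png

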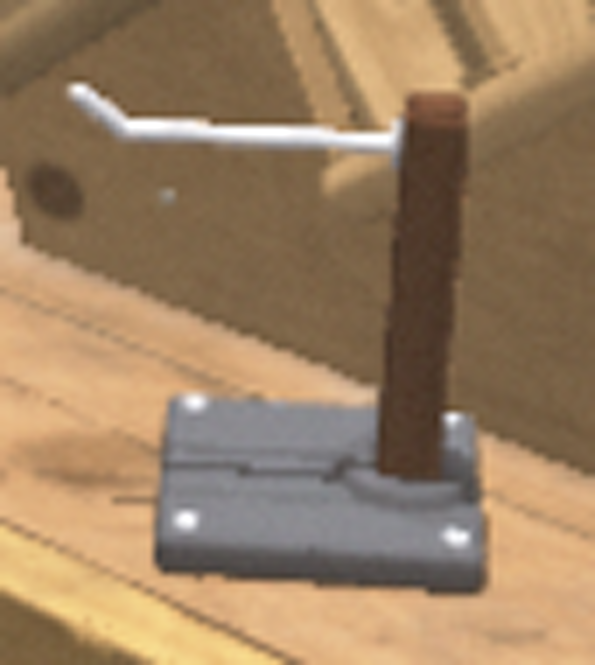

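```bash
cat > fit.py <<'E'
from h import *
from scipy.optimize import least_squares
def fit(obs,x0):
    # obs: list of (im,(u0,v0,k),[(modelpt,(U,V))])
    def res(p):
        c,s=np.cos(p[2]),np.sin(p[2]); r=[]
        for im,(u0,v0,k),L in obs:
            for m,(U,V) in L:
                q=np.array([p[0]+c*m[0]-s*m[1],p[1]+s*m[0]+c*m[1],m[2]])
                a,b,_=proj(im,q); r+=[a-((U+.5)/k-.5+u0),b-((V+.5)/k-.5+v0)]
        return np.array(r)
    s=least_squares(res,x0,loss='soft_l1',f_scale=1.); return s.x,res(s.x)
E
python3 - <<'E'
from fit import *
T=load('top0');S=load('side0')
H=.144
ct=[((.06,-.114,H),(155,97)),((-.057,-.114,H),(418,120)),((-.057,.114,H),(347,632)),((.06,.114,H),(85,603)),((-.095,-.032,.148),(480,285)),((-.095,.032,.148),(455,475))]
cs=[((.06,-.114,H),(470,80)),((-.057,-.114,H),(635,150)),((-.057,.114,H),(180,265)),((.06,.114,H),(45,190)),((-.054,.112,0),(205,572)),((-.054,-.112,0),(635,435))]
for o in ([(T,(145,150,8),ct)],[(S,(150,140,8),cs)],[(T,(145,150,8),ct),(S,(150,140,8),cs)]):
    p,r=fit(o,[.5,.4,1.5]); print('chest',p.round(4),r.round(1))
st=[((-.065,.06,.018),(92,248)),((.065,.06,.018),(305,90)),((.065,-.06,.018),(455,285)),((-.065,-.06,.018),(240,440)),((-.103,0,.179),(115,322)),((.035,0,.186),(383,135))]
ss=[((-.103,0,.179),(75,90)),((-.085,0,.165),(122,128)),((.022,0,.165),(400,143)),((.035,0,.186),(437,100)),((-.065,.06,.018),(170,398))]
for o in ([(T,(300,165,8),st)],[(S,(280,180,7),ss)],[(T,(300,165,8),st),(S,(280,180,7),ss)]):
    p,r=fit(o,[.5,-.3,-1]); print('stand',p.round(4),r.round(1))
E
```

```text
chest [0.4922 0.2191 1.478 ] [-0.1 -0.4  0.1 -0.1  0.2  0.1 -0.9  0.4 -0.1  2.8  0.7 -2.9]
chest [0.4924 0.2196 1.4763] [ 0.9 -0.6 -0.2 -1.2  0.2 -0.2 -1.4 -0.4  0.3  1.3 -0.1  0.6]
chest [0.4922 0.2192 1.4773] [-0.1 -0.4  0.1 -0.1  0.2  0.1 -0.9  0.4 -0.1  2.8  0.7 -2.9  0.9 -0.6
 -0.2 -1.2  0.2 -0.1 -1.4 -0.3  0.3  1.4 -0.1  0.7]
stand [ 0.5113 -0.3385 -0.938 ] [-1.  -0.8  0.4 -1.   1.2  0.1 -0.   1.1  0.1  0.4 -0.6 -0. ]
stand [ 0.5101 -0.3402 -0.9656] [ 0.4  0.4  0.1  0.1 -0.3  0.6 -0.1 -0.1 -0.1 -1.3]
stand [ 0.5114 -0.3392 -0.9442] [-0.8 -1.   0.7 -1.   1.4  0.2  0.   1.   0.2  0.3 -0.3  0.   0.4  0.5
  0.1  0.1 -0.3  0.2 -0.2 -0.4 -0.6 -1.4]
```

```bash
cat >> h.py <<'E'
from scipy.spatial.transform import Rotation as Ro
def jaw(o=None):
    o=o or ctrl.get_obs(); R=Ro.from_rotvec(o['tool_rot']).as_matrix(); return np.degrees(np.arctan2(R[1,1],R[0,1]))
def go(x,y,z,j=None):
    o=ctrl.get_obs(); d=(np.array([x,y,z])-o['tool_pos'])/.06; a=jaw(o); t=0 if j is None else ((j-a+90)%180-90)/10
    print('t %.2f tcp %s jaw %.1f q6 %.2f | d %s twist %.2f F %s op %.4f'%(o['t'],o['tool_pos'].round(4),a,o['q'][5],d.round(2),t,o['contact_force'].round(1),o['opening']))
CH=(.4922,.2192,1.477)
def ch(x,y,z,C=CH):
    c,s=np.cos(C[2]),np.sin(C[2]); return np.array([C[0]+c*x-s*y,C[1]+s*x+c*y,z])
E
python3 - <<'E'
from h import *
b=ch(-.095,0,.129); print(b); go(*b,84.6)
T=load('top0')
print('front edge',wz(T,250,235,0),'finial',w(T,404,217),'jar',w(T,405,190), 'frame',w(T,230,125),w(T,300,170))
E
```

```text
[0.48330241 0.12461759 0.129     ]
t 0.10 tcp [0.1855 0.5962 0.2302] jaw 72.7 q6 -0.12 | d [ 4.96 -7.86 -1.69] twist 1.19 F [-0.3 -0.3  0.4] op 0.0850
front edge [ 0.37205712 -0.02908322  0.        ] finial [ 0.43147183 -0.58434012  0.06522872] jar [ 0.52639069 -0.58728311  0.08417284] frame [0.63068364 0.0038545  0.46376712] [ 0.61169361 -0.21264931  0.03404325]
```

Call:
{"method": "jog_arm", "body": {
  "steps": [
    {"dx": 0.5,"dy": -0.8,"dz": 0.2,"twist": 0.6},
    {"dx": 1.0,"dy": -1.6,"dz": 0.2,"twist": 1.19},
    {"dx": 1.6,"dy": -2.4,"dz": 0.2,"twist": 1.19},
    {"dx": 2.1,"dy": -3.2,"dz": 0.2,"twist": 1.19},
    {"dx": 2.6,"dy": -4.0,"dz": 0.2,"twist": 1.19}
  ],
  "gripper": 165,
  "newtons": 60
}}

```text
t: 0.72
tool_pos: [0.342, 0.3544, 0.2417]
tool_rot: [-0.147, -3.138, 0.004]
contact_force: [0.3, -0.4, -0.5]
opening: 0.0302
```

```bash
python3 -c "
from h import *
go(.4833,.1246,.129,84.6)"
```

```text
t 0.72 tcp [0.342  0.3544 0.2417] jaw 84.6 q6 -0.82 | d [ 2.36 -3.83 -1.88] twist -0.00 F [ 0.3 -0.4 -0.5] op 0.0302
```

Call:
{"method": "jog_arm", "body": {
  "steps": [
    {"dx": 0.5,"dy": -0.8},
    {"dx": 1.0,"dy": -1.6},
    {"dx": 1.5,"dy": -2.4},
    {"dx": 2.0,"dy": -3.2},
    {"dx": 2.36,"dy": -3.83}
  ]
}}

```text
validation failed for argument at $.st...
```

```bash
python3 -c "
from h import *
go(.4833,.1246,.129,84.6)
shot('side','s1');shot('top','t1');crop('s1',140,100,250,215,6,'s1c');crop('t1',145,130,265,240,6,'t1c')"
```

```text
t 0.72 tcp [0.342  0.3544 0.2417] jaw 84.6 q6 -0.82 | d [ 2.36 -3.83 -1.88] twist -0.00 F [ 0.3 -0.4 -0.5] op 0.0302
```

View pics/s1c.png

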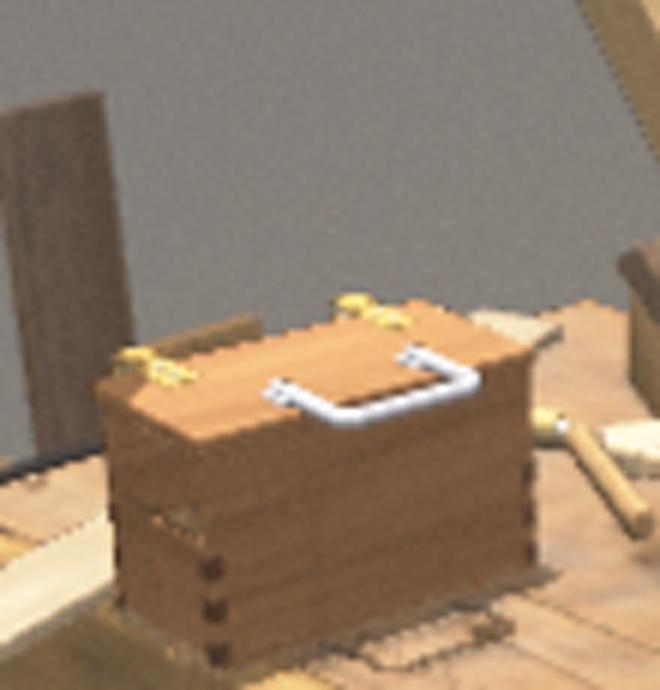

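View pics/t1c.png

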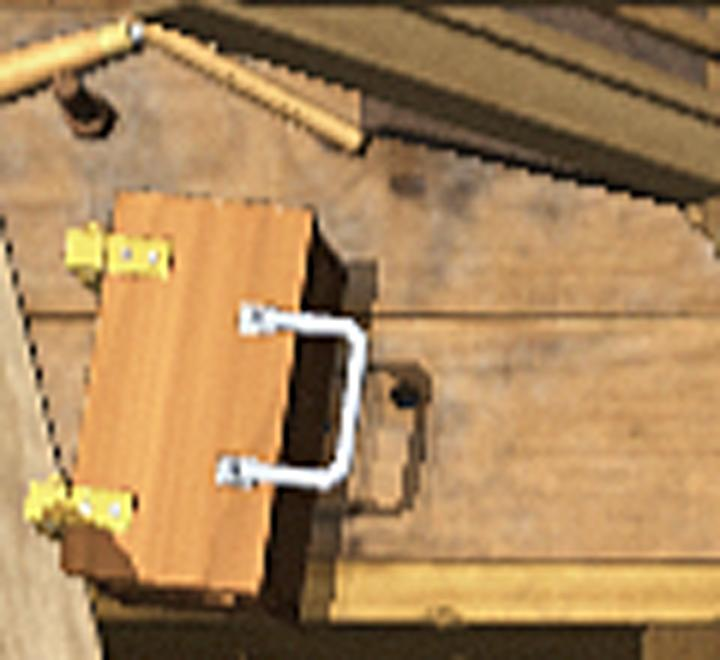

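The move was refused because every row needs all four keys. The pictures show the lid still shut and the arm outside the crop.

Call:
{"method": "jog_arm", "body": {
  "steps": [
    {"dx": 0.5,"dy": -0.8,"dz": 0,"twist": 0},
    {"dx": 1.0,"dy": -1.6,"dz": 0,"twist": 0},
    {"dx": 1.5,"dy": -2.4,"dz": 0,"twist": 0},
    {"dx": 2.0,"dy": -3.2,"dz": 0,"twist": 0},
    {"dx": 2.36,"dy": -3.83,"dz": 0,"twist": 0}
  ]
}}

```text
t: 1.45
tool_pos: [0.4858, 0.1215, 0.2413]
tool_rot: [-0.158, -3.137, 0.005]
contact_force: [0.7, 0.1, 1.1]
opening: 0.0297
```

```bash
python3 -c "
from h import *
go(.4833,.1246,.129,84.6)
shot('side','s1');shot('top','t1');crop('s1',140,100,250,215,6,'s1c');crop('t1',145,130,265,240,6,'t1c')"
```

```text
t 1.45 tcp [0.4858 0.1215 0.2413] jaw 84.2 q6 -1.37 | d [-0.04  0.05 -1.87] twist 0.04 F [0.7 0.1 1.1] op 0.0297
```

View pics/s1c.png

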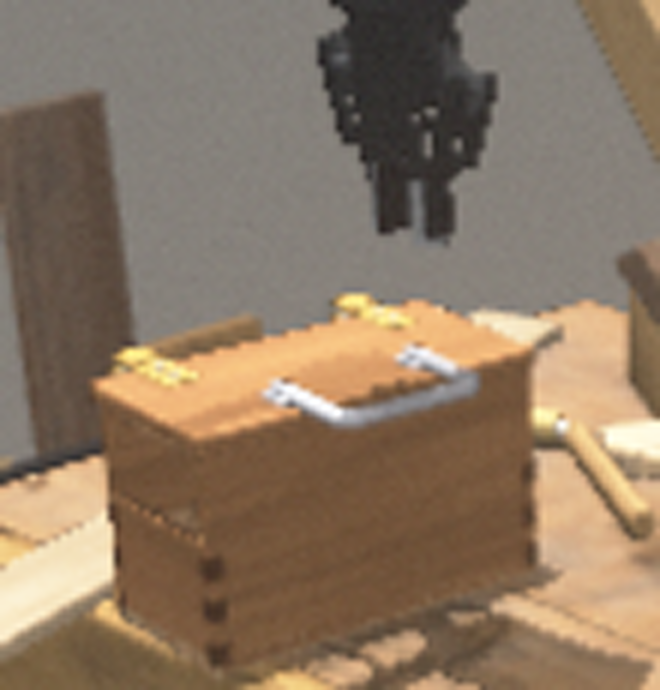

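View pics/t1c.png

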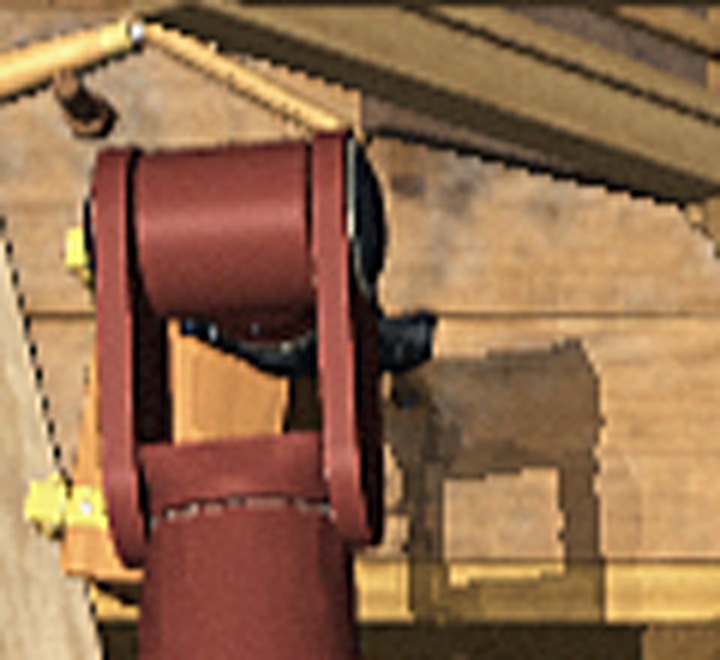

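```bash
python3 -c "
from h import *
S=load('s1');o=ctrl.get_obs()
u,v,_=proj(S,o['tool_pos']);print(u,v,(u-140)*6,(v-100)*6)
u,v,_=proj(S,ch(-.095,0,.148));print(u,v,(u-140)*6,(v-100)*6)
"
```

```text
208.71300287254215 139.28735605946653 412.2780172352529 235.7241363567992
208.36038138097624 166.42264500135997 410.1622882858574 398.5358700081598
```

Call:
{"method": "jog_arm", "body": {
  "steps": [
    {"dx": -0.02,"dy": 0.03,"dz": -0.6,"twist": 0.04},
    {"dx": -0.04,"dy": 0.05,"dz": -1.2,"twist": 0.04},
    {"dx": -0.04,"dy": 0.05,"dz": -1.6,"twist": 0.04},
    {"dx": -0.04,"dy": 0.05,"dz": -1.87,"twist": 0.04},
    {"dx": -0.04,"dy": 0.05,"dz": -1.87,"twist": 0.04}
  ]
}}

```text
t: 2.17
tool_pos: [0.4828, 0.124, 0.1276]
tool_rot: [-0.152, -3.135, 0.007]
contact_force: [0.3, -0.4, 0.4]
opening: 0.0298
```

```bash
python3 -c "
from h import *
go(.4833,.1246,.129,84.6)
shot('side','s2');crop('s2',140,100,250,215,6,'s2c')"
```

```text
t 2.17 tcp [0.4828 0.124  0.1276] jaw 84.5 q6 -1.37 | d [0.01 0.01 0.02] twist 0.01 F [ 0.3 -0.4  0.4] op 0.0298
```

View pics/s2c.png

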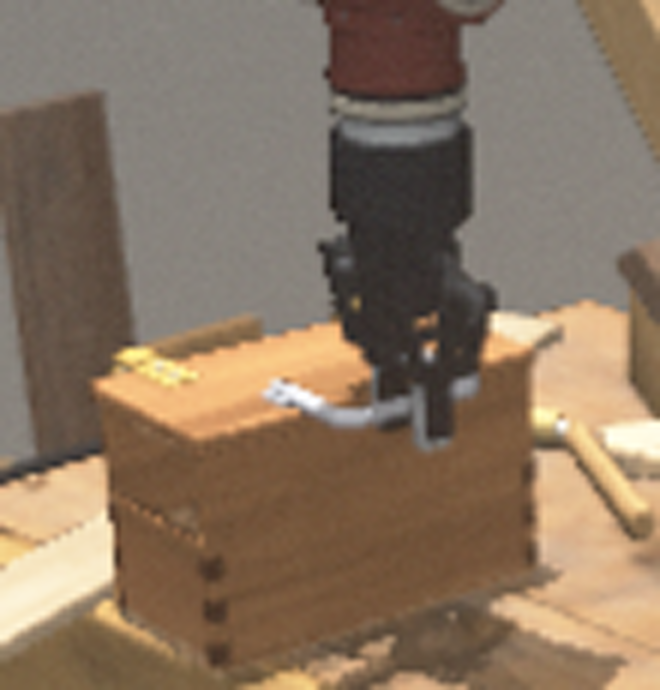

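The fingers straddle the bar at about (415,400) in the crop, so I'll close on it.

Call:
{"method": "jog_arm", "body": {
  "steps": [
    {"dx": 0,"dy": 0,"dz": 0.02,"twist": 0},
    {"dx": 0,"dy": 0,"dz": 0.02,"twist": 0},
    {"dx": 0,"dy": 0,"dz": 0.02,"twist": 0}
  ],
  "gripper": 255,
  "newtons": 50
}}

```text
t: 2.6
tool_pos: [0.4848, 0.1242, 0.1318]
tool_rot: [0.153, 3.136, -0.005]
contact_force: [-1.1, 1.2, 5.0]
opening: 0.0083
```

```bash
cat >> h.py <<'E'
def arc(angs,lift=0):
    # bar path; base = TCP rel bar at angle 0 taken as current calibrated offset
    o=ctrl.get_obs()['tool_pos']
    for a in angs:
        t=np.radians(a); r=np.hypot(.165,.010); ph=np.arctan2(.010,.165)
        x=.070-r*np.cos(t+ph); z=.138+r*np.sin(t+ph)
        p=ch(x,0,z-.019); print(a,p.round(4),((p-o)/.06).round(2))
E
python3 -c "
from h import *
go(.4833,.1246,.129,84.6)
arc([0,10,20,30,40,50,60,70,80,85,90])"
```

```text
t 2.60 tcp [0.4848 0.1242 0.1318] jaw 84.4 q6 -1.37 | d [-0.02  0.01 -0.05] twist 0.02 F [-1.1  1.2  5. ] op 0.0083
0 [0.4833 0.1246 0.129 ] [-0.02  0.01 -0.05]
10 [0.4837 0.1288 0.1575] [-0.02  0.08  0.43]
20 [0.4846 0.1379 0.1848] [-0.    0.23  0.88]
30 [0.4858 0.1516 0.2102] [0.02 0.46 1.31]
40 [0.4875 0.1695 0.2327] [0.05 0.75 1.68]
50 [0.4895 0.1909 0.2518] [0.08 1.11 2.  ]
60 [0.4918 0.2154 0.2669] [0.12 1.52 2.25]
70 [0.4944 0.2421 0.2775] [0.16 1.96 2.43]
80 [0.497  0.2702 0.2832] [0.2  2.43 2.52]
85 [0.4983 0.2845 0.2842] [0.23 2.67 2.54]
90 [0.4997 0.2988 0.284 ] [0.25 2.91 2.54]
```

Call:
{"method": "jog_arm", "body": {
  "steps": [
    {"dx": 0,"dy": 0.02,"dz": 0.24,"twist": 0},
    {"dx": 0,"dy": 0.07,"dz": 0.48,"twist": 0},
    {"dx": 0.01,"dy": 0.13,"dz": 0.71,"twist": 0},
    {"dx": 0.02,"dy": 0.22,"dz": 0.93,"twist": 0}
  ]
}}

```text
t: 3.1
tool_pos: [0.486, 0.1377, 0.1887]
tool_rot: [0.153, 3.136, -0.005]
contact_force: [-0.7, -0.0, -2.9]
opening: 0.008
```

```bash
python3 -c "
from h import *
go(.4833,.1246,.129,84.6)
arc([15,20,25,30,40,50,60,70,80,85,90])
shot('side','s3');crop('s3',140,100,250,215,6,'s3c')"
```

```text
t 3.10 tcp [0.486  0.1377 0.1887] jaw 84.4 q6 -1.34 | d [-0.05 -0.22 -0.99] twist 0.02 F [-0.7 -0.  -2.9] op 0.0080
15 [0.4841 0.1328 0.1714] [-0.03 -0.08 -0.29]
20 [0.4846 0.1379 0.1848] [-0.02  0.   -0.06]
25 [0.4851 0.1442 0.1978] [-0.01  0.11  0.15]
30 [0.4858 0.1516 0.2102] [-0.    0.23  0.36]
40 [0.4875 0.1695 0.2327] [0.02 0.53 0.73]
50 [0.4895 0.1909 0.2518] [0.06 0.89 1.05]
60 [0.4918 0.2154 0.2669] [0.1 1.3 1.3]
70 [0.4944 0.2421 0.2775] [0.14 1.74 1.48]
80 [0.497  0.2702 0.2832] [0.18 2.21 1.58]
85 [0.4983 0.2845 0.2842] [0.21 2.45 1.59]
90 [0.4997 0.2988 0.284 ] [0.23 2.69 1.59]
```

View pics/s3c.png

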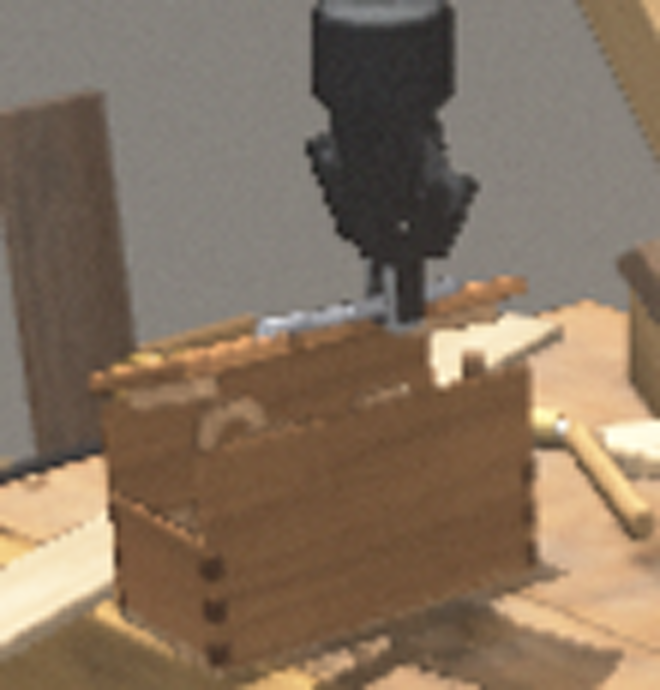

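The lid is swinging up cleanly, so I'll continue the arc.

Call:
{"method": "jog_arm", "body": {
  "steps": [
    {"dx": 0.02,"dy": 0.23,"dz": 0.41,"twist": 0},
    {"dx": 0.04,"dy": 0.53,"dz": 0.78,"twist": 0},
    {"dx": 0.08,"dy": 0.89,"dz": 1.1,"twist": 0},
    {"dx": 0.12,"dy": 1.3,"dz": 1.35,"twist": 0}
  ]
}}

```text
t: 3.65
tool_pos: [0.4944, 0.2166, 0.2734]
tool_rot: [0.152, 3.132, -0.005]
contact_force: [0.2, 0.4, -3.7]
opening: 0.0076
```

```bash
python3 -c "
from h import *
go(.4833,.1246,.129,84.6)
arc([50,60,70,75,80,85,90])"
```

```text
t 3.65 tcp [0.4944 0.2166 0.2734] jaw 84.4 q6 -1.20 | d [-0.19 -1.53 -2.41] twist 0.02 F [ 0.2  0.4 -3.7] op 0.0076
50 [0.4895 0.1909 0.2518] [-0.08 -0.43 -0.36]
60 [0.4918 0.2154 0.2669] [-0.04 -0.02 -0.11]
70 [0.4944 0.2421 0.2775] [-0.    0.42  0.07]
75 [0.4957 0.256  0.281 ] [0.02 0.66 0.13]
80 [0.497  0.2702 0.2832] [0.04 0.89 0.16]
85 [0.4983 0.2845 0.2842] [0.07 1.13 0.18]
90 [0.4997 0.2988 0.284 ] [0.09 1.37 0.18]
```

Call:
{"method": "jog_arm", "body": {
  "steps": [
    {"dx": 0.01,"dy": 0.42,"dz": 0.15,"twist": 0},
    {"dx": 0.05,"dy": 0.89,"dz": 0.23,"twist": 0},
    {"dx": 0.08,"dy": 1.13,"dz": 0.25,"twist": 0},
    {"dx": 0.1,"dy": 1.37,"dz": 0.25,"twist": 0},
    {"dx": 0.1,"dy": 1.37,"dz": 0.25,"twist": 0}
  ]
}}

```text
t: 4.28
tool_pos: [0.5019, 0.3, 0.2906]
tool_rot: [0.151, 3.127, -0.001]
contact_force: [4.0, -0.9, 5.3]
opening: 0.0082
```

```bash
python3 -c "
from h import *
go(.4997,.2988,.284,84.6)
shot('side','s4');crop('s4',140,80,250,215,5,'s4c')"
```

```text
t 4.28 tcp [0.5019 0.3    0.2906] jaw 84.5 q6 -1.06 | d [-0.04 -0.02 -0.11] twist 0.01 F [ 4.  -0.9  5.3] op 0.0082
```

View pics/s4c.png

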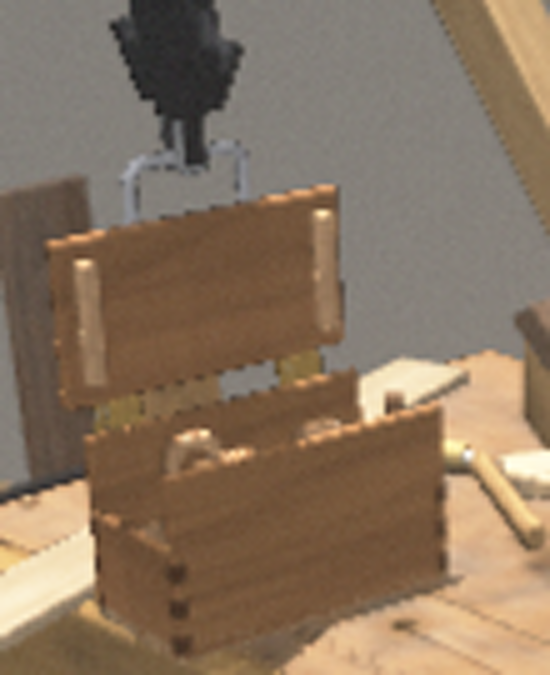

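The lid stands upright behind the chest. Next is a straight lift.

Call:
{"method": "jog_arm", "body": {
  "steps": [
    {"dx": -0.02,"dy": 0,"dz": 0.2,"twist": 0},
    {"dx": -0.02,"dy": 0,"dz": 0.5,"twist": 0},
    {"dx": -0.02,"dy": 0,"dz": 0.9,"twist": 0},
    {"dx": -0.02,"dy": 0,"dz": 1.4,"twist": 0}
  ]
}}

```text
t: 4.82
tool_pos: [0.5001, 0.2996, 0.3752]
tool_rot: [0.151, 3.129, -0.001]
contact_force: [0.4, -1.1, -2.9]
opening: 0.0076
```

```bash
python3 -c "
from h import *
go(.4997,.2988,.284,84.6)
shot('side','s5');crop('s5',140,60,250,215,5,'s5c')"
```

```text
t 4.83 tcp [0.5001 0.2996 0.3752] jaw 84.5 q6 -1.06 | d [-0.01 -0.01 -1.52] twist 0.01 F [ 0.4 -1.1 -2.9] op 0.0076
```

View pics/s5c.png

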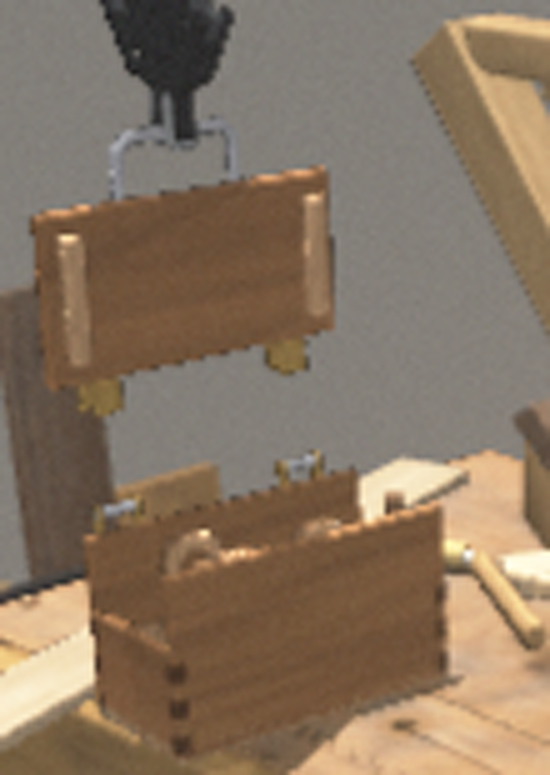

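```bash
python3 -c "
from h import *
T=load('top0')
for u,v in [(225,160),(240,165),(255,170),(263,172),(230,155),(215,150)]: print(u,v,w(T,u,v).round(3),wz(T,u,v,0).round(3))
for u in (200,220,240,260):
  print(u,[ (v,w(T,u,v).round(3).tolist()) for v in (228,232,235,238)])
"
```

```text
225 160 [0.658 0.071 0.   ] [0.658 0.071 0.   ]
240 165 [ 0.639  0.014 -0.001] [0.639 0.014 0.   ]
255 170 [ 0.619 -0.044  0.002] [ 0.62  -0.044  0.   ]
263 172 [ 0.612 -0.074  0.   ] [ 0.612 -0.074  0.   ]
230 155 [0.636 0.037 0.143] [0.678 0.053 0.   ]
215 150 [0.637 0.083 0.197] [0.698 0.11  0.   ]
200 [(228, [0.397, 0.156, 0.001]), (232, [0.382, 0.156, -0.001]), (235, [0.38, 0.166, -0.065]), (238, [0.379, 0.18, -0.152])]
220 [(228, [0.397, 0.082, 0.001]), (232, [0.383, 0.082, -0.003]), (235, [0.38, 0.09, -0.065]), (238, [0.379, 0.1, -0.149])]
240 [(228, [0.398, 0.008, -0.0]), (232, [0.383, 0.008, -0.003]), (235, [0.38, 0.013, -0.062]), (238, [0.38, 0.02, -0.149])]
260 [(228, [0.398, -0.066, 0.002]), (232, [0.384, -0.066, -0.002]), (235, [0.373, -0.066, -0.009]), (238, [0.361, -0.066, -0.002])]
```

Call:
{"method": "jog_arm", "body": {
  "steps": [
    {"dx": 0,"dy": -0.4,"dz": 0.1,"twist": 0},
    {"dx": 0,"dy": -0.8,"dz": 0.1,"twist": 0},
    {"dx": 0,"dy": -1.3,"dz": 0.1,"twist": 0},
    {"dx": 0,"dy": -1.8,"dz": 0.1,"twist": 0},
    {"dx": 0,"dy": -2.3,"dz": 0.1,"twist": 0}
  ]
}}

```text
t: 5.5
tool_pos: [0.501, 0.1614, 0.387]
tool_rot: [0.151, 3.122, 0.005]
contact_force: [-0.5, -1.2, -2.9]
opening: 0.0077
```

Call:
{"method": "jog_arm", "body": {
  "steps": [
    {"dx": 0.03,"dy": -0.25,"dz": -0.2,"twist": 0.3},
    {"dx": 0.07,"dy": -0.5,"dz": -0.7,"twist": 0.55},
    {"dx": 0.07,"dy": -0.53,"dz": -1.5,"twist": 0.55},
    {"dx": 0.07,"dy": -0.53,"dz": -2.3,"twist": 0.55},
    {"dx": 0.07,"dy": -0.53,"dz": -3.0,"twist": 0.55}
  ]
}}

```text
t: 6.12
tool_pos: [0.5044, 0.1295, 0.205]
tool_rot: [0.001, 3.127, 0.007]
contact_force: [0.4, 0.3, -1.9]
opening: 0.0078
```

```bash
python3 -c "
from h import *
go(.505,.130,.165,90)
shot('side','s6');crop('s6',140,60,260,215,5,'s6c')"
```

```text
t 6.12 tcp [0.5044 0.1295 0.205 ] jaw 90.0 q6 -1.46 | d [ 0.01  0.01 -0.67] twist 0.00 F [ 0.4  0.3 -1.9] op 0.0078
```

View pics/s6c.png

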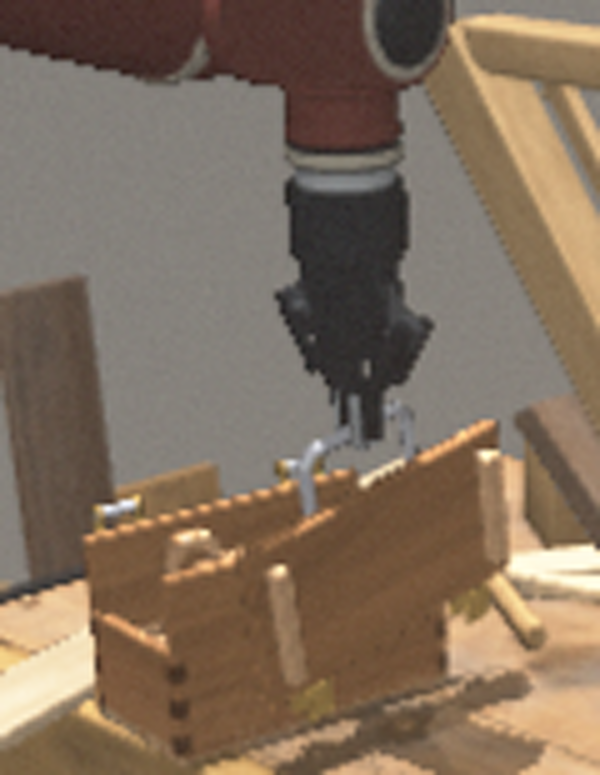

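Call:
{"method": "jog_arm", "body": {
  "steps": [
    {"dx": 0,"dy": 0,"dz": -0.3,"twist": 0},
    {"dx": 0,"dy": 0,"dz": -0.5,"twist": 0},
    {"dx": 0,"dy": 0,"dz": -0.62,"twist": 0},
    {"dx": 0,"dy": 0,"dz": -0.7,"twist": 0}
  ]
}}

```text
t: 6.68
tool_pos: [0.5141, 0.1305, 0.1721]
tool_rot: [0.001, 3.102, 0.012]
contact_force: [11.8, 0.6, 37.8]
opening: 0.008
```

```bash
python3 -c "
from h import *
go(.505,.130,.162,90)
shot('side','s7');crop('s7',140,60,260,215,5,'s7c')"
```

```text
t 6.67 tcp [0.5141 0.1305 0.1721] jaw 90.0 q6 -1.46 | d [-0.15 -0.01 -0.17] twist 0.00 F [11.8  0.6 37.8] op 0.0080
```

View pics/s7c.png

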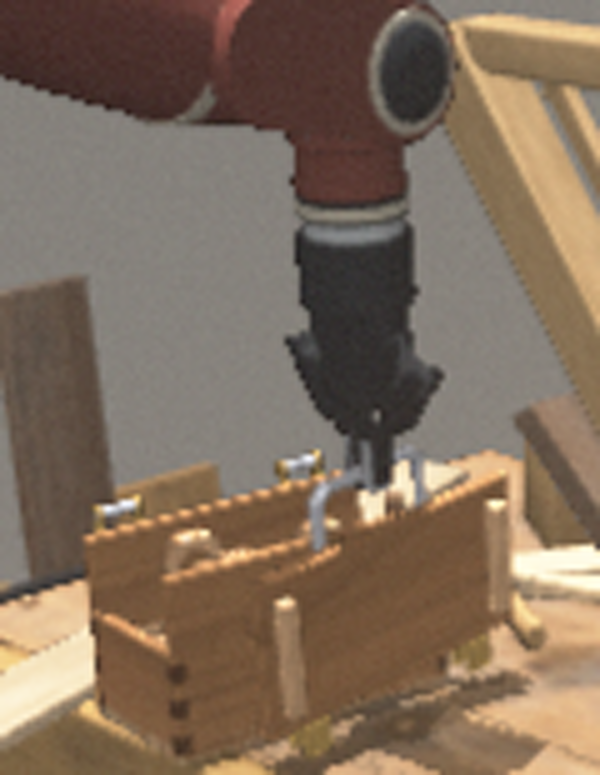

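```bash
cat >> h.py <<'E'
def lay(angs,oy,off,x=.507):
    o=ctrl.get_obs()['tool_pos']; r=np.hypot(.165,.010); ph=np.arctan2(.010,.165)
    for a in angs:
        t=np.radians(a); oz=.013+.005*(90-a)/90
        p=np.array([x,oy-r*np.cos(t+ph),oz+r*np.sin(t+ph)-off]); print(a,p.round(4),((p-o)/.06).round(2))
E
python3 -c "
from h import *
go(.505,.130,.175,90)
lay([90,85,80,75,70,60,50,40,30,20,10,0],.1205,.004)"
```

```text
t 6.72 tcp [0.5142 0.1305 0.1721] jaw 90.0 q6 -1.46 | d [-0.15 -0.01  0.05] twist 0.00 F [ 9.7  0.7 30.2] op 0.0079
90 [0.507  0.1305 0.174 ] [-0.12 -0.    0.03]
85 [0.507  0.1161 0.1745] [-0.12 -0.24  0.04]
80 [0.507  0.1017 0.1738] [-0.12 -0.48  0.03]
75 [0.507  0.0875 0.1718] [-0.12 -0.72 -0.  ]
70 [0.507  0.0735 0.1686] [-0.12 -0.95 -0.06]
60 [0.507  0.0467 0.1586] [-0.12 -1.4  -0.23]
50 [0.507  0.0221 0.144 ] [-0.12 -1.81 -0.47]
40 [5.070e-01 5.000e-04 1.255e-01] [-0.12 -2.17 -0.78]
30 [ 0.507  -0.0174  0.1035] [-0.12 -2.47 -1.14]
20 [ 0.507  -0.0311  0.0787] [-0.12 -2.69 -1.56]
10 [ 0.507  -0.0403  0.0519] [-0.12 -2.85 -2.  ]
0 [ 0.507  -0.0445  0.024 ] [-0.12 -2.92 -2.47]
```

Call:
{"method": "jog_arm", "body": {
  "steps": [
    {"dx": -0.1,"dy": 0,"dz": 0.08,"twist": 0},
    {"dx": -0.12,"dy": -0.24,"dz": 0.08,"twist": 0},
    {"dx": -0.12,"dy": -0.48,"dz": 0.06,"twist": 0},
    {"dx": -0.12,"dy": -0.72,"dz": 0.03,"twist": 0},
    {"dx": -0.12,"dy": -0.95,"dz": -0.03,"twist": 0}
  ],
  "newtons": 70
}}

```text
t: 7.35
tool_pos: [0.5087, 0.072, 0.1718]
tool_rot: [0.003, 3.097, 0.012]
contact_force: [3.0, -1.5, 10.5]
opening: 0.0075
```

```bash
python3 -c "
from h import *
go(.505,.130,.175,90)
lay([70,65,60,50,40,30,20,10,0],.1205,.004)
shot('side','s8');crop('s8',140,60,260,215,5,'s8c')"
```

```text
t 7.35 tcp [0.5087 0.072  0.1718] jaw 89.9 q6 -1.58 | d [-0.06  0.97  0.05] twist 0.01 F [ 3.  -1.5 10.5] op 0.0075
70 [0.507  0.0735 0.1686] [-0.03  0.02 -0.05]
65 [0.507  0.0598 0.1642] [-0.03 -0.2  -0.13]
60 [0.507  0.0467 0.1586] [-0.03 -0.42 -0.22]
50 [0.507  0.0221 0.144 ] [-0.03 -0.83 -0.46]
40 [5.070e-01 5.000e-04 1.255e-01] [-0.03 -1.19 -0.77]
30 [ 0.507  -0.0174  0.1035] [-0.03 -1.49 -1.14]
20 [ 0.507  -0.0311  0.0787] [-0.03 -1.72 -1.55]
10 [ 0.507  -0.0403  0.0519] [-0.03 -1.87 -2.  ]
0 [ 0.507  -0.0445  0.024 ] [-0.03 -1.94 -2.46]
```

View pics/s8c.png

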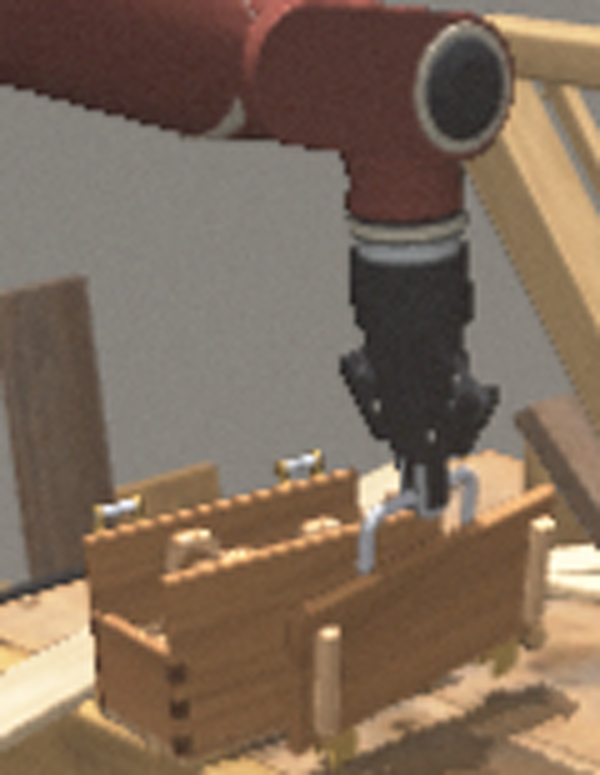

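```bash
python3 -c "
from h import *
lay([80,75,70,65,60,55,50,40,30,20,10,0],.100,.005)"
```

```text
80 [0.507  0.0812 0.1728] [-0.03  0.18  0.02]
75 [0.507  0.067  0.1708] [-0.03 -0.06 -0.01]
70 [0.507  0.053  0.1676] [-0.03 -0.29 -0.07]
65 [0.507  0.0393 0.1632] [-0.03 -0.52 -0.14]
60 [0.507  0.0262 0.1576] [-0.03 -0.74 -0.23]
55 [0.507  0.0136 0.1508] [-0.03 -0.95 -0.35]
50 [0.507  0.0016 0.143 ] [-0.03 -1.15 -0.48]
40 [ 0.507  -0.02    0.1245] [-0.03 -1.51 -0.79]
30 [ 0.507  -0.0379  0.1025] [-0.03 -1.81 -1.15]
20 [ 0.507  -0.0516  0.0777] [-0.03 -2.04 -1.57]
10 [ 0.507  -0.0608  0.0509] [-0.03 -2.19 -2.01]
0 [ 0.507 -0.065  0.023] [-0.03 -2.26 -2.48]
```

Call:
{"method": "jog_arm", "body": {
  "steps": [
    {"dx": -0.03,"dy": -0.06,"dz": 0.0,"twist": 0},
    {"dx": -0.03,"dy": -0.29,"dz": -0.05,"twist": 0},
    {"dx": -0.03,"dy": -0.52,"dz": -0.13,"twist": 0},
    {"dx": -0.03,"dy": -0.74,"dz": -0.23,"twist": 0},
    {"dx": -0.03,"dy": -0.95,"dz": -0.35,"twist": 0}
  ]
}}

```text
t: 8.02
tool_pos: [0.5087, 0.0113, 0.1522]
tool_rot: [0.006, 3.092, 0.005]
contact_force: [4.2, -2.8, 9.1]
opening: 0.0073
```

```bash
python3 -c "
from h import *
go(.505,.130,.175,90)
lay([50,40,30,20,10,0],.100,.005)
shot('side','s9');crop('s9',140,60,260,215,5,'s9c')"
```

```text
t 8.03 tcp [0.5087 0.0113 0.1522] jaw 89.8 q6 -1.70 | d [-0.06  1.98  0.38] twist 0.02 F [ 4.2 -2.8  9.1] op 0.0073
50 [0.507  0.0016 0.143 ] [-0.03 -0.16 -0.15]
40 [ 0.507  -0.02    0.1245] [-0.03 -0.52 -0.46]
30 [ 0.507  -0.0379  0.1025] [-0.03 -0.82 -0.83]
20 [ 0.507  -0.0516  0.0777] [-0.03 -1.05 -1.24]
10 [ 0.507  -0.0608  0.0509] [-0.03 -1.2  -1.69]
0 [ 0.507 -0.065  0.023] [-0.03 -1.27 -2.15]
```

View pics/s9c.png

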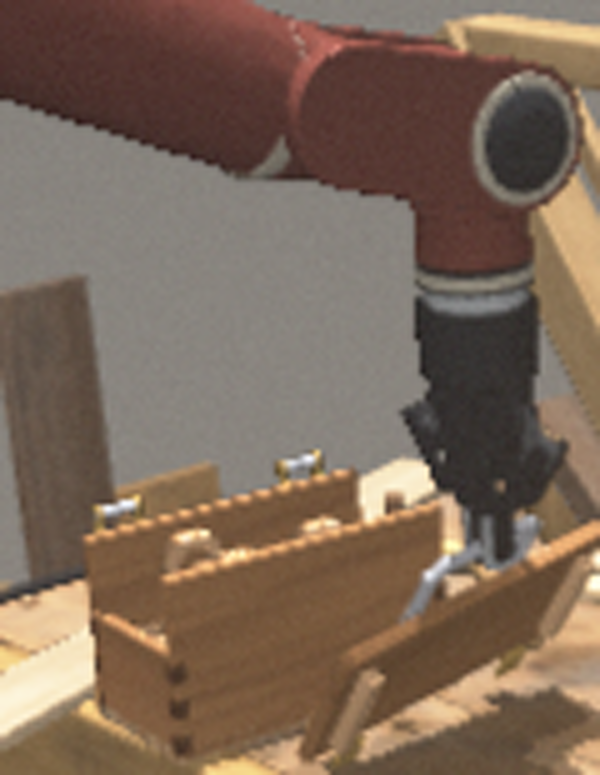

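Call:
{"method": "jog_arm", "body": {
  "steps": [
    {"dx": -0.03,"dy": -0.16,"dz": -0.15,"twist": 0},
    {"dx": -0.03,"dy": -0.34,"dz": -0.3,"twist": 0},
    {"dx": -0.03,"dy": -0.52,"dz": -0.46,"twist": 0},
    {"dx": -0.03,"dy": -0.67,"dz": -0.64,"twist": 0},
    {"dx": -0.03,"dy": -0.82,"dz": -0.83,"twist": 0}
  ]
}}

```text
t: 8.7
tool_pos: [0.5063, -0.0402, 0.1006]
tool_rot: [0.008, 3.093, 0.003]
contact_force: [0.3, -0.6, -0.2]
opening: 0.0075
```

```bash
python3 -c "
from h import *
go(.505,.130,.175,90)
lay([30,20,10,0],.100,.005)
shot('side','s10');crop('s10',140,60,260,215,5,'s10c')"
```

```text
t 8.70 tcp [ 0.5063 -0.0402  0.1006] jaw 89.7 q6 -1.80 | d [-0.02  2.84  1.24] twist 0.03 F [ 0.3 -0.6 -0.2] op 0.0075
30 [ 0.507  -0.0379  0.1025] [0.01 0.04 0.03]
20 [ 0.507  -0.0516  0.0777] [ 0.01 -0.19 -0.38]
10 [ 0.507  -0.0608  0.0509] [ 0.01 -0.34 -0.83]
0 [ 0.507 -0.065  0.023] [ 0.01 -0.41 -1.29]
```

View pics/s10c.png

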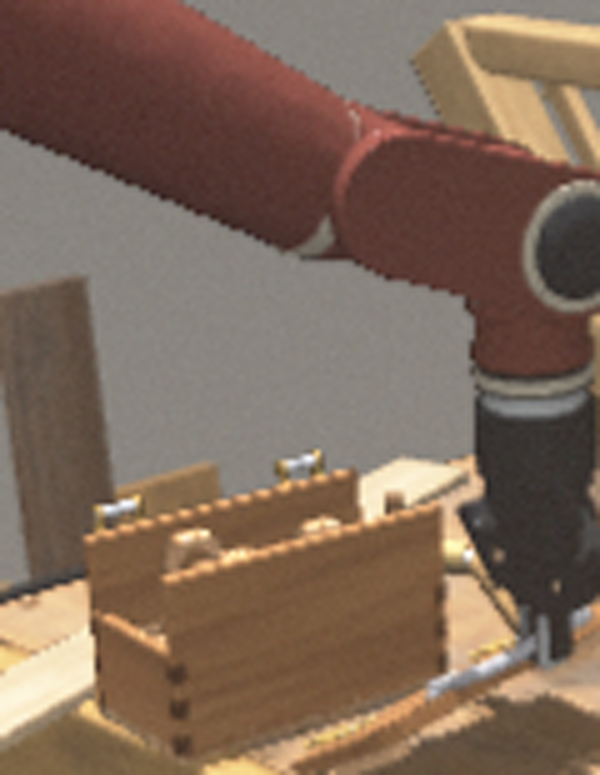

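Call:
{"method": "jog_arm", "body": {
  "steps": [
    {"dx": 0.01,"dy": -0.12,"dz": -0.2,"twist": 0},
    {"dx": 0.01,"dy": -0.22,"dz": -0.4,"twist": 0},
    {"dx": 0.01,"dy": -0.3,"dz": -0.65,"twist": 0},
    {"dx": 0.01,"dy": -0.36,"dz": -0.9,"twist": 0},
    {"dx": 0.01,"dy": -0.4,"dz": -1.15,"twist": 0}
  ]
}}

```text
t: 9.38
tool_pos: [0.5052, -0.0646, 0.0281]
tool_rot: [0.008, 3.098, 0.003]
contact_force: [1.4, -2.1, 3.2]
opening: 0.0073
```

```bash
python3 -c "
from h import *
go(.505,.130,.175,90)
lay([10,5,0],.100,.005)
shot('side','s11');crop('s11',140,60,260,215,5,'s11c')"
```

```text
t 9.38 tcp [ 0.5052 -0.0646  0.0281] jaw 89.7 q6 -1.85 | d [-0.    3.24  2.45] twist 0.03 F [ 1.4 -2.1  3.2] op 0.0073
10 [ 0.507  -0.0608  0.0509] [0.03 0.06 0.38]
5 [ 0.507  -0.0635  0.0371] [0.03 0.02 0.15]
0 [ 0.507 -0.065  0.023] [ 0.03 -0.01 -0.08]
```

View pics/s11c.png

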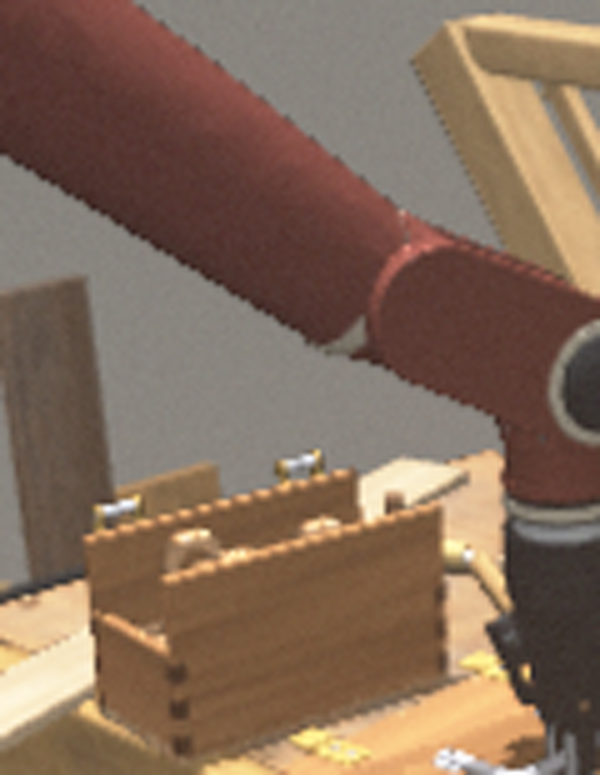

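Call:
{"method": "jog_arm", "body": {
  "steps": [
    {"dx": 0.0,"dy": 0,"dz": -0.08,"twist": 0},
    {"dx": 0,"dy": 0,"dz": -0.12,"twist": 0},
    {"dx": 0,"dy": 0,"dz": -0.12,"twist": 0}
  ]
}}

```text
t: 9.8
tool_pos: [0.5029, -0.064, 0.0182]
tool_rot: [0.008, 3.103, 0.005]
contact_force: [-0.5, 0.6, -0.4]
opening: 0.0072
```

Call:
{"method": "jog_arm", "body": {
  "steps": [
    {"dx": 0.0,"dy": 0,"dz": 0,"twist": 0},
    {"dx": 0,"dy": 0,"dz": 0,"twist": 0},
    {"dx": 0,"dy": 0,"dz": 0.2,"twist": 0},
    {"dx": 0,"dy": 0,"dz": 0.8,"twist": 0},
    {"dx": 0,"dy": 0,"dz": 1.6,"twist": 0}
  ],
  "gripper": 165
}}

```text
t: 10.42
tool_pos: [0.5019, -0.0637, 0.1149]
tool_rot: [0.008, 3.105, 0.006]
contact_force: [0.5, -0.3, 0.4]
opening: 0.0303
```

```bash
python3 -c "
from h import *
go(.505,.130,.175,90)
shot('side','s12')"
```

```text
t 10.43 tcp [ 0.5019 -0.0637  0.1149] jaw 89.7 q6 -1.85 | d [0.05 3.23 1.  ] twist 0.03 F [ 0.5 -0.3  0.4] op 0.0303
```

View pics/s12.png

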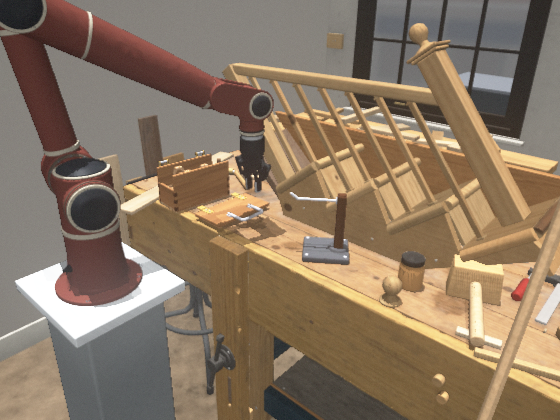

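Call:
{"method": "jog_arm", "body": {
  "steps": [
    {"dx": 0,"dy": -0.3,"dz": 0.8,"twist": -0.5},
    {"dx": 0,"dy": -0.6,"dz": 1.6,"twist": -1},
    {"dx": 0,"dy": -0.9,"dz": 2.2,"twist": -1.5},
    {"dx": 0,"dy": -1.2,"dz": 2.6,"twist": -2}
  ],
  "gripper": 76
}}

```text
t: 10.98
tool_pos: [0.5075, -0.1378, 0.2834]
tool_rot: [0.548, 3.039, -0.015]
contact_force: [0.1, 0.3, -0.3]
opening: 0.06
```

```bash
python3 -c "
from h import *
go(.505,.130,.175,-5.4)
shot('top','t13');crop('t13',140,145,250,245,7,'t13c');crop('t13',80,100,380,270,2.6,'t13d')
shot('side','s13');crop('s13',150,140,280,230,6,'s13c')"
```

```text
t 10.97 tcp [ 0.5075 -0.1378  0.2834] jaw 69.6 q6 -1.62 | d [-0.04  4.46 -1.81] twist -7.50 F [ 0.1  0.3 -0.3] op 0.0600
```

View pics/t13c.png

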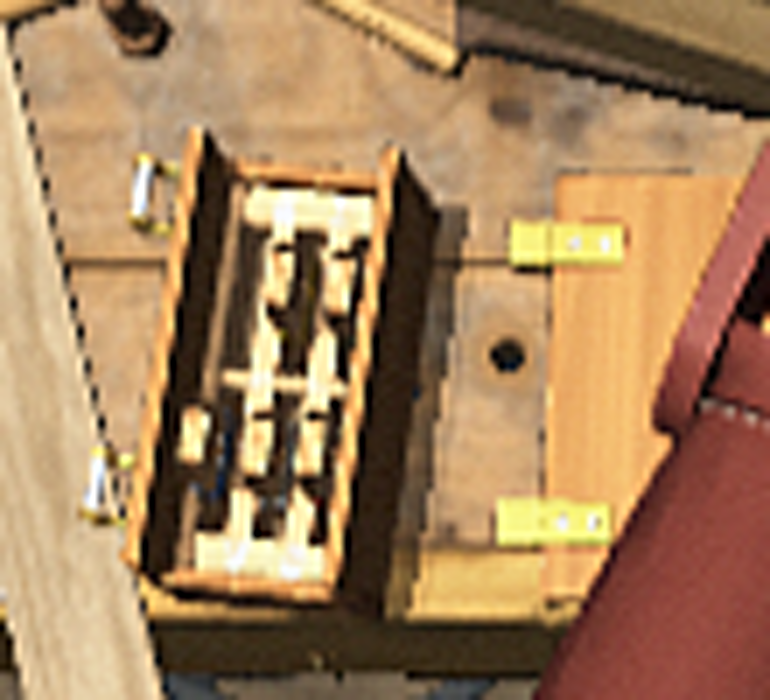

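View pics/s13c.png

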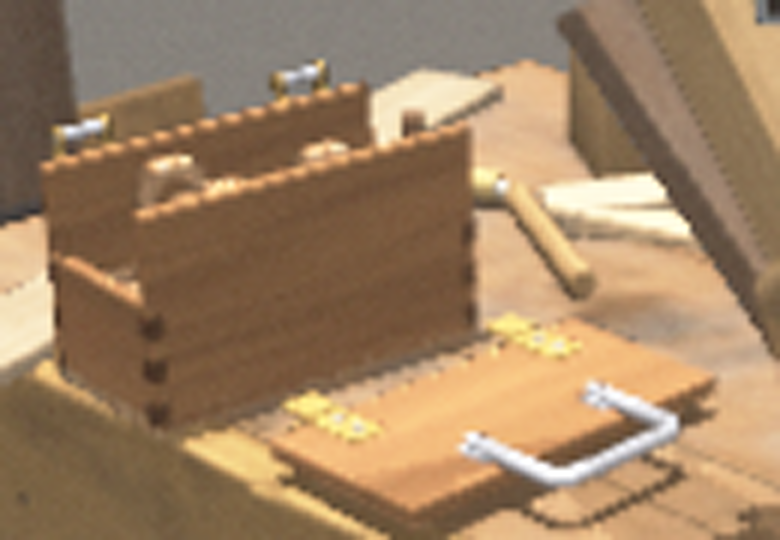

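View pics/t13d.png

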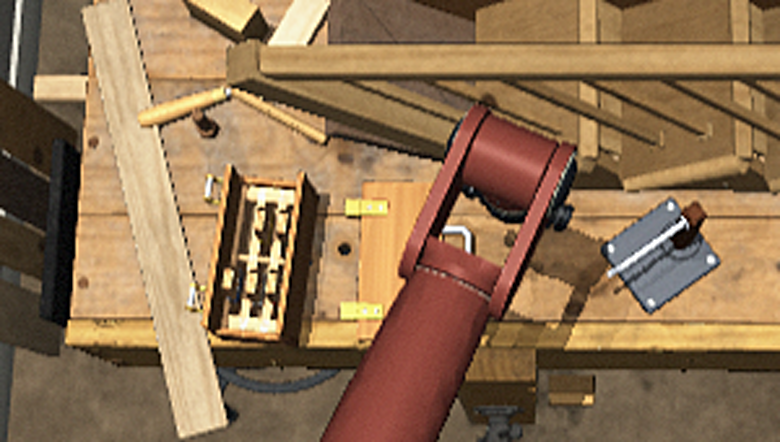

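Run:
```python
from h import *
crop('t13',155,160,200,235,10,'t13e'); crop('s13',150,140,235,185,9,'s13e')
T=load('t13');P=cloud(T)
for n,(U,V) in dict(A=(195,433),B=(258,443),C=(313,443),D=(280,275),E=(340,280)).items():
    u=(U+.5)/7-.5+140;v=(V+.5)/7-.5+145; a=P[int(v)-3:int(v)+5,int(u)-2:int(u)+4].reshape(-1,3); s=a[a[:,2]>.09]
    print(n,round(u,1),round(v,1),len(s),s.mean(0).round(4),np.sort(a[:,2])[::-1][:20].round(3))
    x,y,_=s.mean(0); c,s_=np.cos(1.477),np.sin(1.477); dx,dy=x-.4922,y-.2192; print('  own',round(c*dx+s_*dy,4),round(-s_*dx+c*dy,4))
```

```text
A 167.4 206.4 41 [0.4555 0.254  0.1184] [0.13  0.129 0.129 0.127 0.127 0.126 0.126 0.125 0.125 0.125 0.124 0.124
 0.124 0.123 0.123 0.123 0.122 0.122 0.121 0.121]
  own 0.0312 0.0398
B 176.4 207.9 32 [0.4538 0.2228 0.1083] [  nan 0.119 0.115 0.114 0.114 0.114 0.113 0.111 0.111 0.111 0.111 0.11
 0.11  0.11  0.109 0.109 0.109 0.109 0.109 0.108]
  own -0.0 0.0385
C 184.3 207.9 42 [0.4511 0.1924 0.1186] [0.133 0.133 0.132 0.132 0.131 0.13  0.13  0.129 0.129 0.128 0.127 0.127
 0.126 0.126 0.126 0.126 0.125 0.125 0.125 0.124]
  own -0.0305 0.0384
D 179.6 183.9 33 [0.5374 0.2135 0.1204] [0.129 0.126 0.126 0.126 0.126 0.126 0.123 0.123 0.123 0.123 0.123 0.122
 0.122 0.122 0.122 0.121 0.121 0.12  0.12  0.12 ]
  own -0.0014 -0.0455
E 188.1 184.6 37 [0.536  0.1839 0.1122] [0.132 0.121 0.12  0.12  0.119 0.119 0.119 0.118 0.118 0.117 0.117 0.115
 0.115 0.115 0.115 0.114 0.114 0.114 0.114 0.113]
  own -0.031 -0.0469
```

View pics/t13e.png

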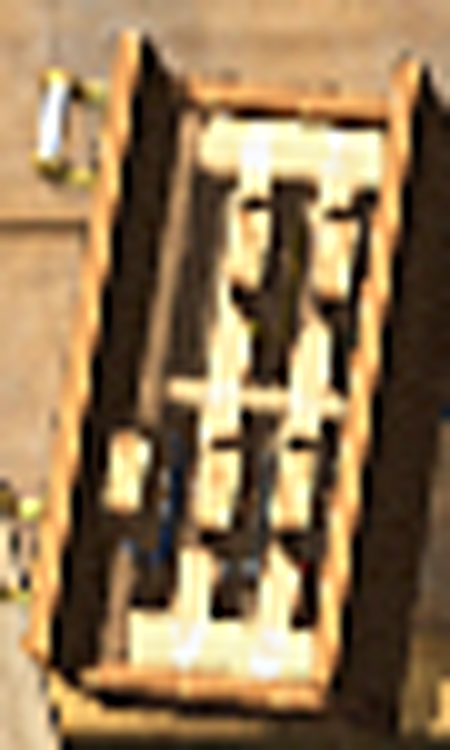

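View pics/s13e.png

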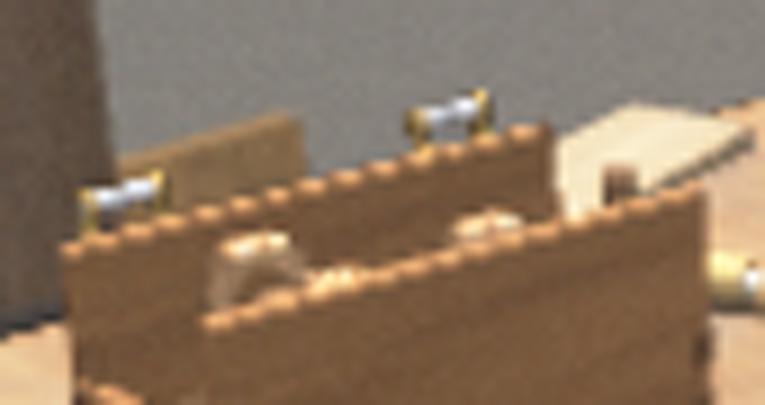

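Run:
```python
from h import *
Ts=[ctrl.get_image('top') for _ in range(6)]
Z=np.mean([t['range_z'] for t in Ts],0); T=Ts[0]; T['range_z']=Z; P=cloud(T); np.savez('pics/t14.npz',**T)
c,s_=np.cos(1.477),np.sin(1.477)
q=P[150:240,150:205].reshape(-1,3); col=T['frame'][150:240,150:205].reshape(-1,3)
ox=c*(q[:,0]-.4922)+s_*(q[:,1]-.2192); oy=-s_*(q[:,0]-.4922)+c*(q[:,1]-.2192)
for n,x0,y0 in [('A',.03,.043),('B',0,.043),('C',-.03,.043),('D',0,-.043),('E',-.03,-.043)]:
    m=(abs(ox-x0)<.012)&(abs(oy-y0)<.03)&(q[:,2]>.085)
    h=np.sort(q[m,2])[::-1]; 
    top=m&(q[:,2]>np.percentile(h,60))
    print(n,m.sum(),'all own',ox[m].mean().round(4),oy[m].mean().round(4),'yrange',np.percentile(oy[m],[3,97]).round(4),'top5',h[2:14].mean().round(4),'med',np.median(h).round(4),'own top',ox[top].mean().round(4),oy[top].mean().round(4))
w1=(abs(abs(ox)-.05)<.003)&(q[:,2]>.11); print('walls',[ (sg,ox[(q[:,2]>.12)&(ox*sg>.042)&(abs(ox)<.06)].mean().round(4)) for sg in (1,-1)])
e=(abs(ox)<.04)&(abs(q[:,2]-.078)<.006)&(abs(oy)>.095)
print('ends',oy[e&(oy>0)].mean(),oy[e&(oy<0)].mean())
for n,u,v,z in [('C',184.05,208.25,.127),('A',167.4,206.5,.123),('B',176.4,208.3,.111),('D',179.7,184.5,.119),('E',188,185.3,.115)]:
    p=wz(T,u,v,z);dx,dy=p[0]-.4922,p[1]-.2192; print(n,p.round(4),'own',round(c*dx+s_*dy,4),round(-s_*dx+c*dy,4))
```

```text
A 73 all own 0.0284 0.0434 yrange [0.0239 0.0619] top5 0.1557 med 0.1195 own top 0.0299 0.042
B 53 all own -0.0007 0.0429 yrange [0.022  0.0621] top5 0.1125 med 0.1093 own top -0.0002 0.0413
C 74 all own -0.0307 0.0423 yrange [0.0227 0.0616] top5 0.3057 med 0.1241 own top -0.0292 0.0412
D 64 all own -0.0018 -0.0424 yrange [-0.0629 -0.0238] top5 0.1196 med 0.1155 own top -0.0008 -0.0426
E 64 all own -0.031 -0.0405 yrange [-0.0635 -0.0175] top5 0.2437 med 0.1137 own top -0.0292 -0.0403
walls [(1, np.float64(0.0493)), (-1, np.float64(-0.05))]
ends 0.10614816672548986 -0.1084967736631555
C [0.4474 0.1935 0.127 ] own -0.0298 0.0422
A [0.454  0.2526 0.123 ] own 0.0297 0.0412
B [0.45   0.2235 0.111 ] own 0.0003 0.0424
D [0.5339 0.2141 0.119 ] own -0.0012 -0.042
E [0.5321 0.1854 0.115 ] own -0.0299 -0.0429
```

```bash
cat >> h.py <<'E'
def tilt():
    R=Ro.from_rotvec(ctrl.get_obs()['tool_rot']).as_matrix(); print('toolz',R[:,2].round(4),'jawvec',R[:,1].round(4))
E
python3 -c "
from h import *
tilt(); p=ch(-.030,.042,.2); print(p); go(*p,-5.4); print(jaw())"
```

```text
toolz [ 0.0444 -0.0155 -0.9989] jawvec [3.453e-01 9.385e-01 8.000e-04]
[0.44757485 0.19326554 0.2       ]
t 11.38 tcp [ 0.5063 -0.1361  0.2777] jaw 69.8 q6 -1.62 | d [-0.98  5.49 -1.3 ] twist -7.52 F [ 0.1  0.4 -0.5] op 0.0598
69.79863002588195
```

Call:
{"method": "jog_arm", "body": {
  "steps": [
    {"dx": -0.1,"dy": 0.7,"dz": 0,"twist": -1},
    {"dx": -0.25,"dy": 1.5,"dz": 0,"twist": -2},
    {"dx": -0.4,"dy": 2.3,"dz": 0,"twist": -3},
    {"dx": -0.55,"dy": 3.1,"dz": 0,"twist": -4},
    {"dx": -0.7,"dy": 3.9,"dz": 0,"twist": -5}
  ]
}}

```text
t: 12.0
tool_pos: [0.4635, 0.0983, 0.2766]
tool_rot: [1.784, 2.54, -0.042]
contact_force: [1.4, 0.0, -0.9]
opening: 0.0599
```

```bash
python3 -c "
from h import *
tilt();go(.4476,.1933,.18,-5.4)"
```

```text
toolz [ 0.0153 -0.0439 -0.9989] jawvec [ 9.406e-01  3.394e-01 -5.000e-04]
t 12.00 tcp [0.4635 0.0983 0.2766] jaw 19.8 q6 -0.27 | d [-0.27  1.58 -1.61] twist -2.52 F [ 1.4  0.  -0.9] op 0.0599
```

Call:
{"method": "jog_arm", "body": {
  "steps": [
    {"dx": -0.12,"dy": 0.7,"dz": 0,"twist": -1},
    {"dx": -0.27,"dy": 1.4,"dz": -0.1,"twist": -2},
    {"dx": -0.27,"dy": 1.58,"dz": -0.4,"twist": -2.52},
    {"dx": -0.27,"dy": 1.58,"dz": -0.8,"twist": -2.52},
    {"dx": -0.27,"dy": 1.58,"dz": -0.8,"twist": -2.52}
  ]
}}

```text
t: 12.62
tool_pos: [0.4453, 0.1932, 0.2253]
tool_rot: [2.3, 2.098, -0.063]
contact_force: [0.2, -0.5, -0.6]
opening: 0.0601
```

```bash
python3 -c "
from h import *
tilt();go(.4476,.1933,.083,-5.4)
S=shot('side','s14');crop('s14',150,110,250,190,8,'s14c')
for p in [ctrl.get_obs()['tool_pos'],ch(-.03,.042,.127),ch(-.03,.042,.106)]:
  u,v,_=proj(S,p);print((u-150+.5)*8,(v-110+.5)*8)"
```

```text
toolz [-0.0109 -0.0479 -0.9988] jawvec [ 0.9957 -0.0919 -0.0064]
t 12.62 tcp [0.4453 0.1932 0.2253] jaw -5.3 q6 0.38 | d [ 0.04  0.   -2.37] twist -0.01 F [ 0.2 -0.5 -0.6] op 0.0601
282.5998843824482 255.02755266175336
300.0111875122834 483.80913961387364
303.06950357120536 530.4443072784304
```

View pics/s14c.png

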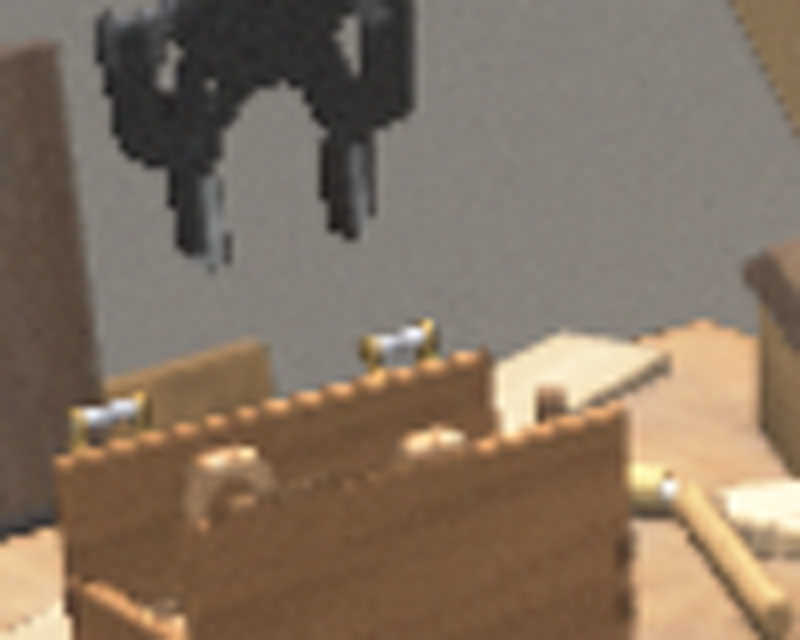

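Call:
{"method": "jog_arm", "body": {
  "steps": [
    {"dx": 0.04,"dy": 0.02,"dz": -0.7,"twist": 0},
    {"dx": 0.04,"dy": 0.02,"dz": -1.3,"twist": 0},
    {"dx": 0.04,"dy": 0.02,"dz": -1.8,"twist": 0},
    {"dx": 0.04,"dy": 0.02,"dz": -2.34,"twist": 0},
    {"dx": 0.04,"dy": 0.02,"dz": -2.34,"twist": 0}
  ]
}}

```text
t: 13.3
tool_pos: [0.4471, 0.1938, 0.085]
tool_rot: [2.301, 2.097, -0.065]
contact_force: [-1.0, 0.4, 0.4]
opening: 0.0599
```

```bash
python3 -c "
from h import *
tilt();go(.4476,.1943,.085,-5.4)"
```

```text
toolz [-0.0125 -0.0484 -0.9987] jawvec [ 0.9957 -0.0927 -0.008 ]
t 13.30 tcp [0.4471 0.1938 0.085 ] jaw -5.3 q6 0.39 | d [ 0.01  0.01 -0.  ] twist -0.01 F [-1.   0.4  0.4] op 0.0599
```

Call:
{"method": "jog_arm", "body": {
  "steps": [
    {"dx": 0,"dy": 0,"dz": 0,"twist": 0},
    {"dx": 0,"dy": 0,"dz": 0,"twist": 0},
    {"dx": 0,"dy": 0,"dz": 0,"twist": 0}
  ],
  "gripper": 255,
  "newtons": 40
}}

```text
t: 13.68
tool_pos: [0.4486, 0.1942, 0.0871]
tool_rot: [2.3, 2.096, -0.06]
contact_force: [-0.9, -0.2, 5.5]
opening: 0.0412
```

Call:
{"method": "jog_arm", "body": {
  "steps": [
    {"dx": 0,"dy": 0,"dz": 0.3,"twist": 0},
    {"dx": 0,"dy": 0,"dz": 0.8,"twist": 0},
    {"dx": 0,"dy": 0,"dz": 1.5,"twist": 0},
    {"dx": 0,"dy": 0,"dz": 2.3,"twist": 0},
    {"dx": 0,"dy": 0,"dz": 2.8,"twist": 0}
  ]
}}

```text
t: 14.3
tool_pos: [0.4492, 0.1944, 0.2594]
tool_rot: [2.299, 2.095, -0.054]
contact_force: [-0.5, 1.0, -0.4]
opening: 0.0419
```

```bash
python3 -c "
from h import *
tilt();go(.4476,.1943,.085,-5.4)
S=shot('side','s15');crop('s15',140,80,250,190,6,'s15c')
u,v,_=proj(S,ctrl.get_obs()['tool_pos']);print((u-140+.5)*6,(v-80+.5)*6)"
```

```text
toolz [-0.0047 -0.0462 -0.9989] jawvec [ 9.957e-01 -9.260e-02 -4.000e-04]
t 14.30 tcp [0.4492 0.1944 0.2594] jaw -5.3 q6 0.37 | d [-0.03 -0.   -2.91] twist -0.01 F [-0.5  1.  -0.4] op 0.0419
272.39219094613884 303.87126429042235
```

View pics/s15c.png

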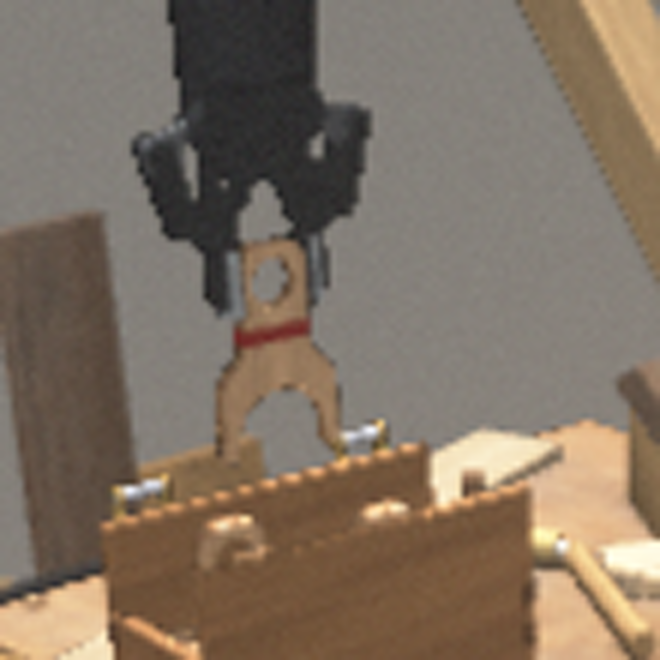

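The red band is confirmed and the eye sits at about (272,278), 16–19 mm above the TCP. I'll check the stand pose again before hanging it.

```bash
python3 -c "
from h import *
shot('top','t15');a=cv2.imread('pics/t15.png')[165:230,300:365];b=cv2.imread('pics/top0.png')[165:230,300:365]
c=cv2.imread('pics/s15.png')[180:275,280:365];d=cv2.imread('pics/side0.png')[180:275,280:365]
print(cv2.absdiff(a,b).mean(),cv2.absdiff(c,d).mean())
cv2.imwrite('pics/t15c.png',np.hstack([cv2.resize(a,None,fx=6,fy=6),cv2.resize(b,None,fx=6,fy=6)]))"
```

```text
6.672110453648915 3.467905056759546
```

View pics/t15c.png

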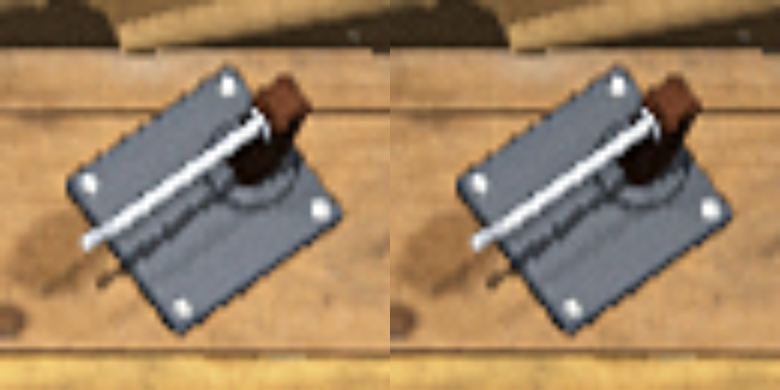

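```bash
cat >> h.py <<'E'
def tri(a,ua,b,ub):
    def P(im): return np.diag([im['fx'],im['fy'],1])@np.eye(3,4)@np.linalg.inv(im['extrinsics'])
    f=lambda im,u:np.array([[u[0]-im['cx']],[u[1]-im['cy']]],float)
    X=cv2.triangulatePoints(P(a),P(b),f(a,ua),f(b,ub)); return (X[:3]/X[3]).ravel()
def px(U,V,u0,v0,k): return ((U+.5)/k-.5+u0,(V+.5)/k-.5+v0)
ST=(.5114,-.3392,-.944)
def st(x,y,z): return ch(x,y,z,ST)
E
python3 -c "
from h import *
T=load('top0');S=load('side0')
t=tri(T,px(113,324,300,165,8),S,px(73,89,280,180,7)); r=tri(T,px(349,158,300,165,8),S,px(398,143,280,180,7)); print('tip',t.round(4),'root',r.round(4)); print(st(-.103,0,.179).round(4),st(.022,0,.165).round(4)); print(np.arctan2(*(r-t)[[1,0]]))
go(*st(-.155,0,.165),35.9)"
```

```text
tip [ 0.4506 -0.254   0.1806] root [ 0.5266 -0.3562  0.1648]
[ 0.451  -0.2558  0.179 ] [ 0.5243 -0.357   0.165 ]
-0.9320001487023348
t 14.40 tcp [0.4506 0.1948 0.2612] jaw -5.3 q6 0.37 | d [-0.5  -6.81 -1.6 ] twist 4.12 F [ 0.4 -0.1 -0.1] op 0.0418
```

```bash
sed -i 's/^ST=.*/ST=(.512,-.339,-.938)/' h.py; python3 -c "
from h import *
go(*st(-.155,0,.163),36.3)"
```

```text
t 14.40 tcp [0.4506 0.1948 0.2612] jaw -5.3 q6 0.37 | d [-0.51 -6.81 -1.64] twist 4.16 F [ 0.4 -0.1 -0.1] op 0.0418
```

Call:
{"method": "jog_arm", "body": {
  "steps": [
    {"dx": -0.05,"dy": -0.7,"dz": 0.1,"twist": 0.6},
    {"dx": -0.1,"dy": -1.5,"dz": 0.1,"twist": 1.2},
    {"dx": -0.15,"dy": -2.3,"dz": 0,"twist": 1.8},
    {"dx": -0.2,"dy": -3.1,"dz": 0,"twist": 2.4},
    {"dx": -0.25,"dy": -3.9,"dz": -0.1,"twist": 3}
  ]
}}

```text
t: 15.02
tool_pos: [0.4349, -0.0405, 0.2546]
tool_rot: [1.669, 2.614, -0.031]
contact_force: [0.5, 0.0, -1.1]
opening: 0.0415
```

```bash
python3 -c "
from h import *
tilt();go(*st(-.155,0,.163),36.3)"
```

```text
toolz [ 0.0226 -0.0385 -0.999 ] jawvec [0.907  0.4211 0.0043]
t 15.03 tcp [ 0.4349 -0.0405  0.2546] jaw 24.9 q6 -0.68 | d [-0.24 -2.89 -1.53] twist 1.14 F [ 0.5  0.  -1.1] op 0.0415
```

Call:
{"method": "jog_arm", "body": {
  "steps": [
    {"dx": -0.08,"dy": -0.8,"dz": -0.2,"twist": 0.4},
    {"dx": -0.16,"dy": -1.6,"dz": -0.6,"twist": 0.8},
    {"dx": -0.24,"dy": -2.4,"dz": -1.1,"twist": 1.14},
    {"dx": -0.24,"dy": -2.89,"dz": -1.53,"twist": 1.14},
    {"dx": -0.24,"dy": -2.89,"dz": -1.53,"twist": 1.14}
  ]
}}

```text
t: 15.65
tool_pos: [0.4181, -0.214, 0.1591]
tool_rot: [1.408, 2.77, -0.024]
contact_force: [-1.0, 0.4, -0.8]
opening: 0.0415
```

```bash
python3 -c "
from h import *
tilt();go(*st(-.155,0,.163),36.3)
S=shot('side','s16');crop('s16',250,150,370,280,6,'s16c')
T=shot('top','t16');crop('t16',270,150,370,250,6,'t16c')
o=ctrl.get_obs()['tool_pos']+[0,0,.017];u,v,_=proj(S,o);print((u-250+.5)*6,(v-150+.5)*6)
"
```

```text
toolz [ 0.0238 -0.0292 -0.9993] jawvec [0.8079 0.5894 0.002 ]
t 15.65 tcp [ 0.4181 -0.214   0.1591] jaw 36.1 q6 -1.25 | d [ 0.04 -0.    0.07] twist 0.02 F [-1.   0.4 -0.8] op 0.0415
132.35541164944948 254.124677761189
```

View pics/s16c.png

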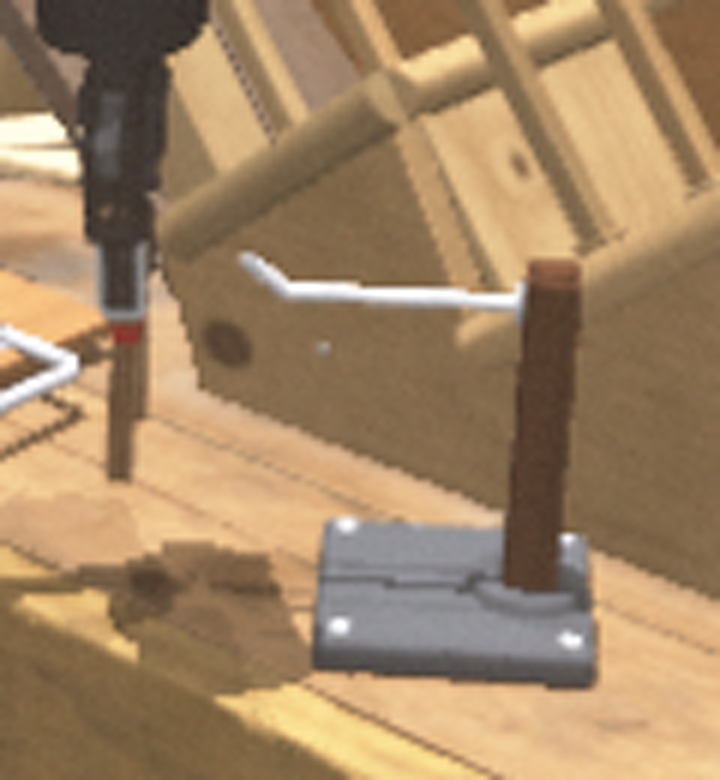

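View pics/t16c.png

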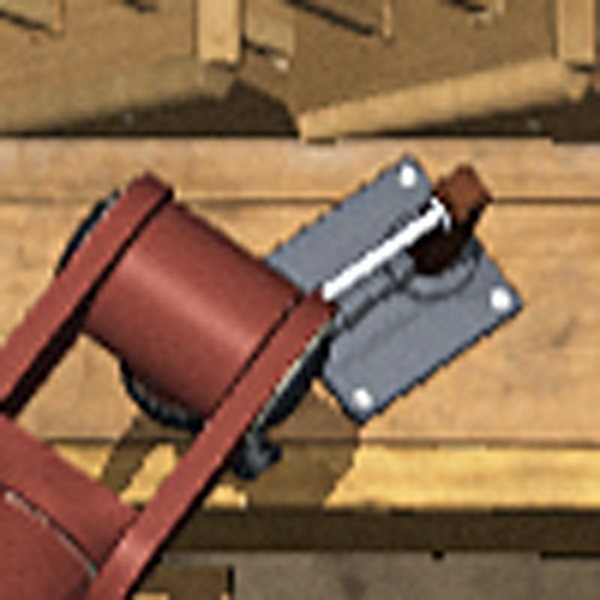

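```bash
python3 -c "
from h import *
S=load('s16');o=ctrl.get_obs();R=Ro.from_rotvec(o['tool_rot']).as_matrix();j=R[:,1]*[1,1,0]
for e in (.014,.017,.020):
  for s in (1,-1):
    p=o['tool_pos']+[0,0,e-.097]+s*j*.032;u,v,_=proj(S,p);print(e,s,round((u-250+.5)*6),round((v-150+.5)*6))
for z in (.013,):
  u,v,_=proj(S,st(-.103,0,.179));print('tip',(u-250+.5)*6,(v-150+.5)*6)
  u,v,_=proj(S,st(-.085,0,.165));print('bend',(u-250+.5)*6,(v-150+.5)*6)
"; python3 -c "
import sys;sys.path.insert(0,'.')
import os;os.chdir('.')
from h import *
crop('s16',255,180,285,235,14,'s16e')"
```

```text
0.014 1 137 418
0.014 -1 122 480
0.017 1 137 412
0.017 -1 122 475
0.02 1 137 407
0.02 -1 123 469
tip 247.3965342149213 260.7482892356373
bend 285.85714243316863 290.9149222765405
```

View pics/s16e.png

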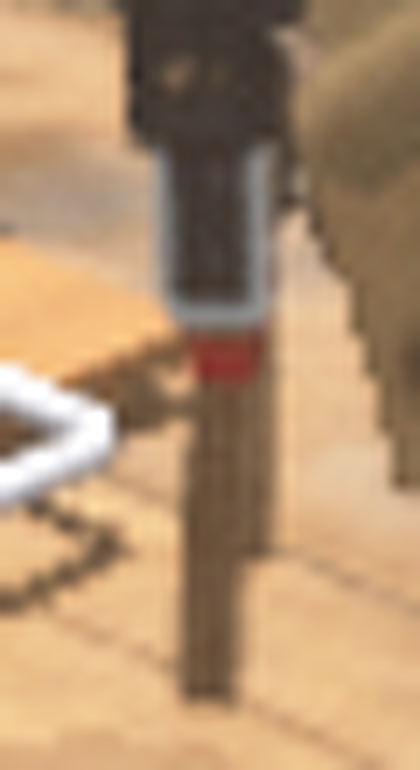

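Call:
{"method": "jog_arm", "body": {
  "steps": [
    {"dx": 0.24,"dy": -0.27,"dz": 0.07,"twist": 0.02},
    {"dx": 0.43,"dy": -0.54,"dz": 0.07,"twist": 0.02},
    {"dx": 0.49,"dy": -0.62,"dz": 0.07,"twist": 0.02},
    {"dx": 0.55,"dy": -0.7,"dz": 0.05,"twist": 0.02}
  ]
}}

```text
t: 16.25
tool_pos: [0.4529, -0.2541, 0.1652]
tool_rot: [1.396, 2.772, -0.022]
contact_force: [-2.6, 3.5, -2.5]
opening: 0.0415
```

```bash
cat >> h.py <<'E'
def own():
    o=ctrl.get_obs(); p=o['tool_pos']; c,s=np.cos(ST[2]),np.sin(ST[2]); d=p-np.array([ST[0],ST[1],0]); print('stand-own x %.4f y %.4f z %.4f'%(c*d[0]+s*d[1],-s*d[0]+c*d[1],p[2]),'F',o['contact_force'].round(1))
E
python3 -c "
from h import *
own();go(*st(-.07,0,.149),36.3)
S=shot('side','s17');crop('s17',270,170,350,230,9,'s17c')
"
```

```text
stand-own x -0.1034 y 0.0026 z 0.1652 F [-2.6  3.5 -2.5]
t 16.25 tcp [ 0.4529 -0.2541  0.1652] jaw 36.5 q6 -1.29 | d [ 0.29 -0.48 -0.27] twist -0.02 F [-2.6  3.5 -2.5] op 0.0415
```

View pics/s17c.png

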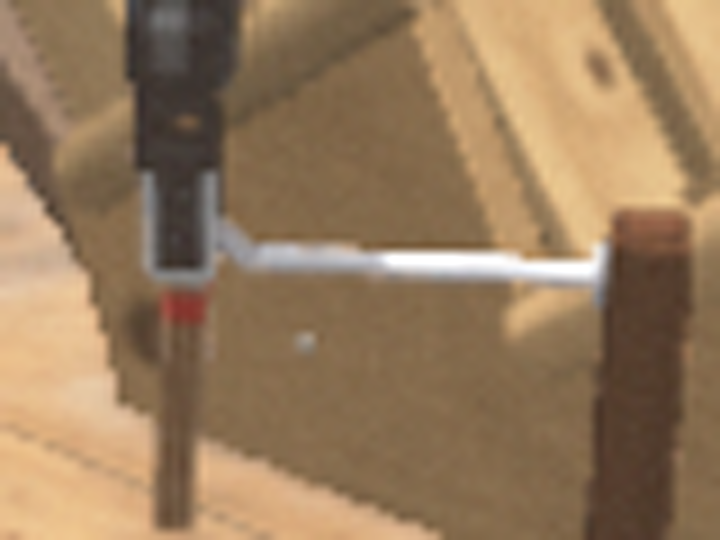

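Call:
{"method": "jog_arm", "body": {
  "steps": [
    {"dx": 0,"dy": -0.02,"dz": -0.04,"twist": 0},
    {"dx": 0,"dy": -0.02,"dz": -0.04,"twist": 0}
  ]
}}

```text
t: 16.55
tool_pos: [0.4528, -0.2556, 0.162]
tool_rot: [1.396, 2.771, -0.023]
contact_force: [-0.2, -0.2, -0.8]
opening: 0.0415
```

```bash
python3 -c "
from h import *
own()"
```

```text
stand-own x -0.1022 y 0.0016 z 0.1620 F [-0.2 -0.2 -0.8]
```

Call:
{"method": "jog_arm", "body": {
  "steps": [
    {"dx": 0.07,"dy": -0.12,"dz": -0.08,"twist": 0},
    {"dx": 0.15,"dy": -0.24,"dz": -0.2,"twist": 0},
    {"dx": 0.25,"dy": -0.38,"dz": -0.23,"twist": 0},
    {"dx": 0.44,"dy": -0.64,"dz": -0.23,"twist": 0},
    {"dx": 0.44,"dy": -0.64,"dz": -0.23,"twist": 0}
  ]
}}

```text
t: 17.18
tool_pos: [0.4799, -0.2953, 0.1484]
tool_rot: [1.397, 2.77, -0.023]
contact_force: [-0.2, -0.2, -0.9]
opening: 0.0416
```

```bash
python3 -c "
from h import *
own();go(*st(.005,0,.147),36.3)
S=shot('side','s18');crop('s18',270,170,350,230,9,'s18c')
"
```

```text
stand-own x -0.0542 y 0.0000 z 0.1484 F [-0.2 -0.2 -0.9]
t 17.18 tcp [ 0.4799 -0.2953  0.1484] jaw 36.5 q6 -1.32 | d [ 0.58 -0.8  -0.02] twist -0.02 F [-0.2 -0.2 -0.9] op 0.0416
```

View pics/s18c.png

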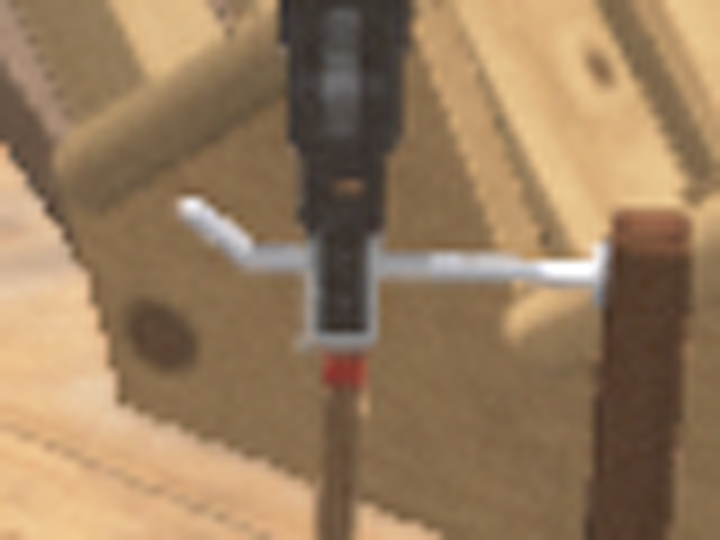

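Call:
{"method": "jog_arm", "body": {
  "steps": [
    {"dx": 0.2,"dy": -0.27,"dz": 0,"twist": 0},
    {"dx": 0.4,"dy": -0.54,"dz": 0,"twist": 0},
    {"dx": 0.52,"dy": -0.71,"dz": 0,"twist": 0},
    {"dx": 0.57,"dy": -0.79,"dz": -0.05,"twist": 0},
    {"dx": 0.57,"dy": -0.79,"dz": -0.1,"twist": 0}
  ]
}}

```text
t: 17.85
tool_pos: [0.5135, -0.3418, 0.1417]
tool_rot: [1.397, 2.772, -0.023]
contact_force: [-1.0, 0.3, -1.4]
opening: 0.0414
```

```bash
python3 -c "
from h import *
own();tilt();go(*st(.004,0,.139),36.3)
S=shot('side','s19');crop('s19',270,170,350,230,9,'s19c')
"
```

```text
stand-own x 0.0032 y -0.0005 z 0.1417 F [-1.   0.3 -1.4]
toolz [ 0.0268 -0.0299 -0.9992] jawvec [0.8039 0.5948 0.0038]
t 17.85 tcp [ 0.5135 -0.3418  0.1417] jaw 36.5 q6 -1.34 | d [ 0.01 -0.01 -0.05] twist -0.02 F [-1.   0.3 -1.4] op 0.0414
```

View pics/s19c.png

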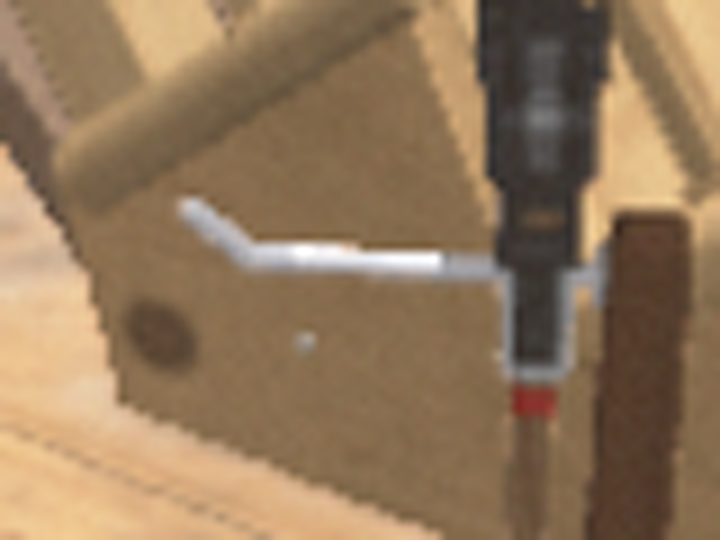

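Call:
{"method": "jog_arm", "body": {
  "steps": [
    {"dx": 0.03,"dy": -0.05,"dz": -0.04,"twist": 0},
    {"dx": 0.03,"dy": -0.05,"dz": -0.07,"twist": 0},
    {"dx": 0.03,"dy": -0.05,"dz": -0.07,"twist": 0}
  ]
}}

```text
t: 18.27
tool_pos: [0.515, -0.3443, 0.1371]
tool_rot: [1.397, 2.773, -0.022]
contact_force: [-0.6, 0.1, 0.7]
opening: 0.0416
```

Call:
{"method": "jog_arm", "body": {
  "steps": [
    {"dx": 0,"dy": 0,"dz": 0,"twist": 0},
    {"dx": 0,"dy": 0,"dz": 0,"twist": 0},
    {"dx": 0,"dy": 0,"dz": 0.05,"twist": 0}
  ],
  "gripper": 76
}}

```text
t: 18.65
tool_pos: [0.5148, -0.3442, 0.1399]
tool_rot: [1.398, 2.773, -0.022]
contact_force: [-0.7, -0.5, 0.6]
opening: 0.06
```

```bash
python3 -c "
from h import *
own();go(*st(.004,0,.139),36.3)
S=shot('side','s20');crop('s20',270,170,350,230,9,'s20c')
"
```

```text
stand-own x 0.0059 y -0.0008 z 0.1399 F [-0.7 -0.5  0.6]
t 18.65 tcp [ 0.5148 -0.3442  0.1399] jaw 36.5 q6 -1.34 | d [-0.01  0.03 -0.02] twist -0.02 F [-0.7 -0.5  0.6] op 0.0600
```

View pics/s20c.png

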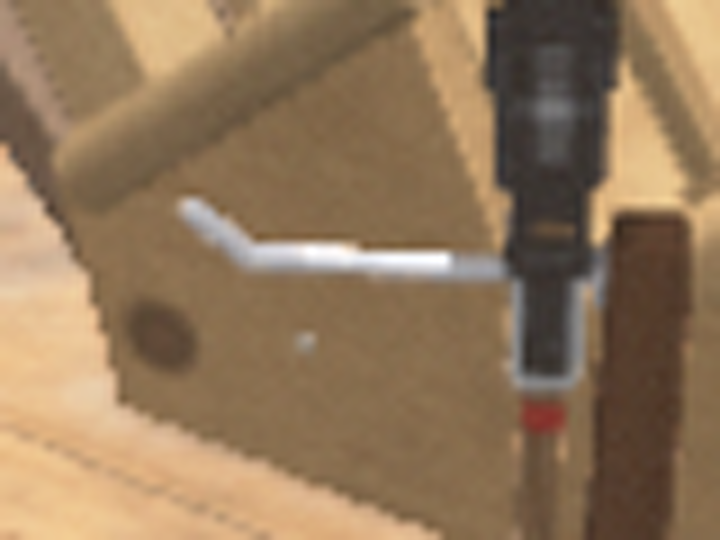

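Red is released, so I'll retreat straight up.

Call:
{"method": "jog_arm", "body": {
  "steps": [
    {"dx": 0,"dy": 0,"dz": 0.3,"twist": 0},
    {"dx": 0,"dy": 0,"dz": 0.8,"twist": 0},
    {"dx": 0,"dy": 0,"dz": 1.4,"twist": 0},
    {"dx": 0,"dy": 0.0,"dz": 2.0,"twist": 0}
  ]
}}

```text
t: 19.2
tool_pos: [0.5153, -0.3446, 0.2635]
tool_rot: [1.396, 2.771, -0.023]
contact_force: [0.6, 0.2, 0.5]
opening: 0.0597
```

```bash
python3 -c "
from h import *
own();tilt();p=ch(.030,.041,.2);print(p);go(*p,-5.4)
S=shot('side','s21');crop('s21',270,150,370,260,6,'s21c')
"
```

```text
stand-own x 0.0065 y -0.0007 z 0.2635 F [0.6 0.2 0.5]
toolz [ 0.028  -0.0309 -0.9991] jawvec [0.8038 0.5949 0.0042]
[0.45418999 0.25290814 0.2       ]
t 19.20 tcp [ 0.5153 -0.3446  0.2635] jaw 36.5 q6 -1.34 | d [-1.02  9.96 -1.06] twist -4.19 F [0.6 0.2 0.5] op 0.0597
```

View pics/s21c.png

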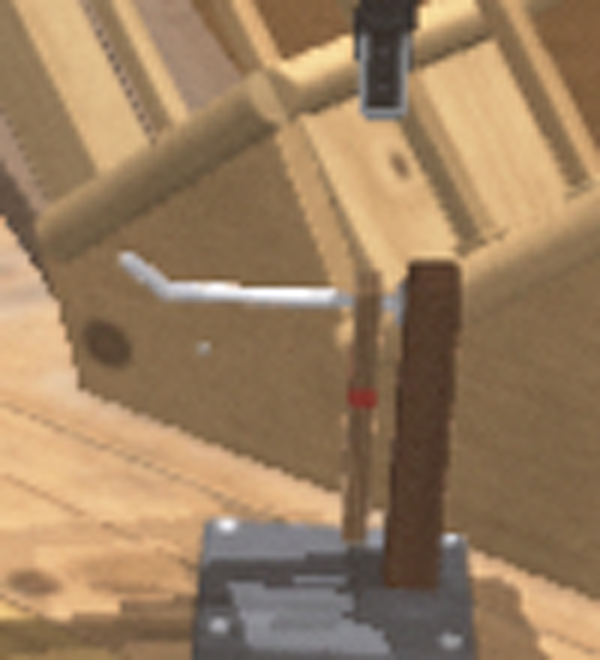

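Call:
{"method": "jog_arm", "body": {
  "steps": [
    {"dx": -0.1,"dy": 1.0,"dz": 0,"twist": -0.5},
    {"dx": -0.2,"dy": 2.0,"dz": 0,"twist": -1.0},
    {"dx": -0.3,"dy": 3.0,"dz": 0,"twist": -1.5},
    {"dx": -0.4,"dy": 4.0,"dz": 0,"twist": -2},
    {"dx": -0.5,"dy": 5.0,"dz": 0,"twist": -2.5}
  ]
}}

```text
t: 19.88
tool_pos: [0.487, -0.0444, 0.2717]
tool_rot: [1.962, 2.394, -0.04]
contact_force: [1.1, 0.2, -0.7]
opening: 0.06
```

```bash
python3 -c "
from h import *
p=ch(.030,.041,.2);go(*p,-5.4)"
```

```text
t 19.88 tcp [ 0.487  -0.0444  0.2717] jaw 11.3 q6 -0.42 | d [-0.55  4.96 -1.2 ] twist -1.67 F [ 1.1  0.2 -0.7] op 0.0600
```

Call:
{"method": "jog_arm", "body": {
  "steps": [
    {"dx": -0.11,"dy": 1.0,"dz": 0,"twist": -0.5},
    {"dx": -0.22,"dy": 2.0,"dz": 0,"twist": -1.0},
    {"dx": -0.33,"dy": 3.0,"dz": 0,"twist": -1.67},
    {"dx": -0.44,"dy": 4.0,"dz": -0.2,"twist": -1.67},
    {"dx": -0.55,"dy": 4.96,"dz": -0.5,"twist": -1.67}
  ]
}}

```text
t: 20.5
tool_pos: [0.4542, 0.2555, 0.2437]
tool_rot: [2.291, 2.086, -0.044]
contact_force: [0.8, -0.8, 0.4]
opening: 0.0599
```

Call:
{"method": "jog_arm", "body": {
  "steps": [
    {"dx": 0,"dy": 0,"dz": 0,"twist": 0},
    {"dx": 0,"dy": 0,"dz": 0,"twist": 0}
  ]
}}

```text
t: 20.75
tool_pos: [0.4545, 0.2556, 0.2449]
tool_rot: [2.29, 2.086, -0.042]
contact_force: [-0.1, 0.9, 1.6]
opening: 0.0601
```

```bash
python3 -c "
from h import *
tilt();p=ch(.030,.041,.083);go(*p,-5.4)"
```

```text
toolz [ 0.0099 -0.0507 -0.9987] jawvec [ 0.9956 -0.0926  0.0145]
t 20.75 tcp [0.4545 0.2556 0.2449] jaw -5.3 q6 0.49 | d [-0.01 -0.04 -2.7 ] twist -0.01 F [-0.1  0.9  1.6] op 0.0601
```

Call:
{"method": "jog_arm", "body": {
  "steps": [
    {"dx": -0.01,"dy": -0.1,"dz": -0.7,"twist": 0},
    {"dx": -0.01,"dy": -0.1,"dz": -1.4,"twist": 0},
    {"dx": -0.01,"dy": -0.1,"dz": -2.0,"twist": 0},
    {"dx": -0.01,"dy": -0.1,"dz": -2.5,"twist": 0},
    {"dx": -0.01,"dy": -0.1,"dz": -2.7,"twist": 0}
  ]
}}

```text
t: 21.38
tool_pos: [0.4539, 0.2479, 0.082]
tool_rot: [2.292, 2.083, -0.044]
contact_force: [-0.4, -0.7, 0.3]
opening: 0.0598
```

Call:
{"method": "jog_arm", "body": {
  "steps": [
    {"dx": 0,"dy": 0,"dz": 0,"twist": 0},
    {"dx": 0,"dy": 0,"dz": 0,"twist": 0},
    {"dx": 0,"dy": 0,"dz": 0,"twist": 0}
  ],
  "gripper": 255
}}

```text
t: 21.75
tool_pos: [0.4549, 0.2481, 0.0835]
tool_rot: [2.292, 2.082, -0.04]
contact_force: [-0.4, -0.5, -0.2]
opening: 0.0413
```

```bash
python3 -c "
from h import *
tilt();p=ch(.0265,.041,.083);go(*p,-5.4)"
```

```text
toolz [ 0.0108 -0.0507 -0.9987] jawvec [ 0.9953 -0.0954  0.0156]
t 21.75 tcp [0.4549 0.2481 0.0835] jaw -5.5 q6 0.50 | d [-0.02  0.02 -0.01] twist 0.01 F [-0.4 -0.5 -0.2] op 0.0413
```

Call:
{"method": "jog_arm", "body": {
  "steps": [
    {"dx": 0,"dy": 0,"dz": 0.3,"twist": 0},
    {"dx": 0,"dy": 0,"dz": 0.8,"twist": 0},
    {"dx": 0,"dy": 0,"dz": 1.5,"twist": 0},
    {"dx": 0,"dy": 0,"dz": 2.3,"twist": 0},
    {"dx": 0,"dy": 0,"dz": 3.0,"twist": 0}
  ]
}}

```text
t: 22.38
tool_pos: [0.4552, 0.2484, 0.2676]
tool_rot: [2.291, 2.082, -0.035]
contact_force: [0.6, 0.8, -0.8]
opening: 0.0414
```

```bash
python3 -c "
from h import *
tilt();go(*st(-.155,0,.163),36.3)
S=shot('side','s22');crop('s22',140,70,260,190,6,'s22c')
for e in (.014,.017,.02):
  u,v,_=proj(S,ctrl.get_obs()['tool_pos']+[0,0,e]);print(e,(u-140+.5)*6,(v-70+.5)*6)
T=shot('top','t22');crop('t22',270,150,370,250,6,'t22c')"
```

```text
toolz [ 0.0142 -0.0493 -0.9987] jawvec [ 0.9953 -0.095   0.0189]
t 22.38 tcp [0.4552 0.2484 0.2676] jaw -5.5 q6 0.48 | d [-0.58 -7.71 -1.74] twist 4.18 F [ 0.6  0.8 -0.8] op 0.0414
0.014 216.92123909480233 297.4062604738697
0.017 216.5317488754606 292.0511830065785
0.02 216.14163721862099 286.6875614327165
```

View pics/s22c.png

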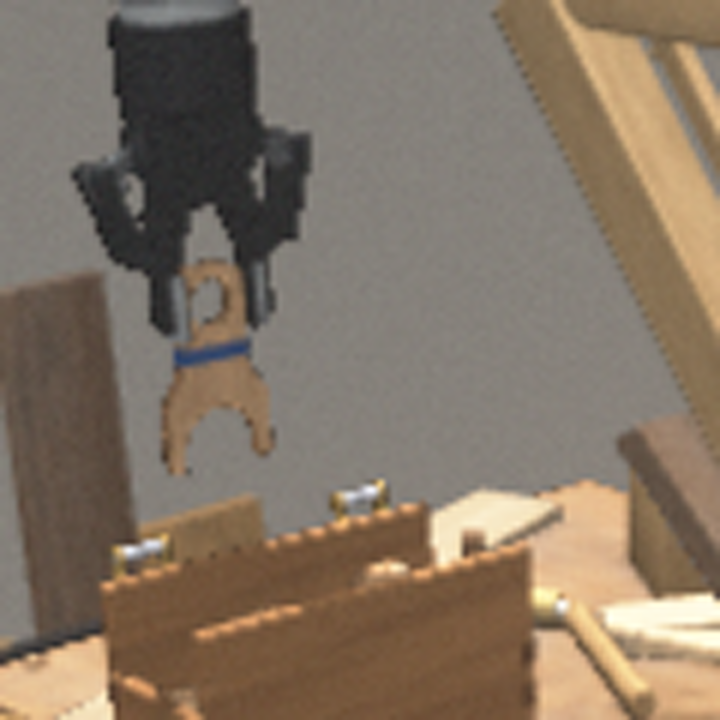

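View pics/t22c.png

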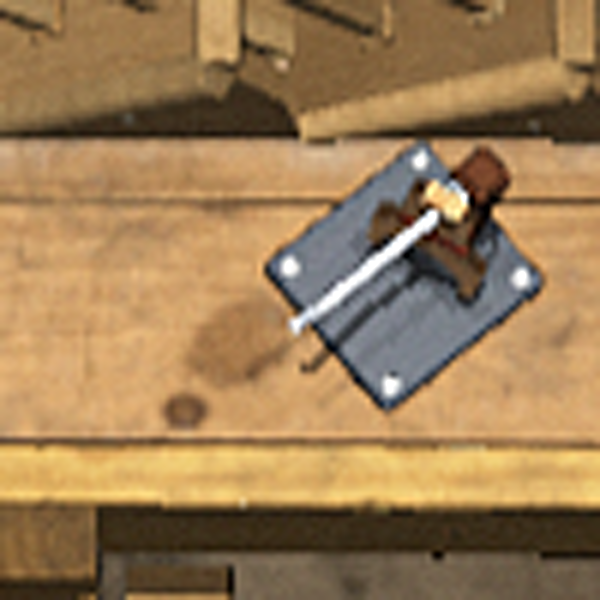

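The stand has been knocked: the tip is now at top-view pixel ≈(318.7,203.7), against (314.4,205.2) before. I'll refit its pose.

```bash
python3 -c "
from h import *
crop('t22',305,165,370,230,8,'t22e');crop('s22',280,180,375,275,7,'s22e')"
```

```text
(no output)
```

View pics/t22e.png

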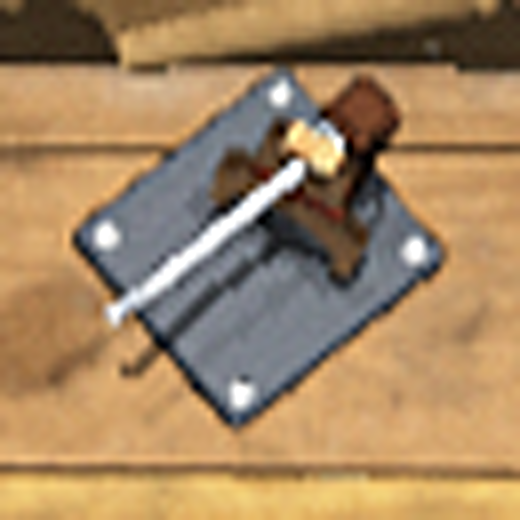

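View pics/s22e.png

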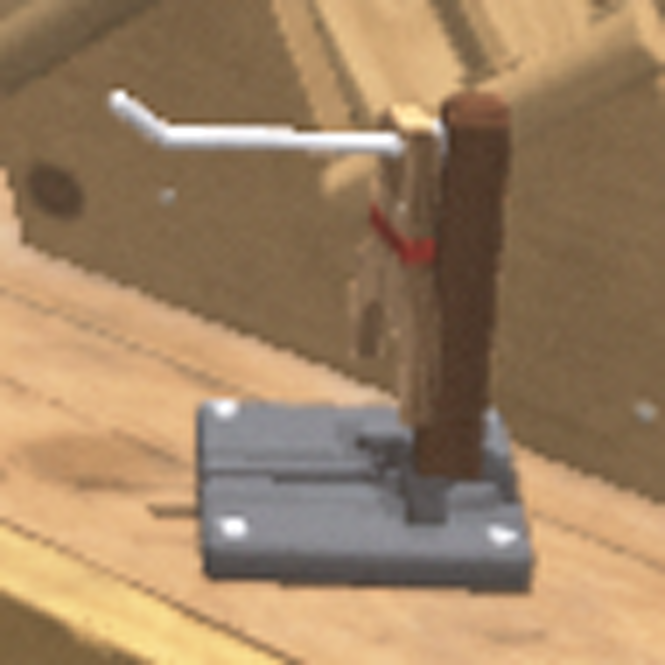

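Run:
```python
from fit import *
T=load('t22');S=load('s22')
st_=[((-.065,.06,.018),(75,240)),((.065,.06,.018),(285,70)),((.065,-.06,.018),(445,250)),((-.065,-.06,.018),(238,425)),((-.103,0,.179),(112,315)),((.035,0,.186),(365,108))]
ss=[((-.103,0,.179),(117,96)),((-.085,0,.165),(165,133)),((.022,0,.165),(437,143)),((.035,0,.186),(477,100)),((-.065,.06,.018),(203,400))]
for o in ([(T,(305,165,8),st_)],[(S,(280,180,7),ss)],[(T,(305,165,8),st_),(S,(280,180,7),ss)]):
    p,r=fit(o,[.5,-.3,-1]); print('stand',p.round(4),r.round(1))
t=tri(T,px(112,316,305,165,8),S,px(116,95,280,180,7)); print('tip',t.round(4)); 
c,s=np.cos(p[2]),np.sin(p[2]); print('model tip',p[0]-.103*c,p[1]-.103*s)
```

```text
stand [ 0.5208 -0.3508 -0.8736] [-0.6 -0.8 -0.4 -1.2  0.8  0.5  0.1  0.7  0.4  0.1 -0.2  0.2]
stand [ 0.5202 -0.3524 -0.932 ] [ 0.1  0.3 -0.3  0.   0.3  0.6  0.1 -0.1 -0.2 -1.1]
stand [ 0.5213 -0.3515 -0.8834] [-0.5 -1.1  0.  -1.3  1.   0.6  0.   0.5  0.4 -0.3  0.1  0.1  0.1  0.8
 -0.3  0.4  0.2  0.2 -0.  -0.5 -1.2 -0.8]
tip [ 0.4546 -0.271   0.1818]
model tip 0.4559319071657679 -0.2718676704381106
```

```bash
sed -i 's/^ST=.*/ST=(.5212,-.3515,-.880)/' h.py; python3 -c "
from h import *
go(*st(-.150,0,.165),39.6)"
```

```text
t 22.48 tcp [0.4577 0.2494 0.2724] jaw -5.5 q6 0.48 | d [-0.53 -8.09 -1.79] twist 4.51 F [ 0.4  0.2 -0.6] op 0.0414
```

Call:
{"method": "jog_arm", "body": {
  "steps": [
    {"dx": -0.05,"dy": -0.9,"dz": 0,"twist": 0.6},
    {"dx": -0.1,"dy": -1.8,"dz": 0,"twist": 1.2},
    {"dx": -0.15,"dy": -2.7,"dz": 0,"twist": 1.8},
    {"dx": -0.25,"dy": -3.6,"dz": 0,"twist": 2.4},
    {"dx": -0.3,"dy": -4.5,"dz": 0,"twist": 3}
  ]
}}

```text
t: 23.1
tool_pos: [0.439, -0.022, 0.2729]
tool_rot: [1.666, 2.601, 0.001]
contact_force: [1.2, -0.3, -0.1]
opening: 0.0413
```

```bash
python3 -c "
from h import *
go(*st(-.150,0,.165),39.6)"
```

```text
t 23.10 tcp [ 0.439  -0.022   0.2729] jaw 24.8 q6 -0.64 | d [-0.22 -3.56 -1.8 ] twist 1.48 F [ 1.2 -0.3 -0.1] op 0.0413
```

Call:
{"method": "jog_arm", "body": {
  "steps": [
    {"dx": -0.06,"dy": -0.9,"dz": -0.2,"twist": 0.5},
    {"dx": -0.12,"dy": -1.8,"dz": -0.5,"twist": 1.0},
    {"dx": -0.18,"dy": -2.7,"dz": -0.9,"twist": 1.48},
    {"dx": -0.22,"dy": -3.4,"dz": -1.5,"twist": 1.48},
    {"dx": -0.22,"dy": -3.56,"dz": -1.8,"twist": 1.48}
  ]
}}

```text
t: 23.72
tool_pos: [0.4244, -0.2369, 0.1631]
tool_rot: [1.322, 2.795, 0.012]
contact_force: [-0.8, 0.5, -0.7]
opening: 0.0414
```

Call:
{"method": "jog_arm", "body": {
  "steps": [
    {"dx": 0,"dy": 0,"dz": 0,"twist": 0}
  ]
}}

```text
t: 23.85
tool_pos: [0.4236, -0.2361, 0.1617]
tool_rot: [1.325, 2.798, 0.014]
contact_force: [0.0, -0.1, -0.7]
opening: 0.0416
```

```bash
python3 -c "
from h import *
own();tilt();go(*st(-.150,0,.165),39.6)
S=shot('side','s23');crop('s23',255,170,375,270,6,'s23c')
o=ctrl.get_obs();R=Ro.from_rotvec(o['tool_rot']).as_matrix();j=R[:,1]*[1,1,0]
hd=np.array([np.cos(ST[2]),np.sin(ST[2]),0])
for e in (.011,.014,.017,.020):
    p=o['tool_pos']+[0,0,e-.093]-j*.033-.0035*hd;u,v,_=proj(S,p);print(e,round((u-255+.5)*6),round((v-170+.5)*6))
u,v,_=proj(S,st(-.103,0,.179));print('tip',(u-255+.5)*6,(v-170+.5)*6)
"
```

```text
stand-own x -0.1511 y -0.0017 z 0.1617 F [ 0.  -0.1 -0.7]
toolz [ 0.0455 -0.0116 -0.9989] jawvec [0.773  0.6338 0.0279]
t 23.85 tcp [ 0.4236 -0.2361  0.1617] jaw 39.3 q6 -1.36 | d [0.03 0.   0.06] twist 0.03 F [ 0.  -0.1 -0.7] op 0.0416
0.011 131 371
0.014 132 366
0.017 132 360
0.02 132 354
tip 251.12550772856412 147.85217480880203
```

View pics/s23c.png

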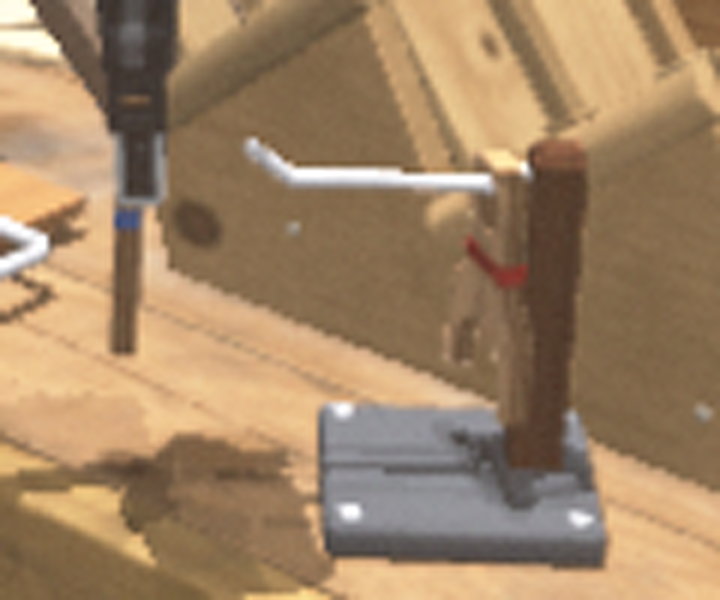

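Call:
{"method": "jog_arm", "body": {
  "steps": [
    {"dx": 0.24,"dy": -0.26,"dz": 0,"twist": 0.03},
    {"dx": 0.42,"dy": -0.47,"dz": 0,"twist": 0.03},
    {"dx": 0.5,"dy": -0.56,"dz": 0,"twist": 0.03},
    {"dx": 0.55,"dy": -0.62,"dz": 0,"twist": 0.03},
    {"dx": 0.55,"dy": -0.62,"dz": 0,"twist": 0.03}
  ]
}}

```text
t: 24.52
tool_pos: [0.4574, -0.273, 0.1632]
tool_rot: [1.315, 2.8, 0.013]
contact_force: [-0.0, 0.5, -1.2]
opening: 0.0413
```

```bash
python3 -c "
from h import *
own();go(*st(-.080,0,.148),39.6)"
```

```text
stand-own x -0.1011 y 0.0009 z 0.1632 F [-0.   0.5 -1.2]
t 24.52 tcp [ 0.4574 -0.273   0.1632] jaw 39.7 q6 -1.39 | d [ 0.21 -0.28 -0.25] twist -0.01 F [-0.   0.5 -1.2] op 0.0413
```

Call:
{"method": "jog_arm", "body": {
  "steps": [
    {"dx": 0.11,"dy": -0.15,"dz": -0.08,"twist": 0},
    {"dx": 0.21,"dy": -0.28,"dz": -0.2,"twist": 0},
    {"dx": 0.34,"dy": -0.43,"dz": -0.25,"twist": 0},
    {"dx": 0.58,"dy": -0.73,"dz": -0.25,"twist": 0},
    {"dx": 0.58,"dy": -0.73,"dz": -0.25,"twist": 0}
  ]
}}

```text
t: 25.15
tool_pos: [0.4929, -0.318, 0.1479]
tool_rot: [1.316, 2.799, 0.013]
contact_force: [0.2, 0.7, -0.2]
opening: 0.0417
```

```bash
python3 -c "
from h import *
own();go(*st(-.010,0,.148),39.6)
S=shot('side','s24');crop('s24',275,170,375,270,6,'s24c')"
```

```text
stand-own x -0.0438 y -0.0005 z 0.1479 F [ 0.2  0.7 -0.2]
t 25.15 tcp [ 0.4929 -0.318   0.1479] jaw 39.7 q6 -1.41 | d [ 0.37 -0.43  0.  ] twist -0.01 F [ 0.2  0.7 -0.2] op 0.0417
```

View pics/s24c.png

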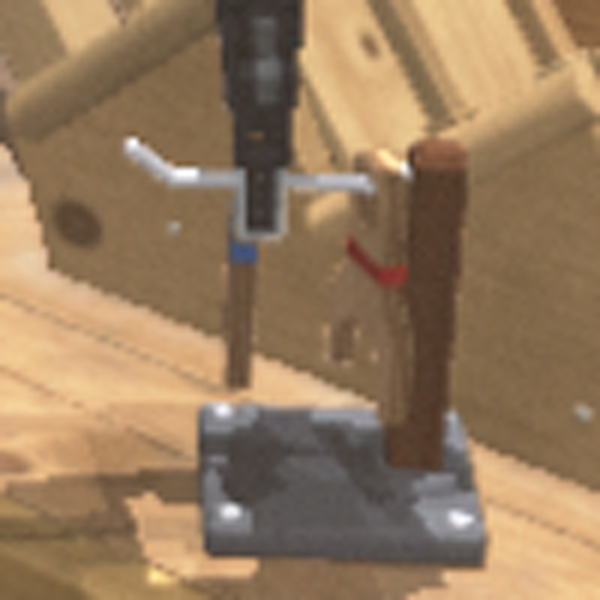

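Call:
{"method": "jog_arm", "body": {
  "steps": [
    {"dx": 0.13,"dy": -0.16,"dz": 0,"twist": 0},
    {"dx": 0.25,"dy": -0.3,"dz": 0,"twist": 0},
    {"dx": 0.34,"dy": -0.41,"dz": 0,"twist": 0},
    {"dx": 0.39,"dy": -0.47,"dz": 0,"twist": 0},
    {"dx": 0.39,"dy": -0.47,"dz": 0,"twist": 0}
  ]
}}

```text
t: 25.82
tool_pos: [0.5159, -0.3456, 0.1477]
tool_rot: [1.316, 2.8, 0.014]
contact_force: [-0.1, 0.5, -1.0]
opening: 0.0414
```

```bash
python3 -c "
from h import *
own();tilt()
S=shot('side','s25');crop('s25',275,170,375,270,6,'s25c')"
```

```text
stand-own x -0.0079 y -0.0003 z 0.1477 F [-0.1  0.5 -1. ]
toolz [ 0.0467 -0.0122 -0.9988] jawvec [0.7691 0.6385 0.0281]
```

View pics/s25c.png

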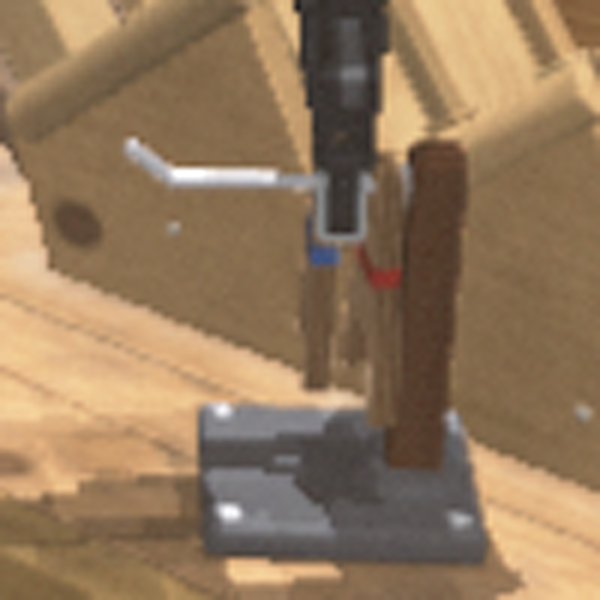

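Call:
{"method": "jog_arm", "body": {
  "steps": [
    {"dx": 0.03,"dy": -0.04,"dz": 0,"twist": 0},
    {"dx": 0.06,"dy": -0.08,"dz": -0.05,"twist": 0},
    {"dx": 0.06,"dy": -0.08,"dz": -0.11,"twist": 0},
    {"dx": 0.06,"dy": -0.08,"dz": -0.16,"twist": 0},
    {"dx": 0.06,"dy": -0.08,"dz": -0.16,"twist": 0}
  ]
}}

```text
t: 26.5
tool_pos: [0.5191, -0.35, 0.1374]
tool_rot: [1.316, 2.802, 0.014]
contact_force: [-0.5, -0.3, 0.0]
opening: 0.0415
```

```bash
python3 -c "
from h import *
own()
S=shot('side','s26');crop('s26',275,170,375,270,6,'s26c')"
```

```text
stand-own x -0.0025 y -0.0007 z 0.1374 F [-0.5 -0.3  0. ]
```

View pics/s26c.png

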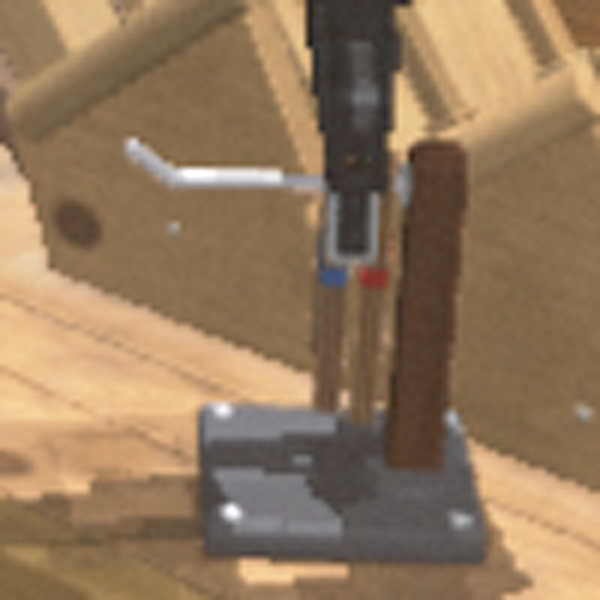

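Call:
{"method": "jog_arm", "body": {
  "steps": [
    {"dx": 0,"dy": 0,"dz": -0.02,"twist": 0},
    {"dx": 0,"dy": 0,"dz": -0.02,"twist": 0},
    {"dx": 0,"dy": 0,"dz": 0,"twist": 0}
  ],
  "gripper": 76
}}

```text
t: 26.92
tool_pos: [0.5193, -0.3501, 0.1379]
tool_rot: [1.316, 2.801, 0.014]
contact_force: [-0.6, -0.4, 0.0]
opening: 0.06
```

Call:
{"method": "jog_arm", "body": {
  "steps": [
    {"dx": 0,"dy": 0,"dz": 0.3,"twist": 0},
    {"dx": 0,"dy": 0,"dz": 0.8,"twist": 0},
    {"dx": 0,"dy": 0,"dz": 1.4,"twist": 0},
    {"dx": 0,"dy": 0.0,"dz": 2.1,"twist": 0}
  ]
}}

```text
t: 27.42
tool_pos: [0.5192, -0.35, 0.2662]
tool_rot: [1.316, 2.8, 0.014]
contact_force: [0.8, -0.1, 1.3]
opening: 0.0601
```

```bash
python3 -c "
from h import *
own();tilt();p=ch(0,-.042,.2);go(*p,-5.4)
S=shot('side','s27');crop('s27',275,150,375,270,6,'s27c')"
```

```text
stand-own x -0.0024 y -0.0006 z 0.2662 F [ 0.8 -0.1  1.3]
toolz [ 0.0467 -0.0122 -0.9988] jawvec [0.769  0.6386 0.0281]
t 27.43 tcp [ 0.5192 -0.35    0.2662] jaw 39.7 q6 -1.42 | d [ 0.25  9.42 -1.1 ] twist -4.51 F [ 0.8 -0.1  1.3] op 0.0601
```

View pics/s27c.png

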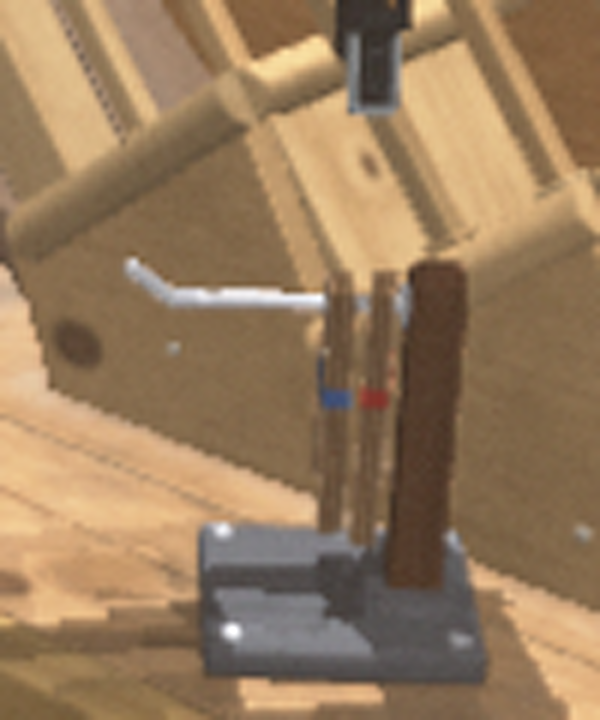

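Call:
{"method": "jog_arm", "body": {
  "steps": [
    {"dx": 0,"dy": 1.0,"dz": 0,"twist": -0.5},
    {"dx": 0.05,"dy": 2.0,"dz": 0,"twist": -1.0},
    {"dx": 0.1,"dy": 3.0,"dz": 0,"twist": -1.5},
    {"dx": 0.1,"dy": 4.0,"dz": 0,"twist": -2},
    {"dx": 0.15,"dy": 5.0,"dz": 0,"twist": -2.5}
  ]
}}

```text
t: 28.1
tool_pos: [0.5304, -0.0501, 0.2761]
tool_rot: [1.886, 2.436, -0.009]
contact_force: [0.8, -0.9, 0.5]
opening: 0.0599
```

```bash
python3 -c "
from h import *
p=ch(-.001,-.042,.2);go(*p,-5.4)"
```

```text
t 28.10 tcp [ 0.5304 -0.0501  0.2761] jaw 14.5 q6 -0.47 | d [ 0.06  4.41 -1.27] twist -1.99 F [ 0.8 -0.9  0.5] op 0.0599
```

Call:
{"method": "jog_arm", "body": {
  "steps": [
    {"dx": 0.01,"dy": 0.9,"dz": 0,"twist": -0.6},
    {"dx": 0.02,"dy": 1.8,"dz": 0,"twist": -1.2},
    {"dx": 0.04,"dy": 2.7,"dz": 0,"twist": -1.8},
    {"dx": 0.05,"dy": 3.6,"dz": -0.2,"twist": -1.99},
    {"dx": 0.06,"dy": 4.41,"dz": -0.5,"twist": -1.99}
  ]
}}

```text
t: 28.72
tool_pos: [0.5346, 0.2167, 0.2482]
tool_rot: [2.278, 2.073, -0.02]
contact_force: [0.5, -0.5, -0.2]
opening: 0.06
```

Call:
{"method": "jog_arm", "body": {
  "steps": [
    {"dx": 0,"dy": 0,"dz": 0,"twist": 0},
    {"dx": 0,"dy": 0,"dz": 0,"twist": 0}
  ]
}}

```text
t: 28.98
tool_pos: [0.535, 0.2168, 0.2496]
tool_rot: [2.277, 2.073, -0.017]
contact_force: [-0.3, -0.9, 0.5]
opening: 0.0599
```

```bash
python3 -c "
from h import *
tilt();p=ch(-.001,-.042,.080);go(*p,-5.4)"
```

```text
toolz [ 0.0336 -0.0537 -0.998 ] jawvec [ 0.995  -0.0924  0.0385]
t 28.98 tcp [0.535  0.2168 0.2496] jaw -5.3 q6 0.38 | d [-0.02 -0.04 -2.83] twist -0.01 F [-0.3 -0.9  0.5] op 0.0599
```

Call:
{"method": "jog_arm", "body": {
  "steps": [
    {"dx": -0.02,"dy": -0.03,"dz": -0.7,"twist": 0},
    {"dx": -0.02,"dy": -0.03,"dz": -1.4,"twist": 0},
    {"dx": -0.02,"dy": -0.03,"dz": -2.1,"twist": 0},
    {"dx": -0.02,"dy": -0.03,"dz": -2.82,"twist": 0},
    {"dx": -0.02,"dy": -0.03,"dz": -2.82,"twist": 0}
  ]
}}

```text
t: 29.6
tool_pos: [0.5316, 0.2129, 0.0774]
tool_rot: [2.281, 2.073, -0.027]
contact_force: [0.5, -0.1, 0.4]
opening: 0.0601
```

```bash
python3 -c "
from h import *
tilt();p=ch(-.001,-.042,.080);go(*p,-5.4)"
```

```text
toolz [ 0.027  -0.0559 -0.9981] jawvec [ 0.995  -0.0944  0.0322]
t 29.60 tcp [0.5316 0.2129 0.0774] jaw -5.4 q6 0.40 | d [0.04 0.02 0.04] twist 0.00 F [ 0.5 -0.1  0.4] op 0.0601
```

Call:
{"method": "jog_arm", "body": {
  "steps": [
    {"dx": 0,"dy": 0,"dz": 0,"twist": 0},
    {"dx": 0,"dy": 0,"dz": 0,"twist": 0},
    {"dx": 0,"dy": 0,"dz": 0,"twist": 0}
  ],
  "gripper": 255
}}

```text
t: 29.98
tool_pos: [0.5334, 0.213, 0.0801]
tool_rot: [2.279, 2.071, -0.022]
contact_force: [0.0, -1.2, 5.7]
opening: 0.0414
```

```bash
python3 -c "
from h import *
tilt();p=ch(-.001,-.042,.080);go(*p,-5.4)"
```

```text
toolz [ 0.0314 -0.0555 -0.998 ] jawvec [ 0.9949 -0.0943  0.0365]
t 29.98 tcp [0.5334 0.213  0.0801] jaw -5.4 q6 0.40 | d [ 0.01  0.02 -0.  ] twist 0.00 F [ 0.  -1.2  5.7] op 0.0414
```

Call:
{"method": "jog_arm", "body": {
  "steps": [
    {"dx": 0,"dy": 0,"dz": 0.4,"twist": 0},
    {"dx": 0,"dy": 0,"dz": 1.0,"twist": 0},
    {"dx": 0,"dy": 0,"dz": 1.8,"twist": 0},
    {"dx": 0,"dy": 0,"dz": 2.6,"twist": 0},
    {"dx": 0,"dy": 0,"dz": 3.1,"twist": 0}
  ]
}}

```text
t: 30.6
tool_pos: [0.5342, 0.2135, 0.2702]
tool_rot: [2.277, 2.07, -0.015]
contact_force: [0.2, 0.4, -0.4]
opening: 0.0418
```

```bash
python3 -c "
from h import *
tilt();go(*st(-.150,0,.163),39.6)
S=shot('side','s28');crop('s28',150,60,270,180,6,'s28c')
for e in (.014,.017,.02):
  u,v,_=proj(S,ctrl.get_obs()['tool_pos']+[0,0,e]);print(e,(u-150+.5)*6,(v-60+.5)*6)
T=shot('top','t28');crop('t28',305,165,370,230,8,'t28e')
for f,b in (('t28','t22'),):
  print(cv2.absdiff(cv2.imread('pics/t28.png')[165:230,305:370],cv2.imread('pics/t22.png')[165:230,305:370]).mean())
"
```

```text
toolz [ 0.036  -0.0538 -0.9979] jawvec [ 0.9947 -0.0941  0.041 ]
t 30.60 tcp [0.5342 0.2135 0.2702] jaw -5.4 q6 0.38 | d [-1.81 -7.49 -1.79] twist 4.50 F [ 0.2  0.4 -0.4] op 0.0418
0.014 308.8079798301005 343.51091009455547
0.017 308.5447989921231 338.24945686967726
0.02 308.28120644453384 332.97977283710816
6.308875739644971
```

View pics/s28c.png

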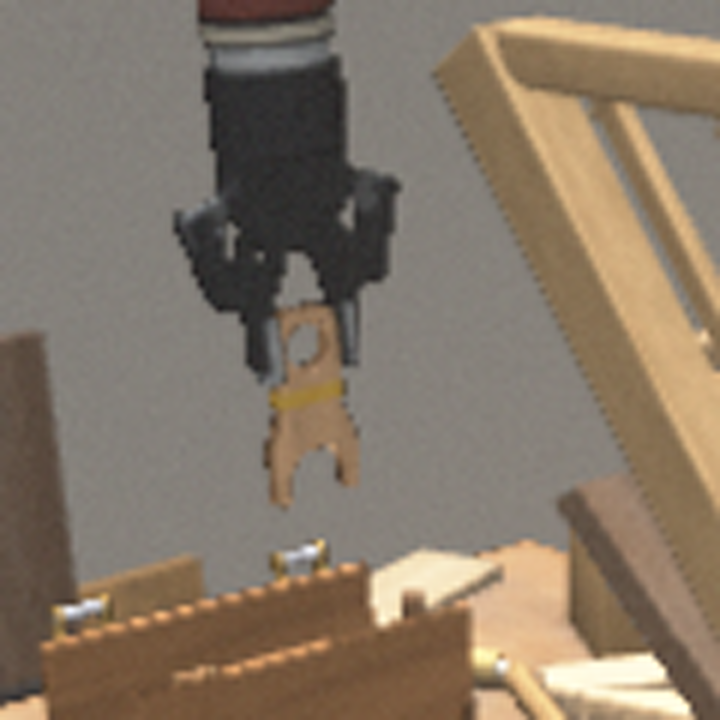

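View pics/t28e.png

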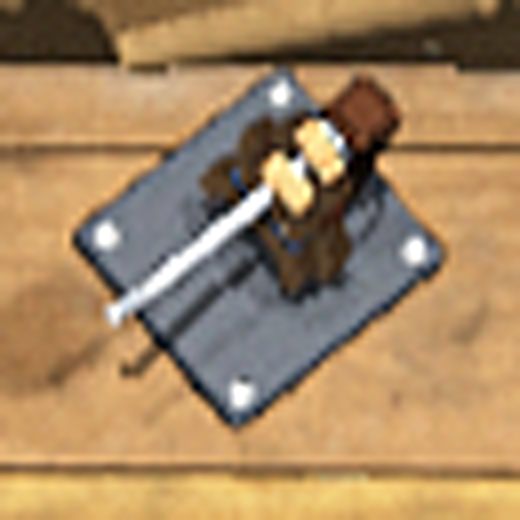

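Call:
{"method": "jog_arm", "body": {
  "steps": [
    {"dx": -0.17,"dy": -0.7,"dz": 0,"twist": 0.6},
    {"dx": -0.34,"dy": -1.4,"dz": 0,"twist": 1.2},
    {"dx": -0.53,"dy": -2.2,"dz": 0,"twist": 1.8},
    {"dx": -0.72,"dy": -3.0,"dz": 0,"twist": 2.4},
    {"dx": -0.87,"dy": -3.6,"dz": 0,"twist": 3}
  ]
}}

```text
t: 31.32
tool_pos: [0.482, -0.0036, 0.2699]
tool_rot: [1.661, 2.592, 0.017]
contact_force: [-0.1, 0.3, -0.1]
opening: 0.0415
```

```bash
python3 -c "
from h import *
tilt();go(*st(-.150,0,.1655),39.6)"
```

```text
toolz [ 0.0594 -0.0247 -0.9979] jawvec [0.9073 0.4182 0.0436]
t 31.32 tcp [ 0.482  -0.0036  0.2699] jaw 24.7 q6 -0.58 | d [-0.94 -3.87 -1.74] twist 1.49 F [-0.1  0.3 -0.1] op 0.0415
```

Call:
{"method": "jog_arm", "body": {
  "steps": [
    {"dx": -0.2,"dy": -0.8,"dz": -0.1,"twist": 0.4},
    {"dx": -0.4,"dy": -1.7,"dz": -0.4,"twist": 0.8},
    {"dx": -0.65,"dy": -2.6,"dz": -0.8,"twist": 1.2},
    {"dx": -0.85,"dy": -3.4,"dz": -1.3,"twist": 1.49},
    {"dx": -0.94,"dy": -3.87,"dz": -1.74,"twist": 1.49}
  ]
}}

```text
t: 31.95
tool_pos: [0.4238, -0.2371, 0.1626]
tool_rot: [1.316, 2.787, 0.03]
contact_force: [0.1, -0.3, -1.4]
opening: 0.0413
```

Call:
{"method": "jog_arm", "body": {
  "steps": [
    {"dx": 0,"dy": 0,"dz": 0,"twist": 0}
  ]
}}

```text
t: 32.08
tool_pos: [0.4213, -0.2368, 0.1583]
tool_rot: [1.324, 2.792, 0.033]
contact_force: [-0.2, 0.4, -0.8]
opening: 0.0415
```

```bash
python3 -c "
from h import *
own();tilt();go(*st(-.150,0,.1655),39.6)
S=shot('side','s29');crop('s29',255,170,375,270,6,'s29c')
o=ctrl.get_obs();R=Ro.from_rotvec(o['tool_rot']).as_matrix();j=R[:,1]*[1,1,0]
for e in (.011,.014,.017,.020):
    p=o['tool_pos']+[0,0,e-.089]-j*.029;u,v,_=proj(S,p);print(e,round((u-255+.5)*6),round((v-170+.5)*6))
"
```

```text
stand-own x -0.1521 y -0.0039 z 0.1583 F [-0.2  0.4 -0.8]
toolz [ 0.0561 -0.0026 -0.9984] jawvec [0.7731 0.6329 0.0418]
t 32.08 tcp [ 0.4213 -0.2368  0.1583] jaw 39.3 q6 -1.38 | d [0.07 0.01 0.12] twist 0.03 F [-0.2  0.4 -0.8] op 0.0415
0.011 137 368
0.014 137 362
0.017 137 356
0.02 137 350
```

View pics/s29c.png

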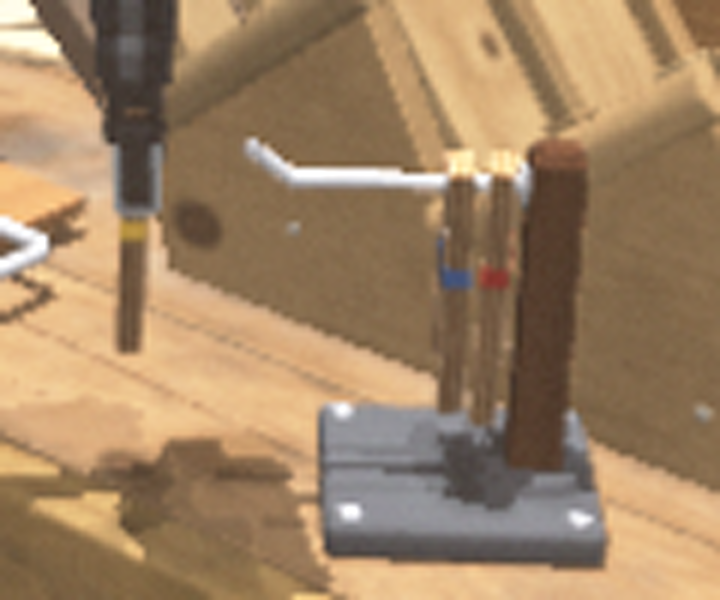

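Call:
{"method": "jog_arm", "body": {
  "steps": [
    {"dx": 0.24,"dy": -0.2,"dz": 0.07,"twist": 0.03},
    {"dx": 0.4,"dy": -0.39,"dz": 0.07,"twist": 0.03},
    {"dx": 0.5,"dy": -0.51,"dz": 0.07,"twist": 0.03},
    {"dx": 0.57,"dy": -0.6,"dz": 0.07,"twist": 0.03},
    {"dx": 0.57,"dy": -0.6,"dz": 0.07,"twist": 0.03}
  ]
}}

```text
t: 32.75
tool_pos: [0.4565, -0.2725, 0.1639]
tool_rot: [1.314, 2.794, 0.033]
contact_force: [-0.3, -0.1, -0.4]
opening: 0.041
```

```bash
python3 -c "
from h import *
own();go(*st(-.083,0,.149),39.6)"
```

```text
stand-own x -0.1021 y 0.0005 z 0.1639 F [-0.3 -0.1 -0.4]
t 32.75 tcp [ 0.4565 -0.2725  0.1639] jaw 39.7 q6 -1.40 | d [ 0.2  -0.25 -0.25] twist -0.01 F [-0.3 -0.1 -0.4] op 0.0410
```

Call:
{"method": "jog_arm", "body": {
  "steps": [
    {"dx": 0.1,"dy": -0.12,"dz": -0.1,"twist": 0},
    {"dx": 0.19,"dy": -0.24,"dz": -0.21,"twist": 0},
    {"dx": 0.34,"dy": -0.42,"dz": -0.26,"twist": 0},
    {"dx": 0.53,"dy": -0.65,"dz": -0.26,"twist": 0},
    {"dx": 0.53,"dy": -0.65,"dz": -0.26,"twist": 0}
  ]
}}

```text
t: 33.38
tool_pos: [0.4889, -0.3125, 0.148]
tool_rot: [1.315, 2.794, 0.033]
contact_force: [-0.3, -0.1, -0.5]
opening: 0.0413
```

```bash
python3 -c "
from h import *
own();go(*st(-.03,0,.148),39.6)
S=shot('side','s30');crop('s30',275,170,375,270,6,'s30c')"
```

```text
stand-own x -0.0506 y -0.0000 z 0.1480 F [-0.3 -0.1 -0.5]
t 33.38 tcp [ 0.4889 -0.3125  0.148 ] jaw 39.7 q6 -1.41 | d [ 0.22 -0.26 -0.  ] twist -0.01 F [-0.3 -0.1 -0.5] op 0.0413
```

View pics/s30c.png

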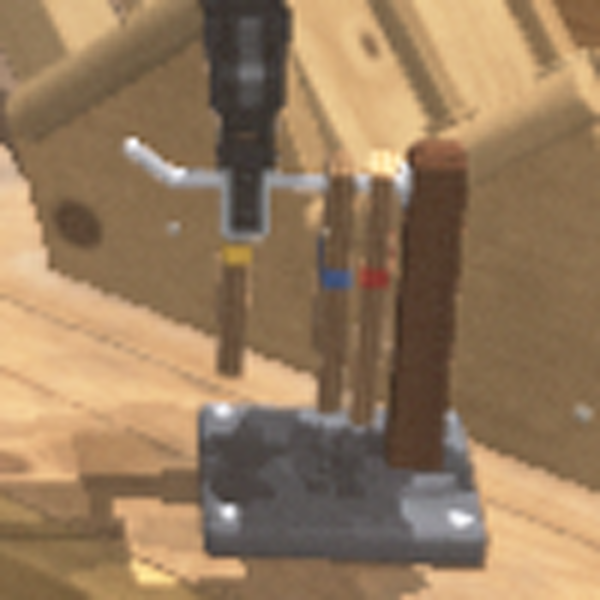

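Call:
{"method": "jog_arm", "body": {
  "steps": [
    {"dx": 0.1,"dy": -0.12,"dz": 0,"twist": 0},
    {"dx": 0.19,"dy": -0.23,"dz": 0,"twist": 0},
    {"dx": 0.25,"dy": -0.3,"dz": -0.05,"twist": 0},
    {"dx": 0.25,"dy": -0.3,"dz": -0.11,"twist": 0},
    {"dx": 0.25,"dy": -0.3,"dz": -0.16,"twist": 0}
  ]
}}

```text
t: 34.05
tool_pos: [0.5033, -0.3297, 0.1377]
tool_rot: [1.315, 2.796, 0.034]
contact_force: [0.1, 0.2, -0.7]
opening: 0.0413
```

```bash
python3 -c "
from h import *
own()
S=shot('side','s31');crop('s31',275,170,375,270,6,'s31c')"
```

```text
stand-own x -0.0282 y 0.0001 z 0.1377 F [ 0.1  0.2 -0.7]
```

View pics/s31c.png

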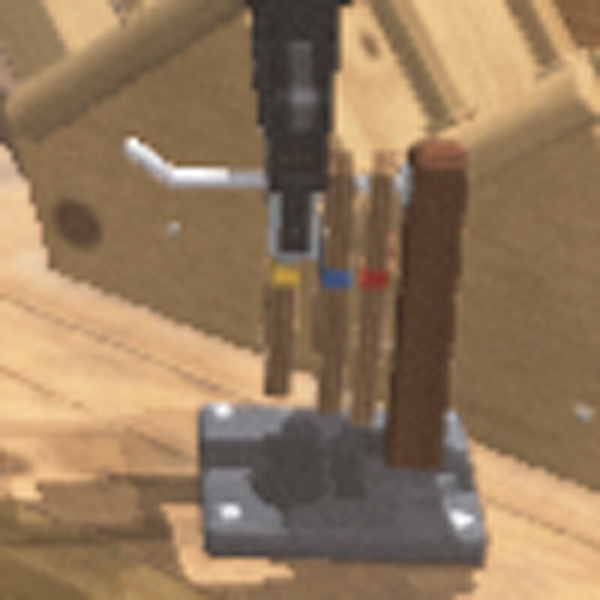

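Call:
{"method": "jog_arm", "body": {
  "steps": [
    {"dx": 0.02,"dy": -0.02,"dz": 0,"twist": 0},
    {"dx": 0.04,"dy": -0.05,"dz": -0.02,"twist": 0},
    {"dx": 0.04,"dy": -0.05,"dz": -0.05,"twist": 0},
    {"dx": 0.04,"dy": -0.05,"dz": -0.05,"twist": 0}
  ]
}}

```text
t: 34.6
tool_pos: [0.5061, -0.3329, 0.1368]
tool_rot: [1.314, 2.795, 0.034]
contact_force: [-5.0, 3.8, 8.6]
opening: 0.042
```

Call:
{"method": "jog_arm", "body": {
  "steps": [
    {"dx": 0,"dy": 0,"dz": 0,"twist": 0},
    {"dx": 0,"dy": 0,"dz": 0,"twist": 0},
    {"dx": 0,"dy": 0,"dz": 0,"twist": 0}
  ],
  "gripper": 76
}}

```text
t: 34.98
tool_pos: [0.5059, -0.3328, 0.1364]
tool_rot: [1.314, 2.795, 0.034]
contact_force: [0.7, 0.1, 0.0]
opening: 0.0602
```

```bash
python3 -c "
from h import *
own();tilt()"
```

```text
stand-own x -0.0241 y 0.0002 z 0.1364 F [0.7 0.1 0. ]
toolz [ 0.0569 -0.0023 -0.9984] jawvec [0.7689 0.638  0.0423]
```

Call:
{"method": "jog_arm", "body": {
  "steps": [
    {"dx": 0,"dy": 0,"dz": 0.3,"twist": 0},
    {"dx": 0,"dy": 0,"dz": 0.8,"twist": 0},
    {"dx": 0,"dy": 0,"dz": 1.4,"twist": 0},
    {"dx": 0,"dy": 0.0,"dz": 2.1,"twist": 0},
    {"dx": 0,"dy": 0.0,"dz": 2.1,"twist": 0}
  ]
}}

```text
t: 35.6
tool_pos: [0.5079, -0.3345, 0.2693]
tool_rot: [1.31, 2.786, 0.03]
contact_force: [-0.2, -0.8, 0.6]
opening: 0.0601
```

```bash
python3 -c "
from h import *
own();tilt();p=ch(-.030,-.042,.2);go(*p,-5.4)
S=shot('side','s32');crop('s32',275,150,375,270,6,'s32c')"
```

```text
stand-own x -0.0216 y 0.0006 z 0.2693 F [-0.2 -0.8  0.6]
toolz [ 0.0648 -0.0093 -0.9979] jawvec [0.7686 0.6382 0.044 ]
t 35.60 tcp [ 0.5079 -0.3345  0.2693] jaw 39.7 q6 -1.42 | d [ 0.39  8.66 -1.16] twist -4.51 F [-0.2 -0.8  0.6] op 0.0601
```

View pics/s32c.png

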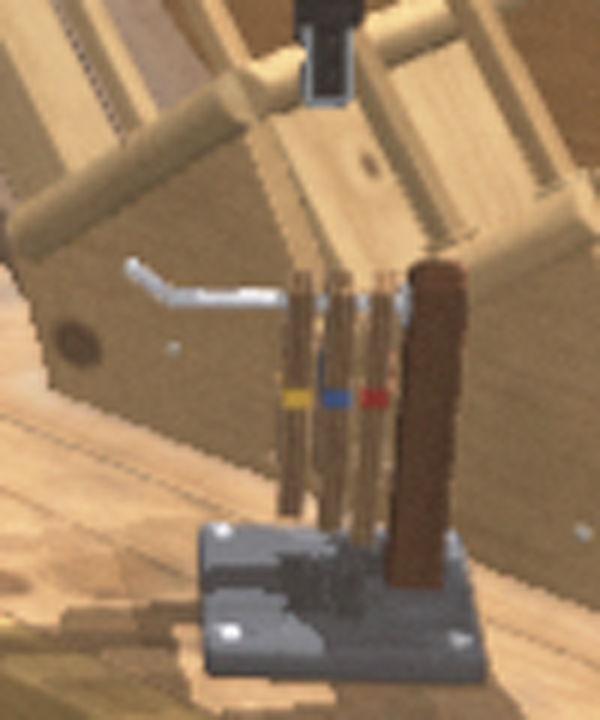

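Call:
{"method": "jog_arm", "body": {
  "steps": [
    {"dx": 0.04,"dy": 0.8,"dz": 0,"twist": -0.5},
    {"dx": 0.08,"dy": 1.7,"dz": 0,"twist": -1.0},
    {"dx": 0.12,"dy": 2.6,"dz": 0,"twist": -1.5},
    {"dx": 0.16,"dy": 3.5,"dz": 0,"twist": -2},
    {"dx": 0.2,"dy": 4.4,"dz": 0,"twist": -2.5}
  ]
}}

```text
t: 36.28
tool_pos: [0.5181, -0.0678, 0.2649]
tool_rot: [1.888, 2.436, 0.01]
contact_force: [1.1, 0.0, -0.3]
opening: 0.0602
```

```bash
python3 -c "
from h import *
tilt();p=ch(-.028,-.042,.2);go(*p,-5.4)"
```

```text
toolz [ 0.051  -0.0311 -0.9982] jawvec [0.9673 0.2503 0.0416]
t 36.27 tcp [ 0.5181 -0.0678  0.2649] jaw 14.5 q6 -0.52 | d [ 0.22  4.25 -1.08] twist -1.99 F [ 1.1  0.  -0.3] op 0.0602
```

Call:
{"method": "jog_arm", "body": {
  "steps": [
    {"dx": 0.05,"dy": 0.9,"dz": 0,"twist": -0.6},
    {"dx": 0.1,"dy": 1.8,"dz": 0,"twist": -1.2},
    {"dx": 0.15,"dy": 2.7,"dz": 0,"twist": -1.8},
    {"dx": 0.2,"dy": 3.6,"dz": 0,"twist": -1.99},
    {"dx": 0.22,"dy": 4.25,"dz": -0.3,"twist": -1.99}
  ]
}}

```text
t: 36.9
tool_pos: [0.5314, 0.1895, 0.2473]
tool_rot: [2.278, 2.074, -0.004]
contact_force: [1.0, -0.4, -0.7]
opening: 0.06
```

Call:
{"method": "jog_arm", "body": {
  "steps": [
    {"dx": 0,"dy": 0,"dz": 0,"twist": 0},
    {"dx": 0,"dy": 0,"dz": 0,"twist": 0}
  ]
}}

```text
t: 37.15
tool_pos: [0.531, 0.189, 0.2466]
tool_rot: [2.278, 2.075, -0.006]
contact_force: [0.3, -1.2, -0.2]
opening: 0.06
```

```bash
python3 -c "
from h import *
tilt();p=ch(-.028,-.042,.075);go(*p,-5.4)"
```

```text
toolz [ 0.0375 -0.047  -0.9982] jawvec [ 0.9949 -0.0923  0.0417]
t 37.15 tcp [0.531  0.189  0.2466] jaw -5.3 q6 0.33 | d [ 0.01 -0.03 -2.86] twist -0.01 F [ 0.3 -1.2 -0.2] op 0.0600
```

Call:
{"method": "jog_arm", "body": {
  "steps": [
    {"dx": 0.01,"dy": -0.02,"dz": -0.7,"twist": 0},
    {"dx": 0.01,"dy": -0.02,"dz": -1.4,"twist": 0},
    {"dx": 0.02,"dy": -0.02,"dz": -2.1,"twist": 0},
    {"dx": 0.03,"dy": -0.02,"dz": -2.82,"twist": 0},
    {"dx": 0.03,"dy": -0.02,"dz": -2.82,"twist": 0}
  ]
}}

```text
t: 37.78
tool_pos: [0.53, 0.1857, 0.0738]
tool_rot: [2.283, 2.075, -0.017]
contact_force: [-1.2, -0.9, 0.4]
opening: 0.0601
```

Call:
{"method": "jog_arm", "body": {
  "steps": [
    {"dx": 0,"dy": 0,"dz": 0,"twist": 0},
    {"dx": 0,"dy": 0,"dz": 0,"twist": 0},
    {"dx": 0,"dy": 0,"dz": 0,"twist": 0}
  ],
  "gripper": 255
}}

```text
t: 38.15
tool_pos: [0.5317, 0.1858, 0.0763]
tool_rot: [2.281, 2.073, -0.012]
contact_force: [0.6, 0.0, 3.8]
opening: 0.0418
```

```bash
python3 -c "
from h import *
tilt();p=ch(-.028,-.042,.075);go(*p,-5.4)"
```

```text
toolz [ 0.0337 -0.0487 -0.9982] jawvec [ 0.9948 -0.0943  0.0382]
t 38.15 tcp [0.5317 0.1858 0.0763] jaw -5.4 q6 0.35 | d [-0.    0.03 -0.02] twist 0.00 F [0.6 0.  3.8] op 0.0418
```

Call:
{"method": "jog_arm", "body": {
  "steps": [
    {"dx": 0,"dy": 0,"dz": 0.4,"twist": 0},
    {"dx": 0,"dy": 0,"dz": 1.0,"twist": 0},
    {"dx": 0,"dy": 0,"dz": 1.8,"twist": 0},
    {"dx": 0,"dy": 0,"dz": 2.6,"twist": 0},
    {"dx": 0,"dy": 0,"dz": 3.1,"twist": 0}
  ]
}}

```text
t: 38.78
tool_pos: [0.5324, 0.1861, 0.2663]
tool_rot: [2.28, 2.072, -0.005]
contact_force: [0.0, 0.1, -0.6]
opening: 0.0416
```

```bash
python3 -c "
from h import *
tilt();go(*st(-.150,0,.163),39.6)
S=shot('side','s33');crop('s33',150,60,270,180,6,'s33c')
T=shot('top','t33');crop('t33',305,165,370,230,8,'t33e')
"
```

```text
toolz [ 0.0384 -0.0475 -0.9981] jawvec [ 0.9946 -0.0941  0.0428]
t 38.77 tcp [0.5324 0.1861 0.2663] jaw -5.4 q6 0.33 | d [-1.78 -7.03 -1.72] twist 4.50 F [ 0.   0.1 -0.6] op 0.0416
```

View pics/s33c.png

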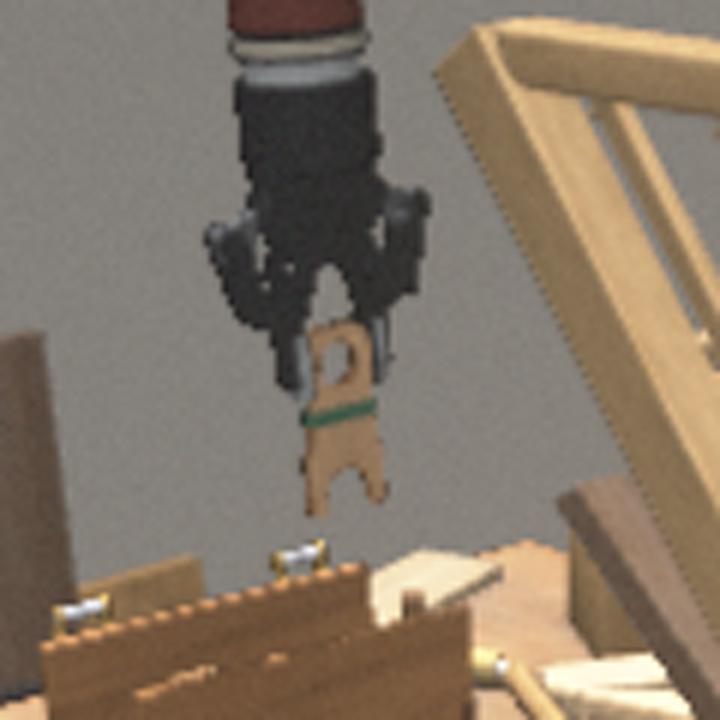

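View pics/t33e.png

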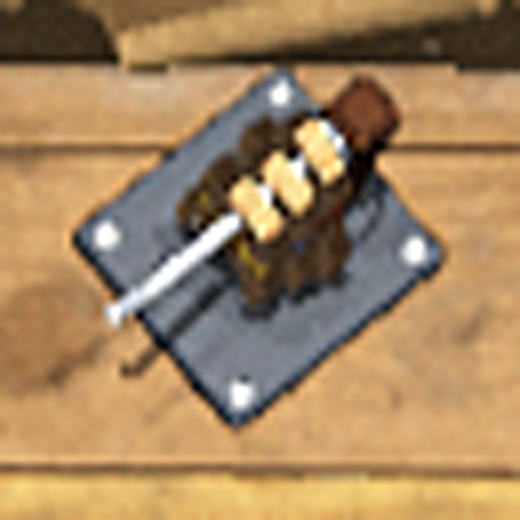

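Green is held and the stand hasn't moved again. Carrying it over.

Call:
{"method": "jog_arm", "body": {
  "steps": [
    {"dx": -0.17,"dy": -0.7,"dz": 0,"twist": 0.6},
    {"dx": -0.34,"dy": -1.4,"dz": 0,"twist": 1.2},
    {"dx": -0.53,"dy": -2.2,"dz": 0,"twist": 1.8},
    {"dx": -0.72,"dy": -3.0,"dz": 0,"twist": 2.4},
    {"dx": -0.87,"dy": -3.6,"dz": 0,"twist": 3}
  ]
}}

```text
t: 39.5
tool_pos: [0.4804, -0.031, 0.2668]
tool_rot: [1.663, 2.595, 0.026]
contact_force: [-0.2, 0.2, -0.2]
opening: 0.0417
```

```bash
python3 -c "
from h import *
tilt();go(*st(-.150,0,.163),39.6)"
```

```text
toolz [ 0.0592 -0.0183 -0.9981] jawvec [0.9072 0.4182 0.0462]
t 39.50 tcp [ 0.4804 -0.031   0.2668] jaw 24.7 q6 -0.65 | d [-0.91 -3.42 -1.73] twist 1.49 F [-0.2  0.2 -0.2] op 0.0417
```

Call:
{"method": "jog_arm", "body": {
  "steps": [
    {"dx": -0.2,"dy": -0.7,"dz": -0.1,"twist": 0.4},
    {"dx": -0.4,"dy": -1.5,"dz": -0.4,"twist": 0.8},
    {"dx": -0.65,"dy": -2.3,"dz": -0.8,"twist": 1.2},
    {"dx": -0.85,"dy": -3.1,"dz": -1.3,"twist": 1.49},
    {"dx": -0.91,"dy": -3.42,"dz": -1.7,"twist": 1.49}
  ]
}}

```text
t: 40.12
tool_pos: [0.424, -0.2376, 0.1622]
tool_rot: [1.318, 2.791, 0.038]
contact_force: [1.1, 0.2, -0.7]
opening: 0.0416
```

Call:
{"method": "jog_arm", "body": {
  "steps": [
    {"dx": 0,"dy": 0,"dz": 0,"twist": 0},
    {"dx": 0,"dy": 0,"dz": 0,"twist": 0}
  ]
}}

```text
t: 40.38
tool_pos: [0.4239, -0.237, 0.1619]
tool_rot: [1.318, 2.792, 0.039]
contact_force: [0.0, 0.3, -0.7]
opening: 0.0414
```

```bash
python3 -c "
from h import *
own();tilt();go(*st(-.103,0,.1625),39.6)
S=shot('side','s34');crop('s34',255,170,375,270,6,'s34c')
o=ctrl.get_obs();R=Ro.from_rotvec(o['tool_rot']).as_matrix();j=R[:,1]*[1,1,0]
for e in (.014,.017,.020,.023):
    p=o['tool_pos']+[0,0,e-.085-.001]-j*.025;u,v,_=proj(S,p);print(e,round((u-255+.5)*6),round((v-170+.5)*6))
"
```

```text
stand-own x -0.1502 y -0.0020 z 0.1619 F [ 0.   0.3 -0.7]
toolz [ 5.930e-02 -4.000e-04 -9.982e-01] jawvec [0.7709 0.6353 0.0455]
t 40.38 tcp [ 0.4239 -0.237   0.1619] jaw 39.5 q6 -1.38 | d [ 0.53 -0.59  0.01] twist 0.01 F [ 0.   0.3 -0.7] op 0.0414
0.014 142 344
0.017 142 339
0.02 142 333
0.023 143 327
```

View pics/s34c.png

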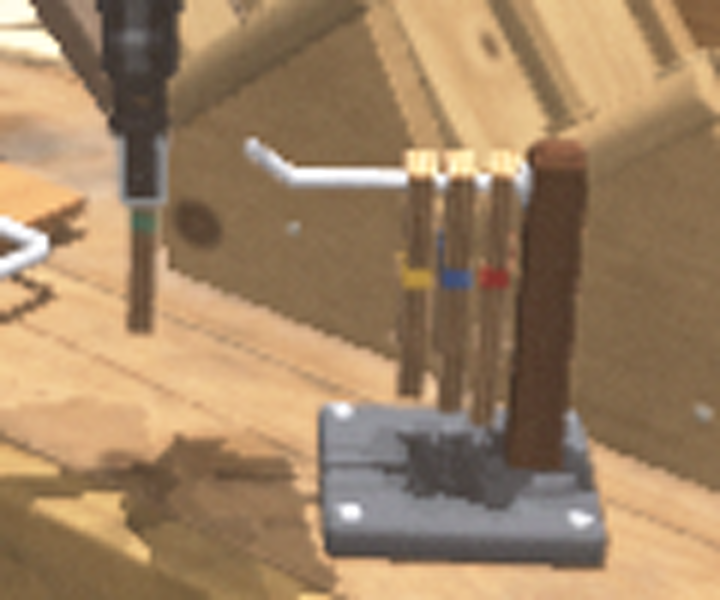

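Call:
{"method": "jog_arm", "body": {
  "steps": [
    {"dx": 0.2,"dy": -0.2,"dz": 0,"twist": 0.01},
    {"dx": 0.36,"dy": -0.38,"dz": 0,"twist": 0.01},
    {"dx": 0.46,"dy": -0.5,"dz": 0,"twist": 0.01},
    {"dx": 0.53,"dy": -0.59,"dz": 0,"twist": 0.01},
    {"dx": 0.53,"dy": -0.59,"dz": 0,"twist": 0.01}
  ]
}}

```text
t: 41.05
tool_pos: [0.4564, -0.2726, 0.1628]
tool_rot: [1.314, 2.792, 0.038]
contact_force: [0.7, -0.9, -0.4]
opening: 0.0416
```

```bash
python3 -c "
from h import *
own();go(*st(-.083,0,.149),39.6)"
```

```text
stand-own x -0.1021 y 0.0003 z 0.1628 F [ 0.7 -0.9 -0.4]
t 41.05 tcp [ 0.4564 -0.2726  0.1628] jaw 39.6 q6 -1.40 | d [ 0.2  -0.25 -0.23] twist -0.00 F [ 0.7 -0.9 -0.4] op 0.0416
```

Call:
{"method": "jog_arm", "body": {
  "steps": [
    {"dx": 0.1,"dy": -0.12,"dz": -0.1,"twist": 0},
    {"dx": 0.19,"dy": -0.24,"dz": -0.2,"twist": 0},
    {"dx": 0.34,"dy": -0.42,"dz": -0.25,"twist": 0},
    {"dx": 0.47,"dy": -0.58,"dz": -0.25,"twist": 0},
    {"dx": 0.47,"dy": -0.58,"dz": -0.25,"twist": 0}
  ]
}}

```text
t: 41.68
tool_pos: [0.4852, -0.3084, 0.1479]
tool_rot: [1.315, 2.792, 0.038]
contact_force: [-0.0, 0.4, -0.5]
opening: 0.0418
```

```bash
python3 -c "
from h import *
own();go(*st(-.045,0,.137),39.6)
S=shot('side','s35');crop('s35',275,170,375,270,6,'s35c')"
```

```text
stand-own x -0.0562 y -0.0002 z 0.1479 F [-0.   0.4 -0.5]
t 41.67 tcp [ 0.4852 -0.3084  0.1479] jaw 39.6 q6 -1.42 | d [ 0.12 -0.14 -0.18] twist -0.00 F [-0.   0.4 -0.5] op 0.0418
```

View pics/s35c.png

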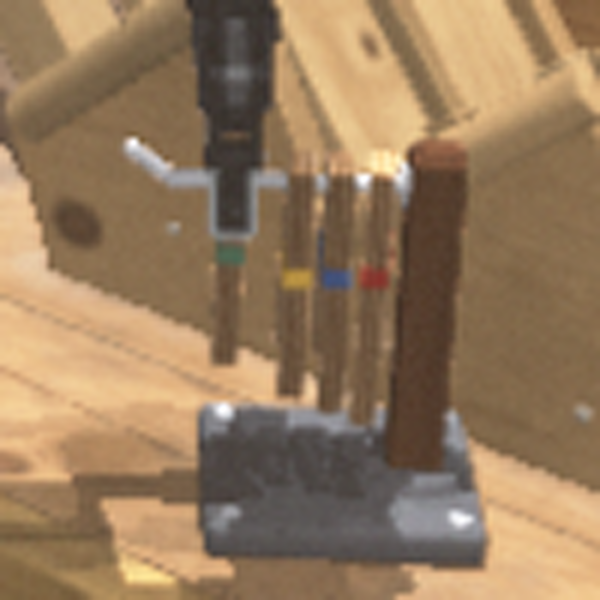

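Call:
{"method": "jog_arm", "body": {
  "steps": [
    {"dx": 0.07,"dy": -0.08,"dz": 0,"twist": 0},
    {"dx": 0.14,"dy": -0.17,"dz": 0,"twist": 0},
    {"dx": 0.14,"dy": -0.17,"dz": -0.08,"twist": 0},
    {"dx": 0.14,"dy": -0.17,"dz": -0.15,"twist": 0},
    {"dx": 0.14,"dy": -0.17,"dz": -0.2,"twist": 0}
  ]
}}

```text
t: 42.35
tool_pos: [0.4932, -0.3179, 0.137]
tool_rot: [1.315, 2.793, 0.039]
contact_force: [-7.3, 5.3, 14.0]
opening: 0.0414
```

```bash
python3 -c "
from h import *
own()"
```

```text
stand-own x -0.0437 y -0.0002 z 0.1370 F [-7.3  5.3 14. ]
```

Call:
{"method": "jog_arm", "body": {
  "steps": [
    {"dx": 0,"dy": 0,"dz": 0,"twist": 0},
    {"dx": 0,"dy": 0,"dz": 0,"twist": 0},
    {"dx": 0,"dy": 0,"dz": 0,"twist": 0}
  ],
  "gripper": 76
}}

```text
t: 42.72
tool_pos: [0.4931, -0.3178, 0.1368]
tool_rot: [1.315, 2.793, 0.039]
contact_force: [0.1, 0.2, -0.5]
opening: 0.0595
```

Call:
{"method": "jog_arm", "body": {
  "steps": [
    {"dx": 0,"dy": 0,"dz": 0.3,"twist": 0},
    {"dx": 0,"dy": 0,"dz": 0.8,"twist": 0},
    {"dx": 0,"dy": 0,"dz": 1.4,"twist": 0},
    {"dx": 0,"dy": 0.0,"dz": 2.1,"twist": 0},
    {"dx": 0,"dy": 0.0,"dz": 2.1,"twist": 0}
  ]
}}

```text
t: 43.35
tool_pos: [0.495, -0.3194, 0.2697]
tool_rot: [1.31, 2.784, 0.034]
contact_force: [0.0, 0.2, 0.2]
opening: 0.0599
```

```bash
python3 -c "
from h import *
own();tilt();p=ch(0,.042,.2);go(*p,-5.4)
S=shot('side','s36');crop('s36',275,150,375,270,6,'s36c')"
```

```text
stand-own x -0.0414 y 0.0003 z 0.2697 F [0.  0.2 0.2]
toolz [ 0.0674 -0.0072 -0.9977] jawvec [0.7689 0.6376 0.0473]
t 43.35 tcp [ 0.495  -0.3194  0.2697] jaw 39.7 q6 -1.41 | d [-0.74  9.04 -1.16] twist -4.51 F [0.  0.2 0.2] op 0.0599
```

View pics/s36c.png

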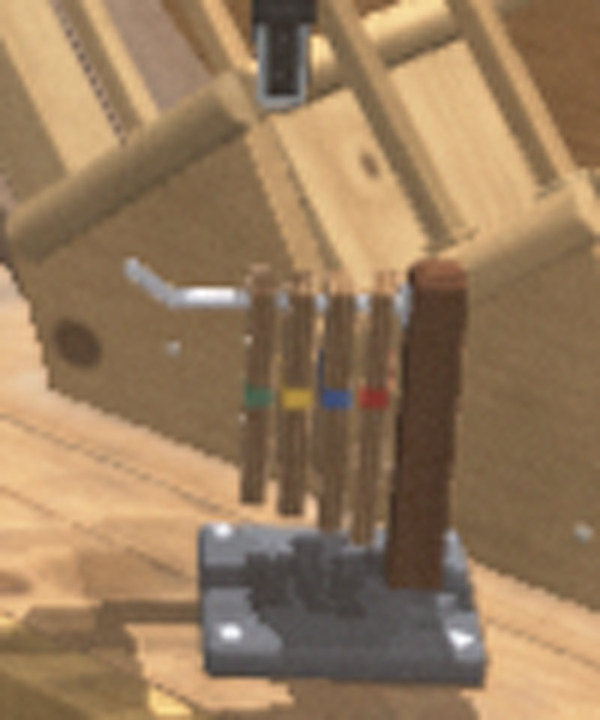

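Call:
{"method": "jog_arm", "body": {
  "steps": [
    {"dx": -0.07,"dy": 0.8,"dz": 0,"twist": -0.5},
    {"dx": -0.14,"dy": 1.7,"dz": 0,"twist": -1.0},
    {"dx": -0.21,"dy": 2.6,"dz": 0,"twist": -1.5},
    {"dx": -0.28,"dy": 3.5,"dz": 0,"twist": -2},
    {"dx": -0.36,"dy": 4.4,"dz": 0,"twist": -2.5}
  ]
}}

```text
t: 44.02
tool_pos: [0.4715, -0.0529, 0.2654]
tool_rot: [1.888, 2.433, 0.014]
contact_force: [0.9, 0.5, 1.0]
opening: 0.0599
```

```bash
python3 -c "
from h import *
tilt();p=ch(0,.042,.2);go(*p,-5.4)"
```

```text
toolz [ 0.0545 -0.0305 -0.9981] jawvec [0.9674 0.2493 0.0452]
t 44.02 tcp [ 0.4715 -0.0529  0.2654] jaw 14.5 q6 -0.51 | d [-0.35  4.6  -1.09] twist -1.99 F [0.9 0.5 1. ] op 0.0599
```

Call:
{"method": "jog_arm", "body": {
  "steps": [
    {"dx": -0.08,"dy": 0.95,"dz": 0,"twist": -0.6},
    {"dx": -0.16,"dy": 1.9,"dz": 0,"twist": -1.2},
    {"dx": -0.24,"dy": 2.9,"dz": 0,"twist": -1.8},
    {"dx": -0.31,"dy": 3.9,"dz": 0,"twist": -1.99},
    {"dx": -0.35,"dy": 4.6,"dz": -0.3,"twist": -1.99}
  ]
}}

```text
t: 44.65
tool_pos: [0.4501, 0.2256, 0.2479]
tool_rot: [2.277, 2.072, 0.0]
contact_force: [1.1, -0.8, -0.4]
opening: 0.0602
```

Call:
{"method": "jog_arm", "body": {
  "steps": [
    {"dx": 0,"dy": 0,"dz": 0,"twist": 0},
    {"dx": 0,"dy": 0,"dz": 0,"twist": 0}
  ]
}}

```text
t: 44.9
tool_pos: [0.4498, 0.2254, 0.2473]
tool_rot: [2.277, 2.073, -0.002]
contact_force: [0.2, -0.1, 0.6]
opening: 0.0597
```

```bash
python3 -c "
from h import *
tilt();p=ch(0,.042,.072);go(*p,-5.4)"
```

```text
toolz [ 0.0413 -0.0472 -0.998 ] jawvec [ 0.9947 -0.0927  0.0455]
t 44.90 tcp [0.4498 0.2254 0.2473] jaw -5.3 q6 0.45 | d [ 0.01 -0.04 -2.92] twist -0.01 F [ 0.2 -0.1  0.6] op 0.0597
```

Call:
{"method": "jog_arm", "body": {
  "steps": [
    {"dx": 0.01,"dy": -0.03,"dz": -0.7,"twist": 0},
    {"dx": 0.01,"dy": -0.03,"dz": -1.4,"twist": 0},
    {"dx": 0.02,"dy": -0.03,"dz": -2.1,"twist": 0},
    {"dx": 0.03,"dy": -0.03,"dz": -2.88,"twist": 0},
    {"dx": 0.03,"dy": -0.03,"dz": -2.88,"twist": 0}
  ]
}}

```text
t: 45.52
tool_pos: [0.4488, 0.2212, 0.0708]
tool_rot: [2.281, 2.072, -0.014]
contact_force: [-0.4, 0.4, 0.4]
opening: 0.0599
```

Call:
{"method": "jog_arm", "body": {
  "steps": [
    {"dx": 0,"dy": 0,"dz": 0,"twist": 0},
    {"dx": 0,"dy": 0,"dz": 0,"twist": 0},
    {"dx": 0,"dy": 0,"dz": 0,"twist": 0}
  ],
  "gripper": 255
}}

```text
t: 45.9
tool_pos: [0.4507, 0.2215, 0.0734]
tool_rot: [2.28, 2.071, -0.008]
contact_force: [1.1, -0.8, 5.2]
opening: 0.0415
```

```bash
python3 -c "
from h import *
tilt();p=ch(0,.042,.072);go(*p,-5.4)"
```

```text
toolz [ 0.0378 -0.0493 -0.9981] jawvec [ 0.9946 -0.0948  0.0423]
t 45.90 tcp [0.4507 0.2215 0.0734] jaw -5.4 q6 0.46 | d [-0.01  0.03 -0.02] twist 0.00 F [ 1.1 -0.8  5.2] op 0.0415
```

Call:
{"method": "jog_arm", "body": {
  "steps": [
    {"dx": 0,"dy": 0,"dz": 0.4,"twist": 0},
    {"dx": 0,"dy": 0,"dz": 1.0,"twist": 0},
    {"dx": 0,"dy": 0,"dz": 1.8,"twist": 0},
    {"dx": 0,"dy": 0,"dz": 2.6,"twist": 0},
    {"dx": 0,"dy": 0,"dz": 3.1,"twist": 0}
  ]
}}

```text
t: 46.52
tool_pos: [0.4514, 0.2219, 0.2633]
tool_rot: [2.278, 2.069, -0.001]
contact_force: [-0.4, 0.6, -1.2]
opening: 0.0412
```

```bash
python3 -c "
from h import *
tilt();go(*st(-.150,0,.163),39.6)
S=shot('side','s37');crop('s37',140,60,260,180,6,'s37c')
T=shot('top','t37');crop('t37',305,165,370,230,8,'t37e')
"
```

```text
toolz [ 0.0423 -0.0477 -0.998 ] jawvec [ 0.9944 -0.0947  0.0467]
t 46.52 tcp [0.4514 0.2219 0.2633] jaw -5.4 q6 0.44 | d [-0.43 -7.63 -1.67] twist 4.50 F [-0.4  0.6 -1.2] op 0.0412
```

View pics/s37c.png

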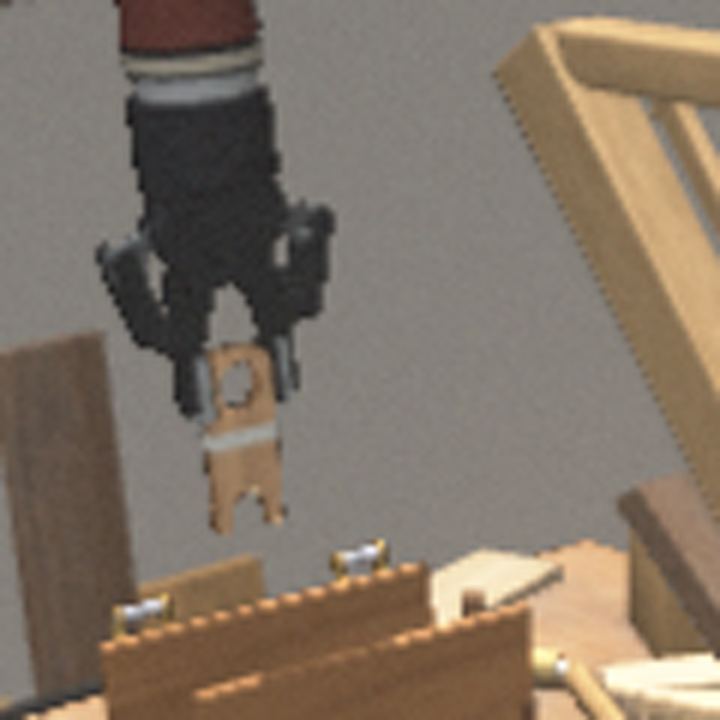

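View pics/t37e.png

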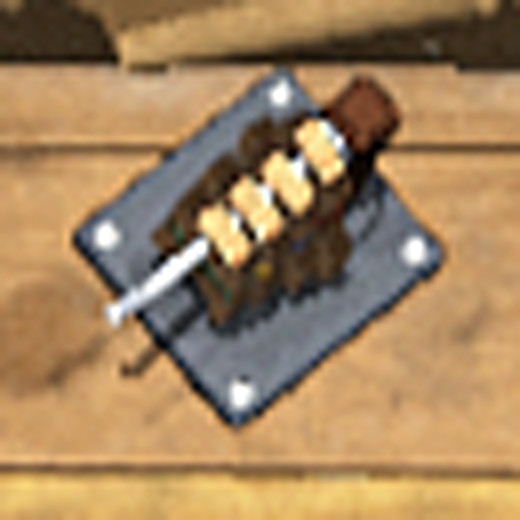

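White is held and the stand hasn't shifted. Carrying the last gauge over.

Call:
{"method": "jog_arm", "body": {
  "steps": [
    {"dx": -0.04,"dy": -0.7,"dz": 0,"twist": 0.6},
    {"dx": -0.08,"dy": -1.5,"dz": 0,"twist": 1.2},
    {"dx": -0.12,"dy": -2.3,"dz": 0,"twist": 1.8},
    {"dx": -0.17,"dy": -3.1,"dz": 0,"twist": 2.4},
    {"dx": -0.22,"dy": -3.9,"dz": 0,"twist": 3}
  ]
}}

```text
t: 47.25
tool_pos: [0.4386, -0.0129, 0.2636]
tool_rot: [1.661, 2.594, 0.031]
contact_force: [0.9, 0.2, -0.6]
opening: 0.0415
```

```bash
python3 -c "
from h import *
tilt();go(*st(-.150,0,.163),39.6)"
```

```text
toolz [ 0.0624 -0.0161 -0.9979] jawvec [0.9068 0.4186 0.05  ]
t 47.25 tcp [ 0.4386 -0.0129  0.2636] jaw 24.8 q6 -0.63 | d [-0.22 -3.72 -1.68] twist 1.48 F [ 0.9  0.2 -0.6] op 0.0415
```

Call:
{"method": "jog_arm", "body": {
  "steps": [
    {"dx": -0.05,"dy": -0.8,"dz": -0.1,"twist": 0.4},
    {"dx": -0.1,"dy": -1.6,"dz": -0.4,"twist": 0.8},
    {"dx": -0.15,"dy": -2.5,"dz": -0.8,"twist": 1.2},
    {"dx": -0.2,"dy": -3.4,"dz": -1.3,"twist": 1.48},
    {"dx": -0.22,"dy": -3.72,"dz": -1.66,"twist": 1.48}
  ]
}}

```text
t: 47.88
tool_pos: [0.4238, -0.2379, 0.1612]
tool_rot: [1.32, 2.789, 0.043]
contact_force: [0.1, 0.5, -0.2]
opening: 0.0415
```

Call:
{"method": "jog_arm", "body": {
  "steps": [
    {"dx": 0,"dy": 0,"dz": 0,"twist": 0},
    {"dx": 0,"dy": 0,"dz": 0,"twist": 0}
  ]
}}

```text
t: 48.12
tool_pos: [0.4236, -0.2372, 0.1608]
tool_rot: [1.321, 2.79, 0.044]
contact_force: [0.6, -0.7, -0.8]
opening: 0.0418
```

```bash
python3 -c "
from h import *
own();tilt();go(*st(-.103,0,.1625),39.6)
S=shot('side','s38');crop('s38',255,170,375,270,6,'s38c')
o=ctrl.get_obs();R=Ro.from_rotvec(o['tool_rot']).as_matrix();j=R[:,1]*[1,1,0]
for e in (.014,.017,.020,.023):
    p=o['tool_pos']+[0,0,e-.081-.001]-j*.021;u,v,_=proj(S,p);print(e,round((u-255+.5)*6),round((v-170+.5)*6))
"
```

```text
stand-own x -0.1503 y -0.0024 z 0.1608 F [ 0.6 -0.7 -0.8]
toolz [ 0.0613  0.0027 -0.9981] jawvec [0.7718 0.634  0.0491]
t 48.12 tcp [ 0.4236 -0.2372  0.1608] jaw 39.4 q6 -1.38 | d [ 0.53 -0.58  0.03] twist 0.02 F [ 0.6 -0.7 -0.8] op 0.0418
0.014 142 335
0.017 142 329
0.02 142 324
0.023 143 318
```

View pics/s38c.png

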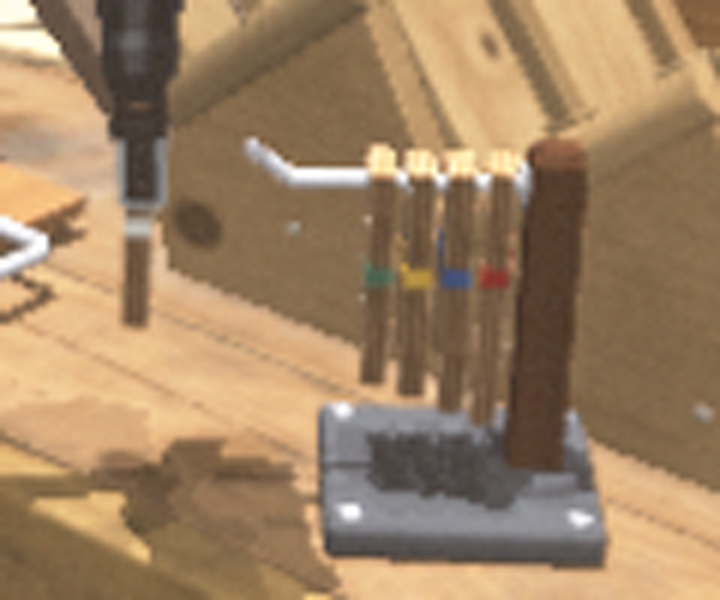

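Call:
{"method": "jog_arm", "body": {
  "steps": [
    {"dx": 0.2,"dy": -0.2,"dz": 0.03,"twist": 0.02},
    {"dx": 0.36,"dy": -0.38,"dz": 0.03,"twist": 0.02},
    {"dx": 0.46,"dy": -0.5,"dz": 0.03,"twist": 0.02},
    {"dx": 0.53,"dy": -0.58,"dz": 0.03,"twist": 0.02},
    {"dx": 0.53,"dy": -0.58,"dz": 0.03,"twist": 0.02}
  ]
}}

```text
t: 48.8
tool_pos: [0.456, -0.2722, 0.1634]
tool_rot: [1.314, 2.792, 0.044]
contact_force: [-0.0, 0.6, -0.7]
opening: 0.0415
```

```bash
python3 -c "
from h import *
own();go(*st(-.083,0,.149),39.6)"
```

```text
stand-own x -0.1027 y 0.0003 z 0.1634 F [-0.   0.6 -0.7]
t 48.80 tcp [ 0.456  -0.2722  0.1634] jaw 39.6 q6 -1.40 | d [ 0.21 -0.26 -0.24] twist -0.00 F [-0.   0.6 -0.7] op 0.0415
```

Call:
{"method": "jog_arm", "body": {
  "steps": [
    {"dx": 0.1,"dy": -0.12,"dz": -0.1,"twist": 0},
    {"dx": 0.2,"dy": -0.24,"dz": -0.2,"twist": 0},
    {"dx": 0.3,"dy": -0.37,"dz": -0.25,"twist": 0},
    {"dx": 0.35,"dy": -0.43,"dz": -0.25,"twist": 0},
    {"dx": 0.35,"dy": -0.43,"dz": -0.25,"twist": 0}
  ]
}}

```text
t: 49.42
tool_pos: [0.4773, -0.2983, 0.1484]
tool_rot: [1.315, 2.792, 0.044]
contact_force: [-0.0, -0.0, -0.3]
opening: 0.0415
```

```bash
python3 -c "
from h import *
own();go(*st(-.060,0,.138),39.6)
S=shot('side','s39');crop('s39',275,170,375,270,6,'s39c')"
```

```text
stand-own x -0.0690 y 0.0000 z 0.1484 F [-0.  -0.  -0.3]
t 49.42 tcp [ 0.4773 -0.2983  0.1484] jaw 39.6 q6 -1.41 | d [ 0.1  -0.12 -0.17] twist -0.00 F [-0.  -0.  -0.3] op 0.0415
```

View pics/s39c.png

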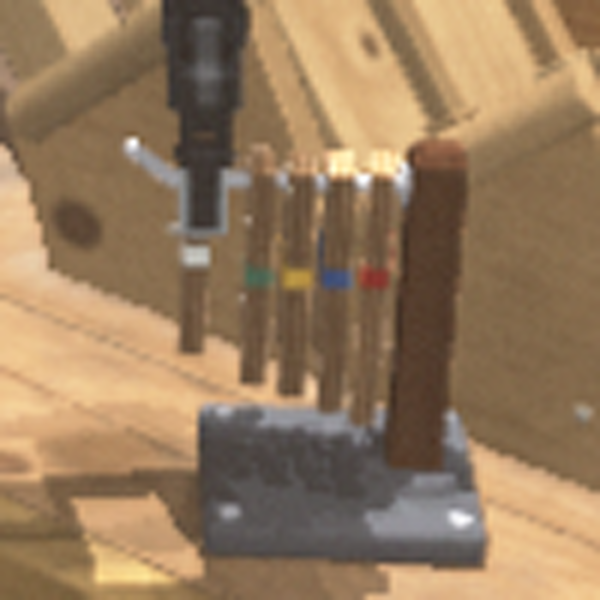

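Call:
{"method": "jog_arm", "body": {
  "steps": [
    {"dx": 0.05,"dy": -0.06,"dz": 0,"twist": 0},
    {"dx": 0.11,"dy": -0.13,"dz": 0,"twist": 0},
    {"dx": 0.11,"dy": -0.13,"dz": -0.08,"twist": 0},
    {"dx": 0.11,"dy": -0.13,"dz": -0.14,"twist": 0},
    {"dx": 0.11,"dy": -0.13,"dz": -0.18,"twist": 0}
  ]
}}

```text
t: 50.1
tool_pos: [0.4837, -0.3057, 0.1385]
tool_rot: [1.314, 2.793, 0.045]
contact_force: [-6.1, 4.4, 11.9]
opening: 0.0415
```

```bash
python3 -c "
from h import *
own()
S=shot('side','s40');crop('s40',275,170,375,270,6,'s40c')"
```

```text
stand-own x -0.0592 y 0.0002 z 0.1385 F [-6.1  4.4 11.9]
```

View pics/s40c.png

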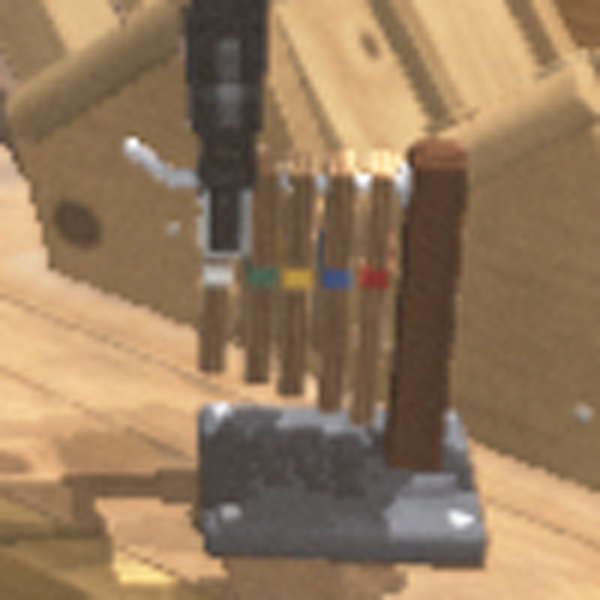

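Call:
{"method": "jog_arm", "body": {
  "steps": [
    {"dx": 0,"dy": 0,"dz": 0,"twist": 0},
    {"dx": 0,"dy": 0,"dz": 0,"twist": 0},
    {"dx": 0,"dy": 0,"dz": 0,"twist": 0}
  ],
  "gripper": 76
}}

```text
t: 50.52
tool_pos: [0.4836, -0.3057, 0.1384]
tool_rot: [1.314, 2.793, 0.044]
contact_force: [1.1, 0.7, -0.0]
opening: 0.0603
```

Call:
{"method": "jog_arm", "body": {
  "steps": [
    {"dx": 0,"dy": 0,"dz": 0.3,"twist": 0},
    {"dx": 0,"dy": 0,"dz": 0.8,"twist": 0},
    {"dx": 0,"dy": 0,"dz": 1.4,"twist": 0},
    {"dx": 0,"dy": 0.0,"dz": 2.1,"twist": 0},
    {"dx": 0,"dy": 0.0,"dz": 2.1,"twist": 0}
  ]
}}

```text
t: 51.15
tool_pos: [0.4855, -0.3073, 0.2712]
tool_rot: [1.31, 2.784, 0.04]
contact_force: [0.8, -0.6, 0.2]
opening: 0.0601
```

Call:
{"method": "jog_arm", "body": {
  "steps": [
    {"dx": -0.2,"dy": 0.8,"dz": 0.3,"twist": 0},
    {"dx": -0.4,"dy": 1.6,"dz": 0.6,"twist": 0},
    {"dx": -0.6,"dy": 2.4,"dz": 0.8,"twist": 0},
    {"dx": -0.6,"dy": 3.0,"dz": 0.8,"twist": 0},
    {"dx": -0.6,"dy": 3.0,"dz": 0.8,"twist": 0}
  ]
}}

```text
t: 51.78
tool_pos: [0.4493, -0.1255, 0.3196]
tool_rot: [1.305, 2.785, 0.04]
contact_force: [0.2, -0.8, -0.1]
opening: 0.06
```

```bash
python3 -c "
from h import *
own();S=shot('side','s41');crop('s41',275,160,375,270,6,'s41c');T=shot('top','t41')"
```

```text
stand-own x -0.2200 y 0.0886 z 0.3196 F [ 0.2 -0.8 -0.1]
```

View pics/s41c.png

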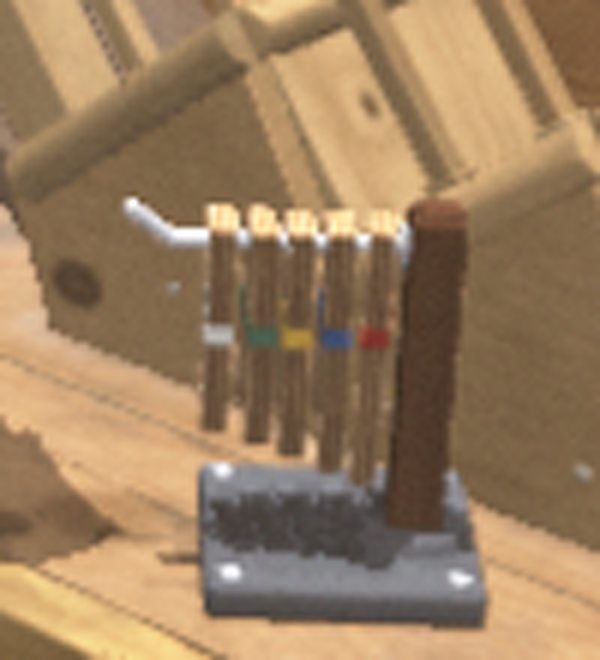

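View pics/s41.png

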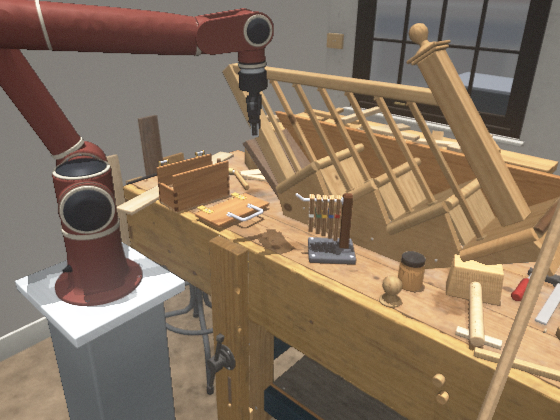

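View pics/t41.png

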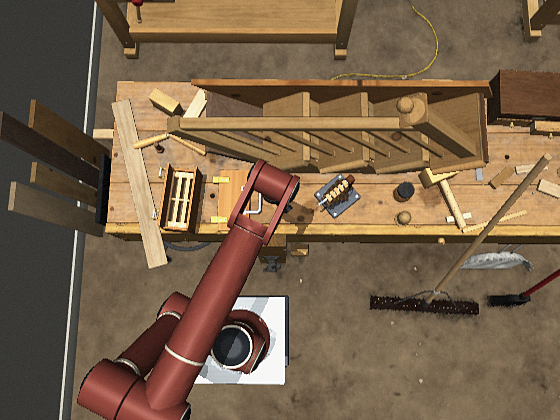

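All five hang in order (white at (218,335) out to red at (375,337)), and the finial and jar are undisturbed. Last check: is the lid flat, and is the chest empty?

```bash
python3 -c "
from h import *
crop('t41',140,150,300,245,5,'t41c')
P=cloud(load('t41')); 
for u,v in [(222,185),(235,178),(225,215),(218,200),(228,195)]: 
  q=P[v-2:v+3,u-2:u+3].reshape(-1,3); print(u,v,np.nanmean(q,0).round(4))
P=cloud(load('s41'))
for u,v in [(215,208),(230,205),(245,208),(250,203),(232,213)]:
  q=P[v-1:v+2,u-1:u+2].reshape(-1,3); print(u,v,np.nanmean(q,0).round(4))
a,b=load('top0')['frame'],load('t41')['frame']; print(cv2.absdiff(a[175:225,390:420],b[175:225,390:420]).mean(), cv2.absdiff(a[175:225,440:470],b[175:225,440:470]).mean())
"
```

```text
222 185 [0.5553 0.0767 0.0239]
235 178 [0.5823 0.0291 0.024 ]
225 215 [0.4422 0.0624 0.0245]
218 200 [0.5004 0.0912 0.0138]
228 195 [0.5173 0.0534 0.0246]
215 208 [0.4585 0.0708 0.0226]
230 205 [0.5064 0.0497 0.0241]
245 208 [ 0.5253 -0.0022  0.0236]
250 203 [0.5601 0.0089 0.0266]
232 213 [ 0.4626 -0.0064  0.029 ]
7.028666666666667 7.401111111111111
```

View pics/t41c.png

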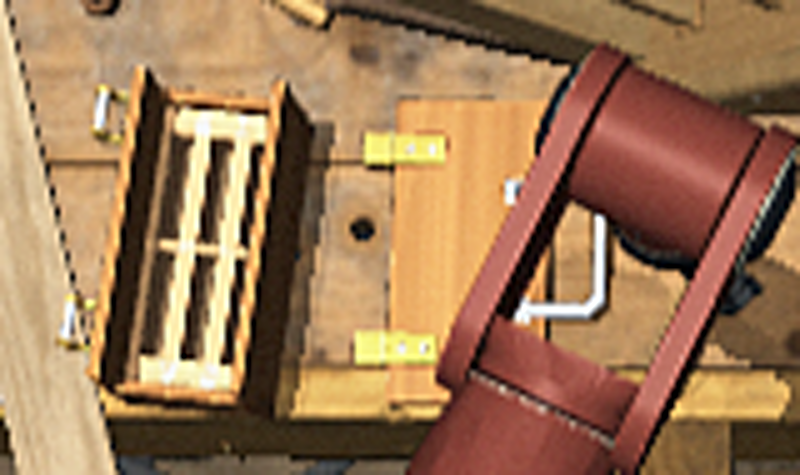

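The lid's top face reads 24 mm across, so it lies flat and clear. All six slots are empty and the robot touches nothing. Handing in.

```bash
python3 -c "
from h import *
print(ctrl.finish_job())"
```

```text
the job is handed in; nothing more can be done
None
```

The job is done and handed in at about 52 s of the 210 s allowed. The hand-in reports no verdict, so the result below rests on my own last checks.

**What I did:**
- **Lid:** I swung it upright, lifted it off its pins and laid it top-up on the bench in front of the chest.
- **Gauges:** all five were there. I hung them red, blue, yellow, green, white, with the red against the post and the white nearest the tip.
- **Stand:** it was knocked about 2 cm aside and slightly turned after the red was hung. I saw it in the images and measured it again before hanging the blue.

**What the last checks showed:**
- The five gauges hang free in order of size, about 18 mm apart, and the stand is upright.
- All six slots are empty.
- The lid's top face reads 24 mm high except one low spot (14 mm) near its hinge edge, and up to 29 mm near its front edge. That fits a lid lying flat, clear of the chest.
- The finial and jar stand where they were.

**What was not clean:**
- Lowering the lid, I pressed its hinge hooks on the bench with about 38 N through the gripped bar, close to the 40 N limit for the arm or gripper body.
- The tool drifted to about 4° off vertical over the run.
- Two ways of measuring the eye's height in the grip differed by up to 6 mm. I used values in between, and every eye went onto the hook without a problem.

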